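# Load the hardness tester's slide for a run at the lightest force

## Task

Set up the hardness tester for the next run: first turn the test-force dial fully anticlockwise to its end stop and draw the specimen slide fully out. Then clear the last batch (yellow heads) off the slide into the green out-tray, lying flat, and lay every blue-headed bar flat in a lane of its own on the slide, centred along the lane, blue head towards the handle; only then push the slide in until its index line stands at the red start marker. Nothing may strike the diamond indenter, and leave the other things on the bench where they are.

Things in the scene. Friction and masses are not known exactly. Their poses are not given: they have to be found in the camera images.
- force_dial (a joint): test-force dial: black rotary knob, 48 mm across, with a raised grip bar 46 mm long, 14 mm wide and 32 mm high, on a round aluminium base on top of a fixed cream control box (100 x 140 mm, 58 mm high). Value in rad: 0 = anticlockwise end stop (lightest force), grows clockwise seen from above, up to the other stop at 4.7. It stays where it is left; turning takes about 0.04 N m.
- force_dial_grip (a point): point on the dial's axis, 7 mm below the top of its grip bar: the height to grip (TCP here). Turns with the dial: its x axis lies along the grip bar, its z axis points up.
- tester: hardness tester, cream with a red stripe, on the left, fixed. Origin on the bench under the middle of the slide when fully drawn out. The slide runs along its +y, into the tester. Bed: 260 mm wide (x), 85 mm high, from y = -115 mm to +520 mm. A head overhangs the bed from y = +130 mm onwards: its body from 270 mm above the bench up to 550 mm, with the turret and indenter hanging below it.
- slide (a joint): specimen slide on the bed: a dark steel plate 236 mm (x) by 130 mm (y). Value in m: 0 = fully drawn out, against its stop at the loading end; grows as it is pushed into the tester under the head, up to 0.16. It stays where it is left; moving it takes about 5 N, more when it is loaded.
- slide_lanes (a point): middle of the slide's upper face, at the level of the lane floors (116 mm above the bench); axes as the tester's. Four lanes side by side run along y, each 34 mm wide and 130 mm long, open at both ends, their centre lines at x = -84, -28, +28 and +84 mm from here; the aluminium ridges between them are 22 mm wide (the outer two 14 mm) and 8 mm high.
- slide_handle (a point): the slide's handle: an upright black round grip 22 mm across at the drawn-out (-y) end of the slide. This point is on its axis, 16 mm below its top and 32 mm above the steel bracket that carries it: the height to grip (TCP here), in any yaw.
- slide_index (a point): black line on the white index tab on the slide's +x edge; moves with the slide.
- marker: red block 20 x 18 x 14 mm with a white line, clamped on the scale rail beside the slide (tester's +x side): the start mark. Its axes are the tester's; origin under its white line. The slide is at the mark when slide_index has the same position along y as this origin. Fixed, but set elsewhere along the rail each time; it does not stop the slide.
- indenter: diamond indenter: slim steel cone pointing down from the tester's head, 28 mm beside the slide's middle line and 185 mm ahead of the tester's origin. Origin at its tip, 165 mm above the bench, 24 mm above the top of a bar lying in a lane. Fixed.
- bar1: steel end-quench test bar, 100 mm long, square section 25 x 25 mm with rounded edges, 0.3 to 0.55 kg, with a blue-painted head 14 mm long behind a narrow neck at one end. Origin at the middle of the bar (12.5 mm above what it lies on); its x axis runs along the bar from the blue head towards the plain end. May be absent (None from the start).
- bar1_head (a point): middle of the blue end face of bar1
- bar2: steel end-quench test bar, 100 mm long, square section 25 x 25 mm with rounded edges, 0.3 to 0.55 kg, with a blue-painted head 14 mm long behind a narrow neck at one end. Origin at the middle of the bar (12.5 mm above what it lies on); its x axis runs along the bar from the blue head towards the plain end. May be absent (None from the start).
- bar2_head (a point): middle of the blue end face of bar2
- bar3: steel end-quench test bar, 100 mm long, square section 25 x 25 mm with rounded edges, 0.3 to 0.55 kg, with a blue-painted head 14 mm long behind a narrow neck at one end. Origin at the middle of the bar (12.5 mm above what it lies on); its x axis runs along the bar from the blue head towards the plain end. May be absent (None from the start).
- bar3_head (a point): middle of the blue end face of bar3
- bar4: steel end-quench test bar, 100 mm long, square section 25 x 25 mm with rounded edges, 0.3 to 0.55 kg, with a blue-painted head 14 mm long behind a narrow neck at one end. Origin at the middle of the bar (12.5 mm above what it lies on); its x axis runs along the bar from the blue head towards the plain end. May be absent (None from the start).
- bar4_head (a point): middle of the blue end face of bar4
- old1: test bar of the last batch, on the slide: just like the others, but its head is painted yellow. Same size, origin and axes. May be absent (None from the start).
- old2: test bar of the last batch, on the slide: just like the others, but its head is painted yellow. Same size, origin and axes. May be absent (None from the start).
- tray_floor (a point): middle of the inner floor, 4 mm above the bench, of the green out-tray: a fixed shallow tray, 140 (x) by 150 mm (y) outside, 132 by 142 mm inside, its rim 8 mm above this floor. Axes as the tray's.
- ref_block: polished steel reference disc, 64 mm across, 16 mm thick; origin under its centre. Bystander.
- caliper: black and steel digital caliper lying flat, 210 mm long, 12 mm high; origin under the middle of its beam. Bystander.
- wash_bottle: white wash bottle with a red cap, 64 mm across, 170 mm high; origin under its centre. Bystander.
- oil_can: small green can, 48 mm across, 110 mm high; origin under its centre. Bystander.

How it is judged (in metres and radians):
On the way, in this order (a step that is already met when the one before it is completed fails the run):
1. the force dial is at its anticlockwise stop and the slide is fully drawn out (value of joint force_dial below 0.08 rad and value of joint slide below 0.006 m), for 0.2 s.
2. every yellow bar lies in the out-tray and every blue bar in a lane of the drawn-out slide, head towards the handle (z of bar1 in the frame of slide_lanes between 0.008 and 0.0165 m and x of bar1 in the frame of slide_lanes between -0.11 and 0.11 m and y of bar1 in the frame of slide_lanes between -0.015 and 0.015 m and y of bar1_head in the frame of slide_lanes between -0.07 and -0.03 m and linear speed of each of bar1, bar2, bar3, bar4, old1, old2 below 0.03 m/s and z of bar2 in the frame of slide_lanes between 0.008 and 0.0165 m and x of bar2 in the frame of slide_lanes between -0.11 and 0.11 m and y of bar2 in the frame of slide_lanes between -0.015 and 0.015 m and y of bar2_head in the frame of slide_lanes between -0.07 and -0.03 m and z of bar3 in the frame of slide_lanes between 0.008 and 0.0165 m and x of bar3 in the frame of slide_lanes between -0.11 and 0.11 m and y of bar3 in the frame of slide_lanes between -0.015 and 0.015 m and y of bar3_head in the frame of slide_lanes between -0.07 and -0.03 m and z of bar4 in the frame of slide_lanes between 0.008 and 0.0165 m and x of bar4 in the frame of slide_lanes between -0.11 and 0.11 m and y of bar4 in the frame of slide_lanes between -0.015 and 0.015 m and y of bar4_head in the frame of slide_lanes between -0.07 and -0.03 m and x of old1 in the frame of tray_floor between -0.055 and 0.055 m and y of old1 in the frame of tray_floor between -0.055 and 0.055 m and z of old1 in the frame of tray_floor between 0.008 and 0.0165 m and angle between old1's own x axis and vertical between 1.53 and 1.61 rad and x of old2 in the frame of tray_floor between -0.055 and 0.055 m and y of old2 in the frame of tray_floor between -0.055 and 0.055 m and z of old2 in the frame of tray_floor between 0.008 and 0.0165 m and angle between old2's own x axis and vertical between 1.53 and 1.61 rad and value of joint slide below 0.015 m), for 0.2 s.
3. the loaded slide is pushed in to the start marker (y of slide_index in the frame of marker between -0.006 and 0.006 m), for 0.2 s.
At the end, for the whole second after the job is handed in: Dial within 0.08 rad of its anticlockwise stop; slide at rest, index within 6 mm of the marker's line; every yellow bar flat in the out-tray, middle within 55 mm of its middle; every blue bar flat in a lane, middle within 15 mm of the lane's, head towards the handle; all at rest, released (all of step 3 and value of joint force_dial below 0.08 rad and z of bar1 in the frame of slide_lanes between 0.008 and 0.0165 m and x of bar1 in the frame of slide_lanes between -0.11 and 0.11 m and y of bar1 in the frame of slide_lanes between -0.015 and 0.015 m and y of bar1_head in the frame of slide_lanes between -0.07 and -0.03 m and linear speed of each of bar1, bar2, bar3, bar4, old1, old2 below 0.03 m/s and z of bar2 in the frame of slide_lanes between 0.008 and 0.0165 m and x of bar2 in the frame of slide_lanes between -0.11 and 0.11 m and y of bar2 in the frame of slide_lanes between -0.015 and 0.015 m and y of bar2_head in the frame of slide_lanes between -0.07 and -0.03 m and z of bar3 in the frame of slide_lanes between 0.008 and 0.0165 m and x of bar3 in the frame of slide_lanes between -0.11 and 0.11 m and y of bar3 in the frame of slide_lanes between -0.015 and 0.015 m and y of bar3_head in the frame of slide_lanes between -0.07 and -0.03 m and z of bar4 in the frame of slide_lanes between 0.008 and 0.0165 m and x of bar4 in the frame of slide_lanes between -0.11 and 0.11 m and y of bar4 in the frame of slide_lanes between -0.015 and 0.015 m and y of bar4_head in the frame of slide_lanes between -0.07 and -0.03 m and x of old1 in the frame of tray_floor between -0.055 and 0.055 m and y of old1 in the frame of tray_floor between -0.055 and 0.055 m and z of old1 in the frame of tray_floor between 0.008 and 0.0165 m and angle between old1's own x axis and vertical between 1.53 and 1.61 rad and x of old2 in the frame of tray_floor between -0.055 and 0.055 m and y of old2 in the frame of tray_floor between -0.055 and 0.055 m and z of old2 in the frame of tray_floor between 0.008 and 0.0165 m and angle between old2's own x axis and vertical between 1.53 and 1.61 rad and velocity of joint slide between -0.005 and 0.005 m/s); the robot touches nothing.
It fails at once if the indenter is struck (more than 8 N) (contact force between indenter and anything else above 8 N).
It fails at once if the ref_block is shoved more than 6 cm away (distance of ref_block from where it was at the start of the episode above 0.06 m).
It fails at once if the caliper is shoved more than 6 cm away (distance of caliper from where it was at the start of the episode above 0.06 m).
It fails at once if the wash_bottle is shoved more than 6 cm away (distance of wash_bottle from where it was at the start of the episode above 0.06 m).
It fails at once if the oil_can is shoved more than 6 cm away (distance of oil_can from where it was at the start of the episode above 0.06 m).
Of bar1, bar2, bar3, bar4 only 3 to 4 are there at a start; the rules pass over those that are not, and their reading is None.
Of old1, old2 only 1 to 2 are there at a start; the rules pass over those that are not, and their reading is None.
At some moment in a run one of bar1, bar2, bar3, bar4 may be knocked a few centimetres aside while the robot is not near it.
Once in a run the grip may slacken for a moment while it holds something.
It also fails if it takes over 210 s, if anything falls off the work surface, if the arm or the gripper's body presses on something with over 40 N, if the wrist force passes 120 N, or if a joint passes its speed limit or range.

## Robot

A 6-joint arm with a two-finger parallel gripper is mounted at the origin on the work surface. World frame = base frame: x ahead of the robot, y to its left, z up, the work surface at z = 0. Lengths are in m, angles in degrees, forces in N, time in s.
With the tool pointing down it reaches from about 0.375 to 0.9 m from the base axis. Payload 3.1 kg.
Tool frame: the origin (TCP) lies between the finger pads, 19 mm behind the fingertips; this is the grasp point; z points along the fingers, x is the direction in which the jaws open and shut, and the axes are right-handed (so a half turn about z gives the same grasp; the last joint's range is limited). The gripper opens to 87 mm and grips with 3 to 60 N. Pads are 19 mm wide; open, the fingers measure 117 mm over their backs; the gripper's body (75 mm by 190 mm) begins 51 mm behind the grasp point.
Start: joints at [56.35, 30.224, 82.088, -0, 67.689, -10.227], TCP at [0.248, 0.573, 0.241] pointing down, gripper open.
Joint ranges: [-176.69, 176.69], [-43.24, 126.21], [12.49, 139.97], [-82, 262], [0, 151.66], [-163.58, 163.58]. Speed limits (degrees/s): [159.86, 159.86, 180, 180, 180, 180].

## Interface

Orientations are given as a 3x3 rotation matrix whose columns are the frame's x, y, z axes.
In Python, from rig import bot, vision, nets gives the robot as it stands.
- The arm moves only by the tool play_rows, never from a script. Its argument "series" is a list of rows, each an object of numbers: "tx", "ty", "tz": the shift along the world's x, y, z as a fraction of full scale; "turn": the turn about the world's z as a fraction of full scale. A call has 1 to 10 rows; each row shifts and turns the commanded pose from where the row before left it; what a row does not reach is not made up. Full scale, the value 1, is 0.8 m for a shift and 60 degrees for a turn. A row lasts 1/10 s, in which the tool goes at most 50 mm and 8.59 degrees, less where a joint would pass 70% of its speed; a pose out of reach is approached as far as the arm can. A call with a number of a shift or a turn outside -1 to 1 is refused whole. A call with a gripper value outside its range is refused whole. "gripper" is the opening, from 0 (shut) to 1 (fully open), set as the call begins (left out, the last holds). The fingers move at their own pace and stop on an object; the grip force is fixed at half the most. Time passes only in rows, so rows that do not move let the fingers close. It gives the time, the measured TCP pose, the force and the opening at its end, in the units of the state.
- bot.read_state(): the state, without advancing time (a new reading comes with each control period).
- vision.capture(name): name is "side" or "top"; returns a dict with "pixels" (420x560x3 uint8, blue, green, red), "fx", "fy", "cx", "cy" (pixels), "extrinsics" (4x4, takes a point from camera to world coordinates). Camera axes: x right, y down, z forward; pixel columns grow to the right and rows downward; lengths in m; the calibration is good to about 2 mm. A picture is of the moment at which its call begins. There is no depth.
- bot.hand_in(): hands the job in, once; it reports no verdict.
Trained networks look in a picture, given as the dict that the camera call returned (one of the last four; its "shot" number tells which), for a name from the list of things; names that differ only in an ending like _2 or _b are one class to them, and where a whole thing is asked for, a point or a joint stands for the part that bears it (a point fixed in the world has none). Each returns a list of dicts, best first, with "confidence" (0 to 1); they miss things now and then, are a little off and sometimes report something else, mostly with a low value. They report only what shows in the picture. A call takes as long as a camera call.
- nets.look_for(picture, query): "at" ([column, row] as shares, 0 to 1, of the picture: columns of its width, rows of its height, amid what is visible of it).
- nets.masks_of(picture, query): "region" (420x560 bool, what is visible of it) and "at" ([column, row] as shares, 0 to 1, of the picture: columns of its width, rows of its height, amid what is visible of it).
The state is a dict: "time_s": time; "joint_positions": joint angles; "qvel": joint speeds; "tau": joint torques, N m; "position": TCP position; "tcp_rot": TCP orientation; "force": force on the tool from outside, world axes, zero at the start; "moment": the same for the moment, N m; "opening": opening from 0.0 (shut) to 1.0 (fully open).
Only numpy, scipy, OpenCV 4.12 (cv2) and the standard library are available. Lean on these libraries where they do the work, as an engineer would, in place of code of your own. Each camera call takes 0.05 s, during which the arm holds its last target.

## Working session

There is one attempt and no reset: what is moved stays moved. The work goes in short steps, Python scripts to look and compute and a tool call to move; the robot and the scene stay as the last step left them, time stands still between calls to the robot, and variables do not carry over. Pictures are saved under pics/ and viewed, and the job is handed in when it is done.

Besides the shell and the picture viewer there is one more tool, called after ">>>" as name(argument=value, ...) on one line, values as JSON. play_rows: Moves the arm, as the interface text tells. Shift numbers are shares of 0.8 m and turn numbers shares of 60 degrees, none past 1 either way. Its arguments: {"type":"object","properties":{"series":{"type":"array"},"gripper":{"type":"number"}},"required":["series"]}

```bash
ls -la; mkdir -p pics; cat > h.py <<'E'
import numpy as np, cv2
from rig import bot, vision, nets
def cap(name,fn=None):
    p=vision.capture(name)
    if fn: cv2.imwrite('pics/'+fn,p['pixels'])
    return p
def ray(p,u,v):
    d=np.array([(u-p['cx'])/p['fx'],(v-p['cy'])/p['fy'],1.0]); E=np.array(p['extrinsics'])
    return E[:3,3],E[:3,:3]@d
def at_z(p,u,v,z):
    o,d=ray(p,u,v); return o+d*(z-o[2])/d[2]
def proj(p,X):
    E=np.array(p['extrinsics']); c=E[:3,:3].T@(np.array(X)-E[:3,3])
    return np.array([p['fx']*c[0]/c[2]+p['cx'],p['fy']*c[1]/c[2]+p['cy']])
E
python3 - <<'E'
from h import *
for n in('side','top'):
    p=cap(n,n+'0.png'); print(n,p['fx'],p['fy'],p['cx'],p['cy'],np.round(p['extrinsics'],4).tolist())
print(bot.read_state())
E
```

```text
total 12
drwxr-xr-x  3 agent agent 4096 Dec  7 03:20 .
drwxr-xr-x 23 root  root  4096 Dec  7 03:20 ..
drwxr-xr-x  2 agent agent 4096 Dec  7 03:20 pics
side 417.264458457478 417.264458457478 275.4777594716129 208.4371908772941 [[0.8263, -0.3865, 0.4098, 0.133], [-0.5632, -0.5538, 0.6133, -0.7801], [-0.0101, -0.7375, -0.6752, 0.8946], [0.0, 0.0, 0.0, 1.0]]
top 438.2737748094066 438.2737748094066 279.40033356795556 211.39603430405202 [[-0.0226, -0.9898, 0.1409, 0.4254], [-0.9997, 0.0236, 0.0051, -0.0619], [-0.0084, -0.1408, -0.99, 1.1951], [0.0, 0.0, 0.0, 1.0]]
{'time_s': 0.1, 'joint_positions': array([ 5.63491714e+01,  3.02763200e+01,  8.21482950e+01, -1.17527934e-03,
        6.76897281e+01, -1.02275063e+01]), 'qvel': array([-0.00638394, -0.05307388, -0.1944359 ,  0.00062981,  0.10093937,
       -0.05023003]), 'tau': array([ 1.92613209e-05, -4.40983129e+01, -1.77150911e+01,  6.35187887e-02,
        5.34313987e-02, -6.06595290e-05]), 'position': array([0.24808192, 0.57297972, 0.24034487]), 'tcp_rot': array([[ 3.97513197e-01,  9.17595810e-01, -1.09005915e-03],
       [ 9.17594348e-01, -3.97514549e-01, -1.67176383e-03],
       [-1.96731785e-03, -3.35683935e-04, -9.99998008e-01]]), 'force': array([-0.31234783,  0.14956976,  0.14097356]), 'moment': array([-0.0165682 ,  0.02143482,  0.04873698]), 'opening': 0.9982918576858809}
```

View pics/side0.png

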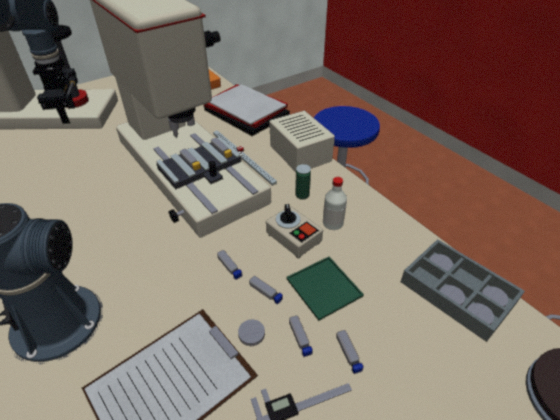

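View pics/top0.png

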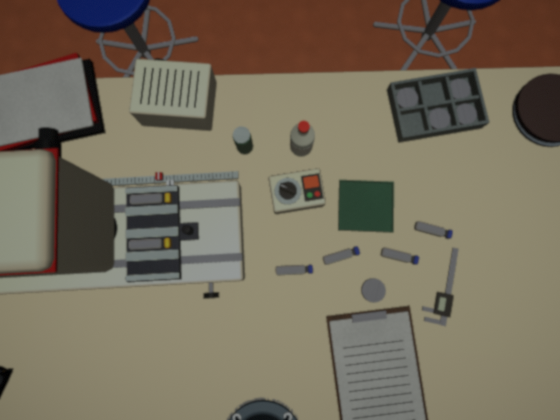

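```bash
cat >> h.py <<'E'
def crop(p,fn,c0,r0,c1,r1,s):
    cv2.imwrite('pics/'+fn,cv2.resize(p['pixels'][r0:r1,c0:c1],None,fx=s,fy=s,interpolation=cv2.INTER_CUBIC))
E
python3 - <<'E'
from h import *
t=cap('top');s=cap('side')
crop(t,'t1.png',100,110,360,310,3)
crop(t,'t2.png',260,160,470,330,3.8)
crop(s,'s1.png',100,90,360,280,3)
for q in ['bar1','old1','force_dial','slide','slide_handle','slide_index','marker','tray_floor','ref_block','caliper','wash_bottle','oil_can','tester','indenter','bar1_head']:
    for nm,p in(('t',t),('s',s)):
        r=nets.look_for(p,q)
        print(q,nm,[(np.round(np.array(x['at'])*[560,420],1).tolist(),round(x['confidence'],2)) for x in r[:6]])
E
```

```text
bar1 t [([342.0, 252.9], 0.84), ([431.4, 229.5], 0.76), ([400.4, 253.7], 0.72), ([293.8, 271.2], 0.57), ([148.7, 201.9], 0.29), ([369.0, 203.0], 0.25)]
bar1 s [([349.5, 350.8], 0.93), ([230.1, 267.4], 0.77), ([266.5, 288.8], 0.73), ([299.3, 334.4], 0.71)]
old1 t [([151.4, 242.3], 0.96), ([152.3, 199.7], 0.62)]
old1 s [([220.6, 147.3], 0.65), ([188.4, 158.5], 0.6), ([284.1, 217.1], 0.34)]
force_dial t [([343.5, 253.6], 0.61), ([287.2, 193.7], 0.54), ([157.4, 231.3], 0.5)]
force_dial s [([290.1, 217.5], 0.61)]
slide t [([156.3, 233.1], 0.71), ([340.6, 250.8], 0.43)]
slide s [([198.4, 165.0], 0.7)]
slide_handle t [([155.1, 228.4], 0.91)]
slide_handle s [([199.4, 163.6], 0.72)]
slide_index t [([156.8, 234.6], 0.63), ([290.9, 269.3], 0.17)]
slide_index s [([197.3, 160.2], 0.74), ([263.8, 288.8], 0.59)]
marker t []
marker s []
tray_floor t [([367.4, 204.7], 0.94)]
tray_floor s [([323.7, 289.4], 0.9)]
ref_block t [([370.4, 291.0], 0.93)]
ref_block s [([252.7, 329.5], 0.56), ([335.7, 205.8], 0.53)]
caliper t [([445.6, 299.0], 0.8)]
caliper s [([289.0, 401.7], 0.65), ([287.9, 212.5], 0.43)]
wash_bottle t [([302.8, 140.0], 0.74), ([367.2, 205.9], 0.6)]
wash_bottle s [([336.6, 206.1], 0.95)]
oil_can t [([241.9, 140.6], 0.81)]
oil_can s [([304.2, 179.5], 0.67)]
tester t [([103.5, 228.9], 0.71)]
tester s [([173.1, 108.3], 0.92), ([252.0, 329.9], 0.7)]
indenter t [([285.4, 191.7], 0.68), ([338.2, 255.3], 0.51)]
indenter s []
bar1_head t [([434.2, 228.2], 0.64)]
bar1_head s [([349.5, 352.4], 0.67)]
```

View pics/t1.png

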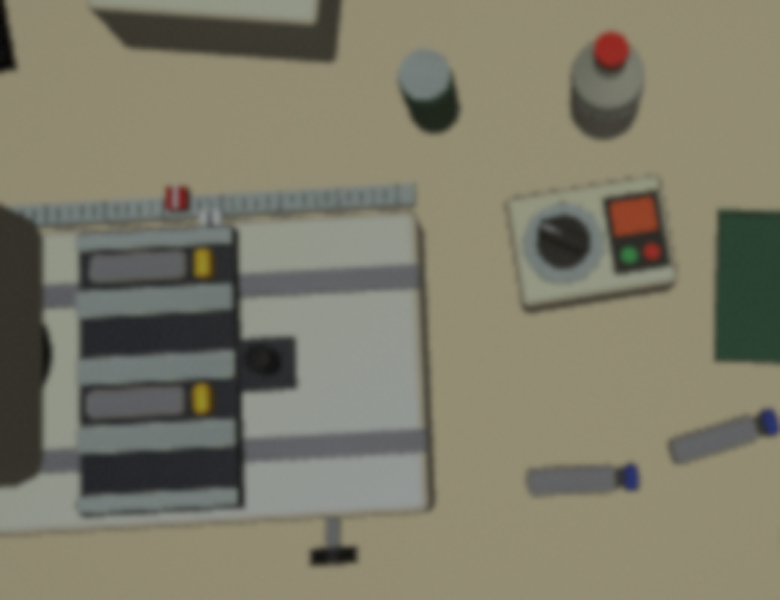

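View pics/t2.png

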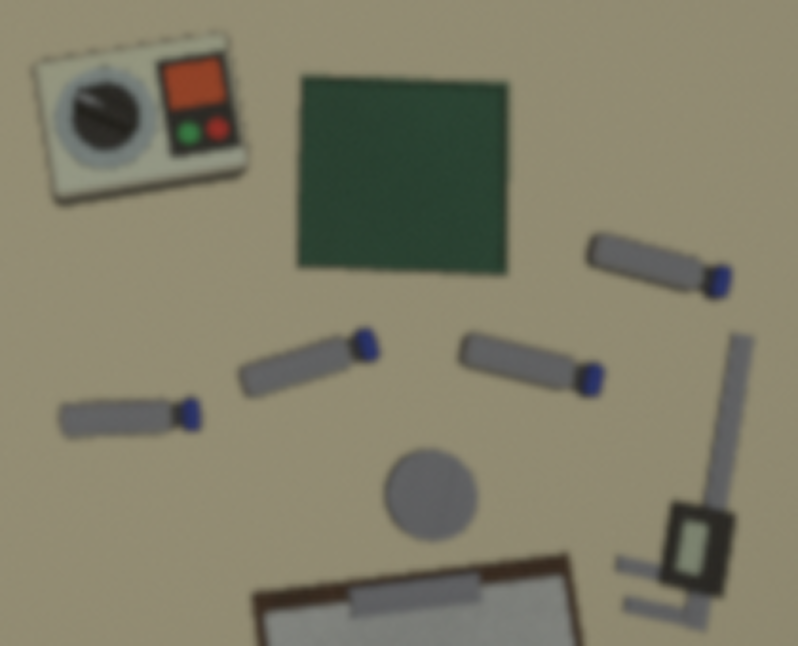

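View pics/s1.png

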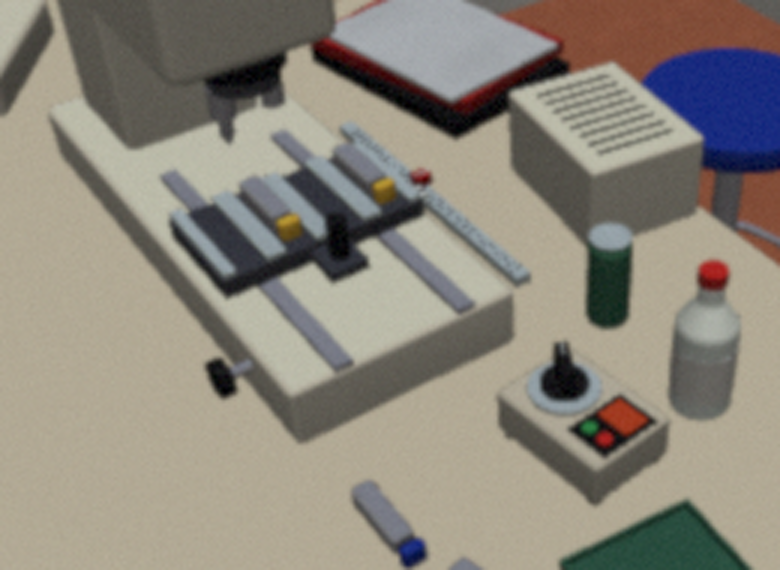

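```bash
cat > fit0.py <<'E'
from h import *
from scipy.optimize import least_squares
t=cap('top');s=cap('side')
T=lambda c:np.array(c)/3+[100,110]; S=lambda c:np.array(c)/3+[100,90]
F=[(t,T((415,212)),(130,-115,85),0),(t,T((429,508)),(-130,-115,85),0),
(t,T((235,228)),(118,-65,124),1),(t,T((241,505)),(-118,-65,124),1),(t,T((78,233)),(118,65,124),1),(t,T((79,512)),(-118,65,124),1),
(s,S((513,297)),(130,-115,85),0),(s,S((300,400)),(-130,-115,85),0),(s,S((228,292)),(-118,-65,116),1),(s,S((422,208)),(118,-65,116),1)]
def w(x,P,k):
    c,n=np.cos(x[2]),np.sin(x[2]); P=np.array(P)/1e3+[0,x[3]*k,0]
    return np.array([x[0]+c*P[0]-n*P[1],x[1]+n*P[0]+c*P[1],P[2]])
f=lambda x:np.concatenate([proj(p,w(x,P,k))-uv for p,uv,P,k in F])
r=least_squares(f,[.35,.25,0,.1],loss='soft_l1'); print(r.x,np.degrees(r.x[2])); print(r.fun.reshape(-1,2).round(1))
# marker/index
for n,uv,z in(('index',T((209,215)),.116),('marker',T((177,198)),.11)):
    for z in (.09,.10,.11,.12):
        X=at_z(t,*uv,z); c,nn=np.cos(r.x[2]),np.sin(r.x[2]); d=X[:2]-r.x[:2]; print(n,z,X.round(4),(c*d[0]+nn*d[1]).round(4),(-nn*d[0]+c*d[1]).round(4))
E
python3 fit0.py
```

```text
[0.53699303 0.15676551 0.0359557  0.09869647] 2.060109612387044
[[ 0.7 -1.8]
 [ 0.7  1. ]
 [-0.2 -2.3]
 [ 0.4  0.9]
 [ 0.2 -0.9]
 [ 0.8  1.7]
 [ 0.3 -3. ]
 [-4.4 -1.6]
 [-2.2 -2.9]
 [ 0.2 -3. ]]
index 0.09 [0.6668 0.2249 0.09  ] 0.1322 0.0634
index 0.1 [0.6646 0.2223 0.1   ] 0.1299 0.0609
index 0.11 [0.6625 0.2197 0.11  ] 0.1276 0.0583
index 0.12 [0.6603 0.2171 0.12  ] 0.1254 0.0558
marker 0.09 [0.6824 0.2526 0.09  ] 0.1488 0.0906
marker 0.1 [0.6801 0.2498 0.1   ] 0.1464 0.0878
marker 0.11 [0.6778 0.2469 0.11  ] 0.1439 0.0851
marker 0.12 [0.6755 0.2441 0.12  ] 0.1415 0.0823
```

```bash
cat > ov.py <<'E'
from h import *
def w(x,P,k=0):
    c,n=np.cos(x[2]),np.sin(x[2]); P=np.array(P)/1e3+[0,x[3]*k,0]
    return np.array([x[0]+c*P[0]-n*P[1],x[1]+n*P[0]+c*P[1],P[2]])
def overlay(p,x,fn,c0,r0,c1,r1,s):
    im=cv2.resize(p['pixels'][r0:r1,c0:c1],None,fx=s,fy=s,interpolation=cv2.INTER_CUBIC)
    def line(A,B,k,col):
        a,b=[tuple(int(v) for v in (((proj(p,w(x,P,k))-[c0,r0]+.5)*s-.5)*16).round()) for P in(A,B)]
        cv2.line(im,a,b,col,1,cv2.LINE_AA,4)
    B=[(-130,-115,85),(130,-115,85),(130,520,85),(-130,520,85)]
    for i in range(4): line(B[i],B[(i+1)%4],0,(255,0,255))
    line((-130,-115,0),(130,-115,0),0,(255,0,255))
    for a,b in((-118,-104),(-67,-45),(-11,11),(45,67),(104,118)):
        R=[(a,-65,124),(b,-65,124),(b,65,124),(a,65,124)]
        for i in range(4): line(R[i],R[(i+1)%4],1,(0,255,0))
    for xx in(-84,-28,28,84): line((xx,-65,116),(xx,65,116),1,(0,0,255))
    cv2.imwrite('pics/'+fn,im)
E
python3 - <<'E'
from ov import *
x=[0.53699303,0.15676551,0.0359557,0.09869647]
overlay(cap('top'),x,'ov1.png',100,160,260,300,5)
overlay(cap('side'),x,'ov1s.png',110,100,290,240,4.4)
E
```

```text
(no output)
```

View pics/ov1.png

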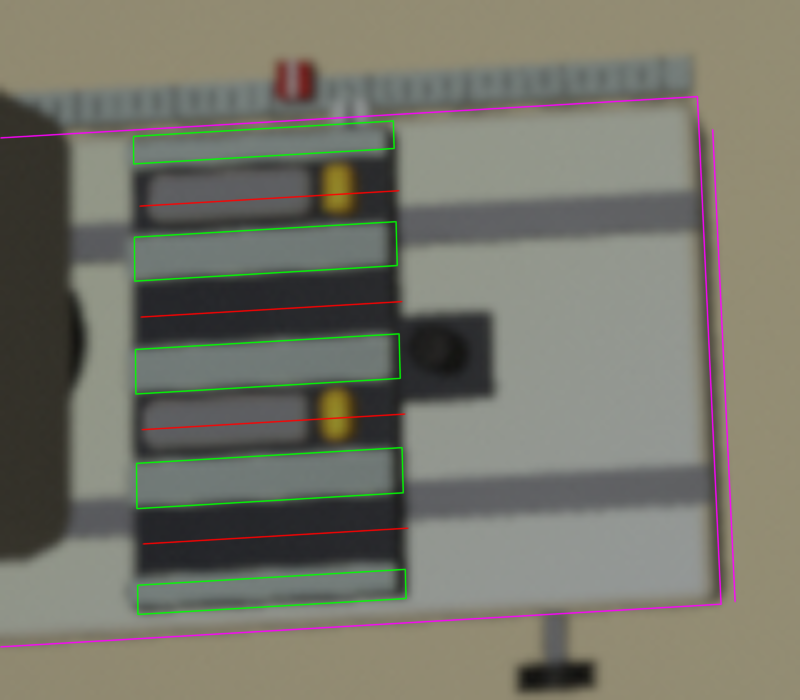

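View pics/ov1s.png

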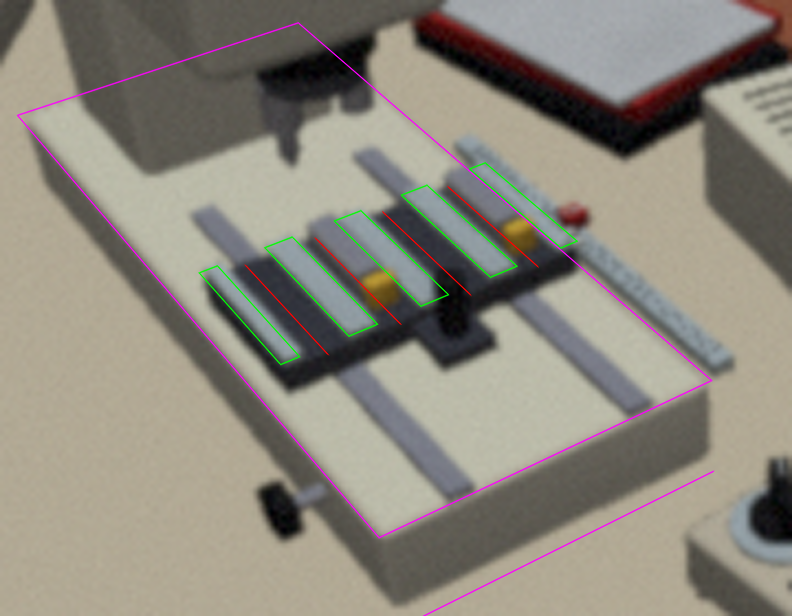

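```bash
python3 - <<'E'
from h import *
t=cap('top');s=cap('side')
a=cv2.resize(t['pixels'][165:215,262:332],None,fx=8,fy=8,interpolation=cv2.INTER_CUBIC)
b=cv2.resize(s['pixels'][185:265,255:345],None,fx=5,fy=5,interpolation=cv2.INTER_CUBIC)
a=cv2.convertScaleAbs(a,alpha=1.6);b=cv2.convertScaleAbs(b,alpha=1.6)
cv2.imwrite('pics/d1.png',a);cv2.imwrite('pics/d2.png',b)
E
```

```text
(no output)
```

View pics/d1.png

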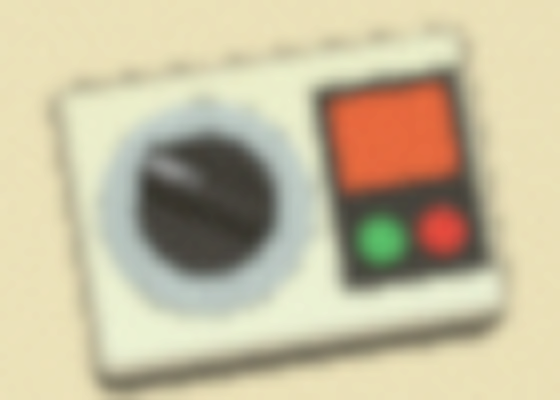

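View pics/d2.png

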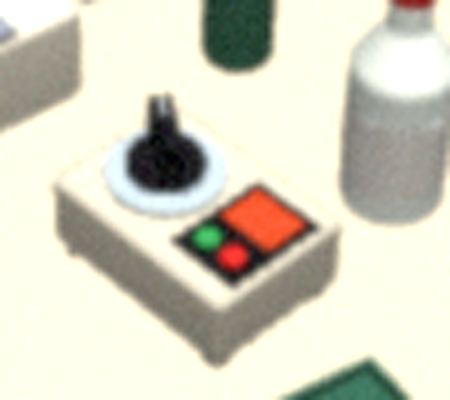

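```bash
cat > meas.py <<'E'
from h import *
from scipy.optimize import least_squares, minimize
def tri(obs):
    A=[];b=[]
    for p,(u,v) in obs:
        o,d=ray(p,u,v); d=d/np.linalg.norm(d); M=np.eye(3)-np.outer(d,d); A.append(M); b.append(M@o)
    X=np.linalg.lstsq(np.vstack(A),np.concatenate(b),rcond=None)[0]
    return X
def box_hull(p,x,y,yaw,z0,L=.1,W=.025,H=.025):
    c,n=np.cos(yaw),np.sin(yaw); pts=[]
    for a in(-L/2,L/2):
        for b in(-W/2,W/2):
            for z in(z0,z0+H): pts.append(proj(p,(x+c*a-n*b,y+n*a+c*b,z)))
    return cv2.convexHull(np.array(pts,np.float32))[:,0]
def cost(v,views,z0):
    J=0
    for p,m in views:
        h=box_hull(p,v[0],v[1],v[2],z0); r0=np.floor(np.minimum(h.min(0),m['lo']))-3
        S=8
        im=np.zeros((int(S*(m['hi'][1]-r0[1]+10)),int(S*(m['hi'][0]-r0[0]+10))),np.uint8)
        cv2.fillPoly(im,[np.int32(((h-r0+.5)*S))],255)
        im=cv2.blur(im,(S,S)).astype(float)/255
        c0,rr0=int(r0[0]),int(r0[1]); a=im[S//2::S,S//2::S]
        g=m['r'][rr0:rr0+a.shape[0],c0:c0+a.shape[1]].astype(float); a=a[:g.shape[0],:g.shape[1]]
        J+=np.abs(a-g).sum()
    return J
def prep(reg):
    rr,cc=np.nonzero(reg); return dict(r=reg,lo=np.array([cc.min(),rr.min()]),hi=np.array([cc.max(),rr.max()]))
def fit_bar(views,x0,z0):
    best=minimize(cost,x0,args=(views,z0),method='Nelder-Mead',options=dict(initial_simplex=np.array(x0)+np.array([[0,0,0],[.008,0,0],[0,.008,0],[0,0,.12]]),xatol=2e-4,fatol=.05))
    return best.x,best.fun
def bars(t,s,q='bar1',z0=0.,verbose=True):
    out=[]
    mt=[m for m in nets.masks_of(t,q) if m['confidence']>.3]; ms=nets.masks_of(s,q)
    for m in mt:
        uv=np.array(m['at'])*[560,420]; X=at_z(t,*uv,z0+.0125)
        us=proj(s,(X[0],X[1],z0+.0125))
        c=[k for k in ms if np.linalg.norm(np.array(k['at'])*[560,420]-us)<14]
        rr,cc=np.nonzero(m['region'])
        # blue/yellow head direction via pixels
        W=np.array([at_z(t,u,v,z0+.02)[:2] for u,v in zip(cc,rr)]); 
        px=t['pixels'][rr,cc].astype(int)
        hd=(px[:,0]-px[:,2]>25) if q.startswith('bar') else (px[:,2]-px[:,0]>50)
        if hd.sum()<3: print('nohead',uv,m['confidence'],m['region'].sum()); continue
        d=W[~hd].mean(0)-W[hd].mean(0); yaw=np.arctan2(d[1],d[0])
        x0=[*W.mean(0),yaw]
        res=[]
        vt=[(t,prep(m['region']))]
        res.append(fit_bar(vt,x0,z0))
        if c: res.append(fit_bar([(s,prep(c[0]['region']))],x0,z0)); res.append(fit_bar(vt+[(s,prep(c[0]['region']))],x0,z0))
        if verbose:
            print(q,uv.round(1),round(m['confidence'],2))
            for r in res: print('   ',r[0][:2].round(4),np.degrees(r[0][2]).round(1),round(r[1],1))
        out.append(res)
    return out
E
python3 - <<'E'
from meas import *
t=cap('top');s=cap('side')
bars(t,s)
bars(t,s,'old1',.116)
X=tri([(t,(262+207/8-.44,165+203/8-.44)),(s,(287.4,205))]); print('dial grip top?',X)
X=tri([(t,(185.6,228.5)),(s,(212.7,161.5))]); print('handle top',X)
m=nets.masks_of(t,'tray_floor')[0]; rr,cc=np.nonzero(m['region'])
print('tray',[at_z(t,*c,.006).round(4).tolist() for c in cv2.boxPoints(cv2.minAreaRect(np.column_stack([cc,rr]).astype(np.float32)))])
m=nets.masks_of(s,'tray_floor')[0]; rr,cc=np.nonzero(m['region'])
print('trays',[at_z(s,*c,.006).round(4).tolist() for c in cv2.approxPolyDP(cv2.convexHull(np.column_stack([cc,rr]).astype(np.float32)),6,True)[:,0]])
for u,v in ((150,158),(198,188),(207,203),(255,225)):
    print('dialpt',at_z(t,262+u/8-.44,165+v/8-.44,.1).round(4))
print('bottle base',at_z(s,333.5,225,0), 'cap top z.17',at_z(t,303.5,126,.17),at_z(s,337.5,181,.17),'oil',at_z(t,241,135,.11))
E
```

```text
bar1 [432.3 229.7] 0.84
    [ 0.533  -0.4715] 75.5 91.1
    [ 0.5358 -0.4689] 70.0 145.8
    [ 0.5349 -0.4689] 73.1 250.9
bar1 [399.6 254.2] 0.73
    [ 0.4672 -0.3734] 74.1 81.9
    [ 0.4671 -0.3757] 74.0 67.5
    [ 0.4671 -0.3756] 73.9 153.5
bar1 [295.1 269.1] 0.64
    [ 0.435  -0.0896] 91.9 45.8
    [ 0.4361 -0.0891] 86.7 85.3
    [ 0.4355 -0.0898] 91.0 147.9
bar1 [341.9 252.4] 0.58
    [ 0.4711 -0.2181] 106.4 46.7
    [ 0.4708 -0.2212] 104.6 79.0
    [ 0.471  -0.2183] 106.6 131.2
old1 [148.4 244.6] 0.72
    [0.5051 0.2598] 90.9 57.5
    [0.5067 0.2625] 88.3 57.7
    [0.5053 0.2601] 90.9 123.1
old1 [150.6 201.6] 0.61
    [0.6158 0.2607] 92.6 54.8
    [0.6195 0.2631] 89.2 33.2
    [0.6164 0.2604] 91.7 106.4
dial grip top? [ 0.63646674 -0.07944436  0.11640688]
handle top [0.53952446 0.16624331 0.1600668 ]
tray [[0.5389, -0.2123, 0.006], [0.68, -0.2227, 0.006], [0.6712, -0.3756, 0.006], [0.5304, -0.3627, 0.006]]
trays [[0.6734, -0.3746, 0.006], [0.5305, -0.3652, 0.006], [0.5425, -0.2134, 0.006], [0.6865, -0.2234, 0.006]]
dialpt [ 0.6509 -0.0601  0.1   ]
dialpt [ 0.6408 -0.0751  0.1   ]
dialpt [ 0.6359 -0.0779  0.1   ]
dialpt [ 0.6284 -0.0929  0.1   ]
bottle base [ 0.77853899 -0.1300092   0.        ] cap top z.17 [ 0.77936334 -0.11982041  0.17      ] [ 0.77665477 -0.12731729  0.17      ] oil [0.78019563 0.037793   0.11      ]
```

>>> play_rows(series=[{"ty":-0.0558,"turn":-0.14},{"ty":-0.0558,"turn":-0.14},{"ty":-0.0558,"turn":-0.14},{"ty":-0.0558,"turn":-0.14},{"ty":-0.0558,"turn":-0.14},{"tx":0.025,"ty":-0.05,"turn":-0.14},{"tx":0.025,"ty":-0.05,"turn":-0.14},{"tx":0.025,"ty":-0.05,"turn":-0.14},{"tx":0.025,"ty":-0.05,"turn":-0.14},{"tx":0.025,"ty":-0.05,"turn":-0.14}], gripper=0.6)

```text
invalid input
```

>>> play_rows(series=[{"tx":0,"ty":-0.0558,"tz":0,"turn":-0.14},{"tx":0,"ty":-0.0558,"tz":0,"turn":-0.14}], gripper=0.6)

```text
time_s: 2.6
position: [0.2484, 0.4839, 0.2409]
tcp_rot: [[0.649, 0.761, 0.001], [0.761, -0.649, 0.0], [0.001, 0.0, -1.0]]
force: [0.6, -1.1, 0.1]
opening: 0.897
```

>>> play_rows(series=[{"tx":0,"ty":-0.0558,"tz":0,"turn":-0.14},{"tx":0,"ty":-0.0558,"tz":0,"turn":-0.14},{"tx":0,"ty":-0.0558,"tz":0,"turn":-0.14},{"tx":0.025,"ty":-0.05,"tz":0,"turn":-0.14},{"tx":0.025,"ty":-0.05,"tz":0,"turn":-0.14},{"tx":0.025,"ty":-0.05,"tz":0,"turn":-0.14},{"tx":0.025,"ty":-0.05,"tz":0,"turn":-0.14},{"tx":0.025,"ty":-0.05,"tz":0,"turn":-0.14},{"tx":0.025,"ty":-0.05,"tz":0,"turn":-0.14},{"tx":0.025,"ty":-0.05,"tz":0,"turn":-0.13}], gripper=0.6)

```text
time_s: 3.6
position: [0.3892, 0.0685, 0.2416]
tcp_rot: [[0.829, -0.559, 0.001], [-0.559, -0.829, 0.0], [0.001, -0.001, -1.0]]
force: [0.9, 0.7, -0.4]
opening: 0.604
```

>>> play_rows(series=[{"tx":0.0443,"ty":-0.0262,"tz":0,"turn":0},{"tx":0.0443,"ty":-0.0262,"tz":0,"turn":0},{"tx":0.0443,"ty":-0.0262,"tz":0,"turn":0},{"tx":0.0443,"ty":-0.0262,"tz":0,"turn":0},{"tx":0.0443,"ty":-0.0262,"tz":0,"turn":0},{"tx":0.0443,"ty":-0.0262,"tz":0,"turn":0},{"tx":0.0443,"ty":-0.0262,"tz":0,"turn":0},{"tx":0,"ty":0,"tz":0,"turn":0}])

```text
time_s: 4.4
position: [0.6413, -0.0801, 0.2411]
tcp_rot: [[0.831, -0.556, 0.006], [-0.556, -0.831, -0.002], [0.006, -0.001, -1.0]]
force: [-1.1, -0.7, 0.7]
opening: 0.604
```

```bash
python3 - <<'E'
from h import *
t=cap('top','t3.png');s=cap('side','s3.png')
x=bot.read_state(); print(x['position'],x['joint_positions'].round(1),x['time_s'],x['force'])
crop(s,'s3c.png',220,90,380,270,3.3)
E
```

```text
[ 0.63647643 -0.07684773  0.24054131] [-16.9  31.6  79.6   0.   68.9  16.8] 4.5 [-0.32049462  1.14037826  1.00084868]
```

View pics/s3c.png

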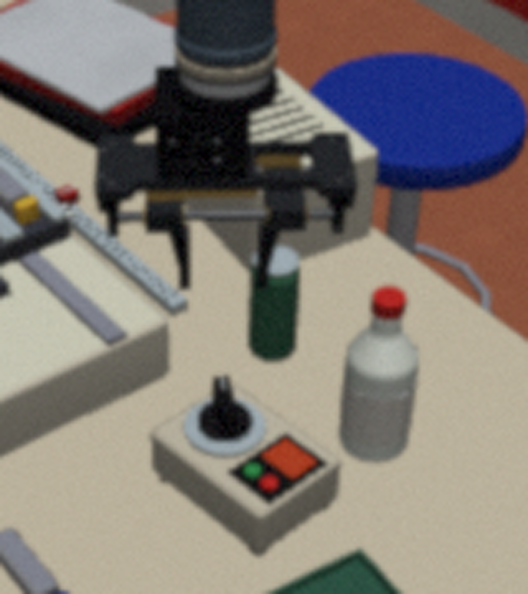

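View pics/t3.png

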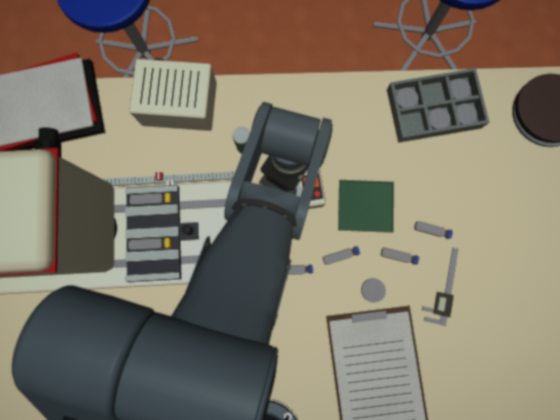

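>>> play_rows(series=[{"tx":0,"ty":0,"tz":-0.05,"turn":0},{"tx":0,"ty":0,"tz":-0.05,"turn":0},{"tx":0,"ty":0,"tz":-0.04,"turn":0},{"tx":0,"ty":0,"tz":-0.015,"turn":0},{"tx":0,"ty":0,"tz":0,"turn":0}])

```text
time_s: 5.0
position: [0.6344, -0.0753, 0.1158]
tcp_rot: [[0.833, -0.553, -0.005], [-0.553, -0.833, 0.002], [-0.005, 0.001, -1.0]]
force: [-0.6, -0.1, -0.2]
opening: 0.599
```

```bash
python3 - <<'E'
from h import *
s=cap('side')
x=bot.read_state(); print(x['position'],x['joint_positions'].round(1),x['time_s'],x['force'])
crop(s,'s4c.png',240,140,350,260,5)
E
```

```text
[ 0.63600193 -0.07587665  0.11752849] [-16.8  40.   85.4   0.   54.6  16.8] 5.05 [0.41502176 0.27399099 0.23134461]
```

View pics/s4c.png

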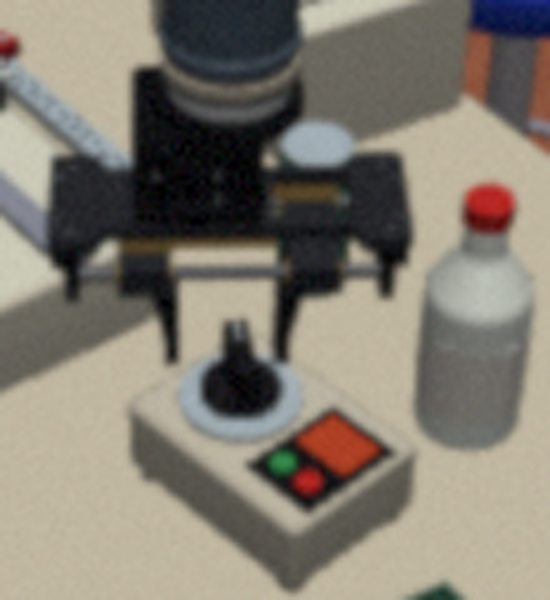

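>>> play_rows(series=[{"tx":0.005,"ty":-0.0035,"tz":-0.004,"turn":0},{"tx":0,"ty":0,"tz":-0.0045,"turn":0},{"tx":0,"ty":0,"tz":0,"turn":0}])

```text
time_s: 5.35
position: [0.6411, -0.0795, 0.1113]
tcp_rot: [[0.833, -0.554, 0.002], [-0.554, -0.833, -0.0], [0.002, -0.0, -1.0]]
force: [-0.4, -1.0, 0.9]
opening: 0.602
```

>>> play_rows(series=[{"tx":0,"ty":0,"tz":0,"turn":0},{"tx":0,"ty":0,"tz":0,"turn":0},{"tx":0,"ty":0,"tz":0,"turn":0},{"tx":0,"ty":0,"tz":0,"turn":0},{"tx":0,"ty":0,"tz":0,"turn":0}], gripper=0)

```text
time_s: 5.85
position: [0.6405, -0.0792, 0.1105]
tcp_rot: [[0.833, -0.554, -0.0], [-0.554, -0.833, 0.0], [-0.0, -0.0, -1.0]]
force: [0.1, -0.1, 0.3]
opening: 0.234
```

>>> play_rows(series=[{"tx":0,"ty":0,"tz":0,"turn":0},{"tx":0,"ty":0,"tz":0,"turn":0},{"tx":0,"ty":0,"tz":0,"turn":0}])

```text
time_s: 6.15
position: [0.6411, -0.0798, 0.1106]
tcp_rot: [[0.833, -0.554, 0.001], [-0.554, -0.833, -0.001], [0.002, -0.0, -1.0]]
force: [1.7, -1.8, -1.3]
opening: 0.157
```

```bash
cat > st.py <<'E'
from h import *
x=bot.read_state(); R=x['tcp_rot']; print(x['time_s'],'pos',x['position'].round(4),'phi',np.degrees(np.arctan2(R[1,0],R[0,0])).round(2),'q',x['joint_positions'].round(1),'F',x['force'].round(1),'M',x['moment'].round(2),'op',round(x['opening'],3))
E
python3 st.py
```

```text
6.15 pos [ 0.6411 -0.0798  0.1106] phi -33.62 q [-17.   40.9  84.9  -0.   54.1  16.7] F [ 1.7 -1.8 -1.3] M [-0.47 -0.26  0.07] op 0.157
```

>>> play_rows(series=[{"tx":0,"ty":0,"tz":0,"turn":0.07},{"tx":0,"ty":0,"tz":0,"turn":0.07},{"tx":0,"ty":0,"tz":0,"turn":0.07}])

```text
time_s: 6.45
position: [0.6413, -0.0799, 0.1106]
tcp_rot: [[0.934, -0.356, 0.002], [-0.356, -0.934, -0.001], [0.002, 0.0, -1.0]]
force: [1.9, -2.5, -1.6]
opening: 0.159
```

```bash
python3 st.py
```

```text
6.45 pos [ 0.6413 -0.0799  0.1106] phi -20.87 q [-17.   40.9  84.9  -0.   54.1   3.9] F [ 1.9 -2.5 -1.6] M [-0.46 -0.31 -0.01] op 0.159
```

Turning freely. Continue.

>>> play_rows(series=[{"tx":0,"ty":0,"tz":0,"turn":0.12},{"tx":0,"ty":0,"tz":0,"turn":0.12},{"tx":0,"ty":0,"tz":0,"turn":0.12},{"tx":0,"ty":0,"tz":0,"turn":0.12}])

```text
time_s: 6.85
position: [0.6417, -0.0799, 0.1106]
tcp_rot: [[0.99, 0.14, 0.003], [0.14, -0.99, -0.001], [0.003, 0.001, -1.0]]
force: [3.5, -2.0, -0.6]
opening: 0.155
```

```bash
python3 st.py
```

```text
6.85 pos [ 0.6417 -0.0799  0.1106] phi 8.05 q [-17.   40.9  84.9  -0.   54.1 -25. ] F [ 3.5 -2.  -0.6] M [-0.42 -0.53 -0.04] op 0.155
```

>>> play_rows(series=[{"tx":0,"ty":0,"tz":0,"turn":0.12},{"tx":0,"ty":0,"tz":0,"turn":0.12},{"tx":0,"ty":0,"tz":0,"turn":0.12}])

```text
time_s: 7.15
position: [0.642, -0.0797, 0.1106]
tcp_rot: [[0.869, 0.495, 0.003], [0.495, -0.869, -0.001], [0.003, 0.002, -1.0]]
force: [3.3, -1.3, -3.4]
opening: 0.157
```

```bash
python3 st.py
```

```text
7.15 pos [ 0.642  -0.0797  0.1106] phi 29.64 q [-17.   40.9  84.8   0.   54.1 -46.6] F [ 3.3 -1.3 -3.4] M [-0.36 -0.64 -0.01] op 0.157
```

>>> play_rows(series=[{"tx":0,"ty":0,"tz":0,"turn":0.12},{"tx":0,"ty":0,"tz":0,"turn":0.12},{"tx":0,"ty":0,"tz":0,"turn":0.12}])

```text
time_s: 7.45
position: [0.6422, -0.0796, 0.1106]
tcp_rot: [[0.626, 0.78, 0.004], [0.78, -0.626, -0.0], [0.002, 0.003, -1.0]]
force: [4.4, -1.2, -2.6]
opening: 0.156
```

```bash
python3 st.py
```

```text
7.45 pos [ 0.6422 -0.0796  0.1106] phi 51.23 q [-17.   40.9  84.8   0.1  54.1 -68.2] F [ 4.4 -1.2 -2.6] M [-0.12 -0.75 -0.05] op 0.156
```

>>> play_rows(series=[{"tx":0,"ty":0,"tz":0,"turn":0.12},{"tx":0,"ty":0,"tz":0,"turn":0.12},{"tx":0,"ty":0,"tz":0,"turn":0.12}])

```text
time_s: 7.75
position: [0.6423, -0.0793, 0.1106]
tcp_rot: [[0.295, 0.955, 0.004], [0.955, -0.295, -0.0], [0.001, 0.004, -1.0]]
force: [4.0, 0.1, -2.8]
opening: 0.158
```

```bash
python3 st.py
```

```text
7.75 pos [ 0.6423 -0.0793  0.1106] phi 72.82 q [-16.9  40.9  84.8   0.1  54.  -89.8] F [ 4.   0.1 -2.8] M [-0.06 -0.75 -0.01] op 0.158
```

>>> play_rows(series=[{"tx":0,"ty":0,"tz":0,"turn":0.12},{"tx":0,"ty":0,"tz":0,"turn":0.12},{"tx":0,"ty":0,"tz":0,"turn":0.12}])

```text
time_s: 8.05
position: [0.6423, -0.079, 0.1106]
tcp_rot: [[-0.077, 0.997, 0.004], [0.997, 0.077, 0.0], [0.0, 0.004, -1.0]]
force: [4.5, 0.6, -2.7]
opening: 0.157
```

```bash
python3 st.py
```

```text
8.05 pos [ 0.6423 -0.079   0.1106] phi 94.42 q [-1.690e+01  4.090e+01  8.480e+01  1.000e-01  5.410e+01 -1.114e+02] F [ 4.5  0.6 -2.7] M [ 0.14 -0.74 -0.  ] op 0.157
```

>>> play_rows(series=[{"tx":0,"ty":0,"tz":0,"turn":0.12},{"tx":0,"ty":0,"tz":0,"turn":0.12},{"tx":0,"ty":0,"tz":0,"turn":0.12}])

```text
time_s: 8.35
position: [0.6407, -0.0792, 0.1105]
tcp_rot: [[-0.435, 0.9, 0.001], [0.9, 0.435, 0.001], [0.001, 0.001, -1.0]]
force: [1.2, -1.5, -0.5]
opening: 0.202
```

```bash
python3 st.py
```

```text
8.35 pos [ 0.6407 -0.0792  0.1105] phi 115.79 q [-1.700e+01  4.090e+01  8.490e+01  1.000e-01  5.420e+01 -1.328e+02] F [ 1.2 -1.5 -0.5] M [-0.29 -0.06 -1.2 ] op 0.202
```

>>> play_rows(series=[{"tx":0,"ty":0,"tz":0,"turn":0},{"tx":0,"ty":0,"tz":0,"turn":0}])

```text
time_s: 8.55
position: [0.6403, -0.0793, 0.1104]
tcp_rot: [[-0.431, 0.902, -0.0], [0.902, 0.431, 0.001], [0.001, 0.0, -1.0]]
force: [0.2, -0.5, 0.2]
opening: 0.207
```

```bash
python3 st.py
```

```text
8.55 pos [ 0.6403 -0.0793  0.1104] phi 115.51 q [ -17.    40.9   84.9    0.    54.2 -132.5] F [ 0.2 -0.5  0.2] M [-0.23 -0.11 -0.88] op 0.207
```

>>> play_rows(series=[{"tx":0,"ty":0,"tz":0,"turn":0},{"tx":0,"ty":0,"tz":0,"turn":0},{"tx":0,"ty":0,"tz":0,"turn":0},{"tx":0,"ty":0,"tz":0,"turn":0}], gripper=0.6)

```text
time_s: 8.95
position: [0.6403, -0.0789, 0.1104]
tcp_rot: [[-0.436, 0.9, -0.0], [0.9, 0.436, 0.0], [0.0, -0.0, -1.0]]
force: [-0.3, -0.0, 0.6]
opening: 0.484
```

```bash
python3 st.py; python3 - <<'E'
from h import *
s=cap('side'); crop(s,'s5c.png',240,140,350,260,5)
E
```

```text
8.95 pos [ 0.6403 -0.0789  0.1104] phi 115.82 q [ -16.9   40.9   84.9   -0.    54.2 -132.7] F [-0.3 -0.   0.6] M [0.09 0.04 0.  ] op 0.484
```

View pics/s5c.png

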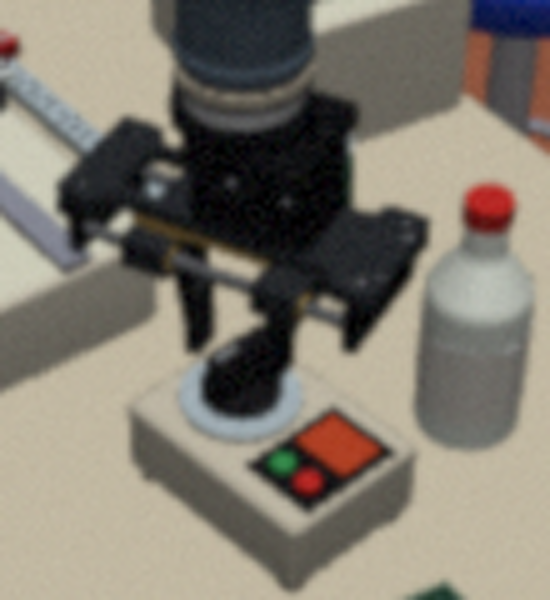

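>>> play_rows(series=[{"tx":0,"ty":0,"tz":0.03,"turn":0},{"tx":0,"ty":0,"tz":0.05,"turn":0},{"tx":0,"ty":0,"tz":0.05,"turn":-0.14},{"tx":-0.0182,"ty":0.0438,"tz":0.02,"turn":-0.14},{"tx":-0.0182,"ty":0.0438,"tz":0,"turn":-0.14},{"tx":-0.0182,"ty":0.0438,"tz":0,"turn":-0.14},{"tx":-0.0182,"ty":0.0438,"tz":0,"turn":-0.14},{"tx":-0.0182,"ty":0.0438,"tz":0,"turn":-0.14},{"tx":-0.0182,"ty":0.0438,"tz":0,"turn":-0.14},{"tx":-0.0182,"ty":0.0438,"tz":0,"turn":-0.14}], gripper=0.6)

```text
time_s: 10.0
position: [0.5377, 0.1675, 0.2306]
tcp_rot: [[0.666, 0.746, 0.0], [0.746, -0.666, 0.0], [0.0, 0.0, -1.0]]
force: [0.5, 0.5, 0.2]
opening: 0.604
```

```bash
python3 st.py
```

```text
10.0 pos [0.5377 0.1675 0.2306] phi 48.24 q [  5.9  26.2  91.8  -0.   62.  -42.3] F [0.5 0.5 0.2] M [-0.06 -0.06 -0.01] op 0.604
```

>>> play_rows(series=[{"tx":0,"ty":0,"tz":-0.008,"turn":-0.128},{"tx":0,"ty":0,"tz":-0.008,"turn":-0.128},{"tx":0,"ty":0,"tz":-0.008,"turn":-0.128},{"tx":0,"ty":0,"tz":-0.008,"turn":-0.128},{"tx":0,"ty":0,"tz":-0.008,"turn":-0.128},{"tx":0,"ty":0,"tz":-0.008,"turn":-0.13},{"tx":0,"ty":0,"tz":0,"turn":0}])

```text
time_s: 10.7
position: [0.5378, 0.1661, 0.1913]
tcp_rot: [[0.999, 0.042, -0.002], [0.042, -0.999, -0.0], [-0.002, 0.0, -1.0]]
force: [-0.1, -0.1, 0.2]
opening: 0.602
```

```bash
python3 st.py; python3 - <<'E'
from h import *
s=cap('side'); crop(s,'s6c.png',130,60,300,220,4)
t=cap('top'); crop(t,'t6c.png',262,165,332,215,8)
E
```

```text
10.7 pos [0.5378 0.1661 0.1913] phi 2.41 q [ 5.8 29.2 93.9 -0.  57.   3.4] F [-0.1 -0.1  0.2] M [-0.07  0.07  0.01] op 0.602
```

View pics/s6c.png

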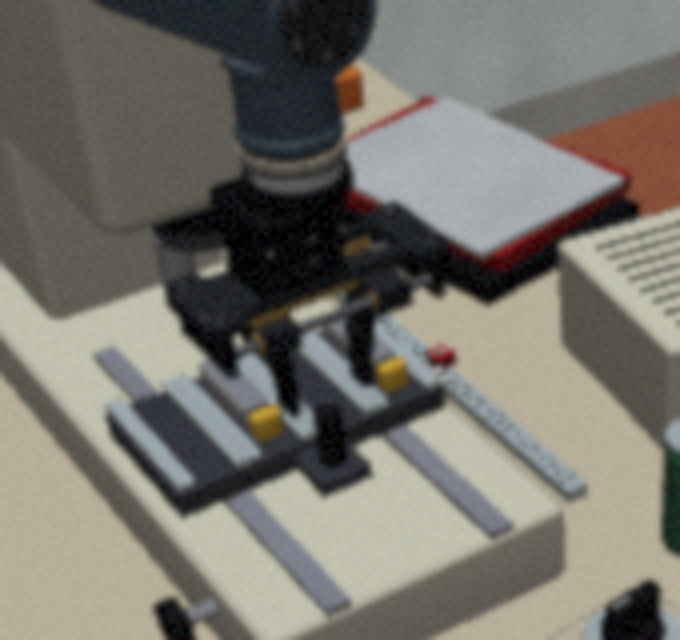

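View pics/t6c.png

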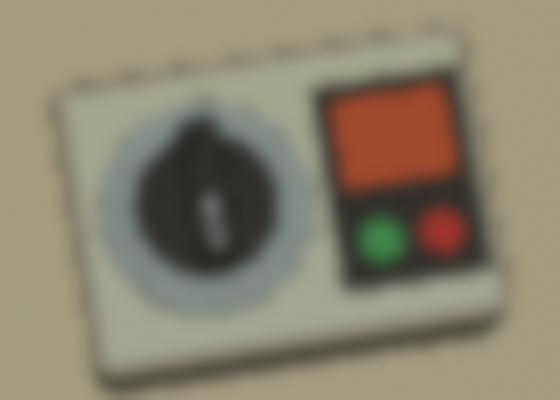

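```bash
python3 - <<'E'
from h import *
s=cap('side'); g=lambda P:((proj(s,P)-[130,60])*4).round(1)
print(g((.5378,.1661,.1723)),g((.5378,.1661,.16)),g((.5378,.1561,.16)),g((.5478,.1661,.16)))
E
```

```text
[323.3 393.9] [325.2 407.5] [331.5 414. ] [337.1 402.9]
```

>>> play_rows(series=[{"tx":0,"ty":-0.0035,"tz":-0.02,"turn":0},{"tx":0,"ty":0,"tz":-0.02,"turn":0},{"tx":0,"ty":0,"tz":-0.019,"turn":0},{"tx":0,"ty":0,"tz":0,"turn":0}])

```text
time_s: 11.25
position: [0.5374, 0.1631, 0.1435]
tcp_rot: [[0.999, 0.043, -0.004], [0.043, -0.999, -0.0], [-0.004, 0.0, -1.0]]
force: [-0.4, 0.8, 0.4]
opening: 0.601
```

```bash
python3 st.py; python3 - <<'E'
from h import *
s=cap('side'); crop(s,'s7c.png',160,100,280,200,6)
E
```

```text
11.25 pos [0.5374 0.1631 0.1435] phi 2.47 q [ 5.5 33.1 96.3 -0.  50.9  3. ] F [-0.4  0.8  0.4] M [-0.07  0.07  0.  ] op 0.601
```

View pics/s7c.png

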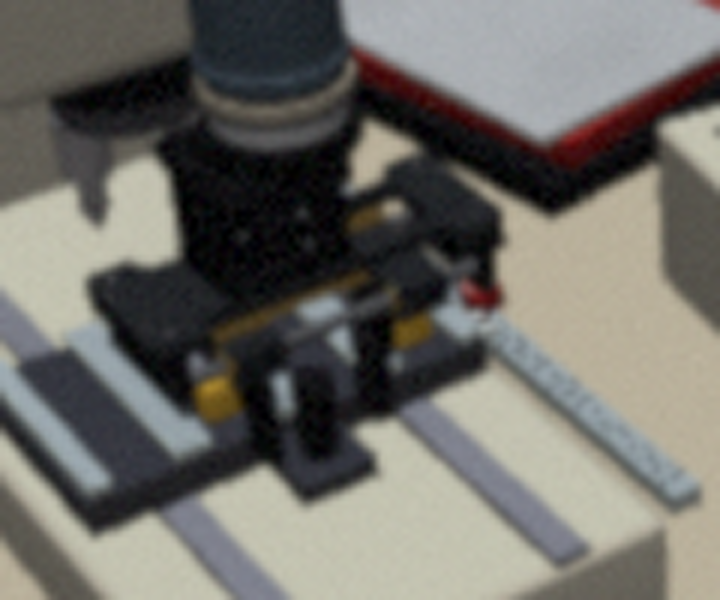

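>>> play_rows(series=[{"tx":0,"ty":0,"tz":0,"turn":0},{"tx":0,"ty":0,"tz":0,"turn":0},{"tx":0,"ty":0,"tz":0,"turn":0},{"tx":0,"ty":0,"tz":0,"turn":0},{"tx":0,"ty":0,"tz":0,"turn":0},{"tx":0,"ty":0,"tz":0,"turn":0},{"tx":0,"ty":0,"tz":0,"turn":0},{"tx":0,"ty":0,"tz":0,"turn":0}], gripper=0)

```text
time_s: 12.1
position: [0.5372, 0.1632, 0.1451]
tcp_rot: [[0.999, 0.042, -0.003], [0.042, -0.999, -0.0], [-0.003, 0.0, -1.0]]
force: [-4.2, -0.3, 5.6]
opening: 0.246
```

```bash
python3 st.py
```

```text
12.1 pos [0.5372 0.1632 0.1451] phi 2.39 q [ 5.5 32.9 96.3 -0.  51.   3.1] F [-4.2 -0.3  5.6] M [-0.13  0.81  0.01] op 0.246
```

>>> play_rows(series=[{"tx":0.0005,"ty":-0.0125,"tz":0,"turn":0},{"tx":0.0009,"ty":-0.025,"tz":0,"turn":0},{"tx":0.0009,"ty":-0.025,"tz":0,"turn":0},{"tx":0.0009,"ty":-0.025,"tz":0,"turn":0},{"tx":0.0005,"ty":-0.0125,"tz":0,"turn":0}])

```text
time_s: 12.6
position: [0.5398, 0.083, 0.1451]
tcp_rot: [[0.999, 0.041, -0.004], [0.041, -0.999, 0.001], [-0.004, -0.001, -1.0]]
force: [-5.5, 6.4, 5.8]
opening: 0.242
```

```bash
python3 st.py
```

```text
12.6 pos [0.5398 0.083  0.1451] phi 2.33 q [-3.  32.  98.4  0.1 49.8 -5.4] F [-5.5  6.4  5.8] M [0.78 0.87 0.09] op 0.242
```

>>> play_rows(series=[{"tx":0.0004,"ty":-0.009,"tz":0,"turn":0},{"tx":0.0004,"ty":-0.009,"tz":0,"turn":0},{"tx":0,"ty":-0.003,"tz":0,"turn":0},{"tx":0,"ty":-0.003,"tz":0,"turn":0}])

```text
time_s: 13.0
position: [0.5404, 0.0651, 0.145]
tcp_rot: [[0.999, 0.041, -0.003], [0.041, -0.999, 0.002], [-0.003, -0.003, -1.0]]
force: [-4.6, 3.6, 6.3]
opening: 0.245
```

```bash
python3 st.py
```

```text
13.0 pos [0.5404 0.0651 0.145 ] phi 2.33 q [-5.  31.9 98.7  0.2 49.6 -7.4] F [-4.6  3.6  6.3] M [0.65 0.85 0.03] op 0.245
```

>>> play_rows(series=[{"tx":0,"ty":-0.0025,"tz":0,"turn":0},{"tx":0,"ty":-0.0025,"tz":0,"turn":0}])

```text
time_s: 13.2
position: [0.5405, 0.0614, 0.1451]
tcp_rot: [[0.999, 0.041, -0.003], [0.041, -0.999, 0.003], [-0.003, -0.003, -1.0]]
force: [-3.8, 9.9, 6.4]
opening: 0.247
```

```bash
python3 st.py
```

```text
13.2 pos [0.5405 0.0614 0.1451] phi 2.33 q [-5.4 31.9 98.8  0.2 49.5 -7.8] F [-3.8  9.9  6.4] M [1.69 0.71 0.05] op 0.247
```

>>> play_rows(series=[{"tx":0,"ty":-0.0025,"tz":0,"turn":0},{"tx":0,"ty":-0.0025,"tz":0,"turn":0}])

```text
time_s: 13.4
position: [0.5405, 0.0611, 0.145]
tcp_rot: [[0.999, 0.037, -0.003], [0.037, -0.999, 0.01], [-0.002, -0.01, -1.0]]
force: [-2.8, 21.8, 5.1]
opening: 0.24
```

```bash
python3 st.py
```

```text
13.4 pos [0.5405 0.0611 0.145 ] phi 2.14 q [-5.6 31.9 98.8  0.7 49.5 -8.3] F [-2.8 21.8  5.1] M [3.56 0.53 0.12] op 0.24
```

>>> play_rows(series=[{"tx":0,"ty":0.002,"tz":0,"turn":0},{"tx":0,"ty":0,"tz":0,"turn":0},{"tx":0,"ty":0,"tz":0,"turn":0},{"tx":0,"ty":0,"tz":0,"turn":0},{"tx":0,"ty":0,"tz":0,"turn":0}], gripper=0.6)

```text
time_s: 13.9
position: [0.5425, 0.0572, 0.1448]
tcp_rot: [[0.999, 0.041, 0.0], [0.041, -0.999, -0.0], [0.0, 0.0, -1.0]]
force: [0.0, -0.4, -0.4]
opening: 0.57
```

>>> play_rows(series=[{"tx":0,"ty":0,"tz":0.03,"turn":0},{"tx":0,"ty":0,"tz":0.05,"turn":0},{"tx":-0.03,"ty":-0.05,"tz":0.04,"turn":0},{"tx":-0.03,"ty":-0.05,"tz":0,"turn":0},{"tx":-0.03,"ty":-0.05,"tz":0,"turn":0},{"tx":-0.03,"ty":-0.05,"tz":0,"turn":0},{"tx":0,"ty":-0.05,"tz":0,"turn":0}])

```text
time_s: 14.6
position: [0.4453, -0.138, 0.237]
tcp_rot: [[0.999, 0.041, -0.003], [0.041, -0.999, 0.002], [-0.003, -0.002, -1.0]]
force: [0.8, 0.3, -0.2]
opening: 0.599
```

```bash
python3 st.py; cat > fit1.py <<'E'
from meas import *
from ov import *
import sys
t=cap('top','t8.png');s=cap('side','s8.png')
x=[0.537,0.156,0.0375,0.0]
overlay(t,x,'ov2.png',140,160,300,300,5)
overlay(s,x,'ov2s.png',130,100,310,240,4.4)
bars(t,s,'old1',.116)
E
python3 fit1.py
```

```text
14.6 pos [ 0.4453 -0.138   0.237 ] phi 2.34 q [-31.   18.5 104.3  -0.   57.4 -33.3] F [ 0.8  0.3 -0.2] M [-0.06 -0.   -0.  ] op 0.599
old1 [191.6 197.7] 0.96
    [0.6207 0.1593] 91.5 58.2
old1 [191.  240.7] 0.73
    [0.5099 0.1591] 91.2 52.0
    [0.5101 0.1914] 74.2 115.8
    [0.5098 0.1592] 91.2 209.3
```

View pics/ov2.png

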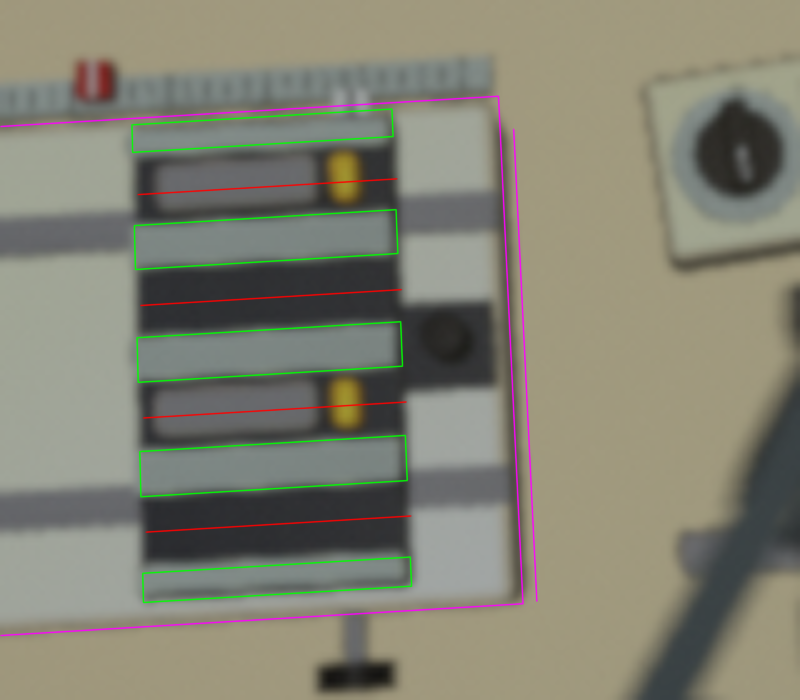

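View pics/ov2s.png

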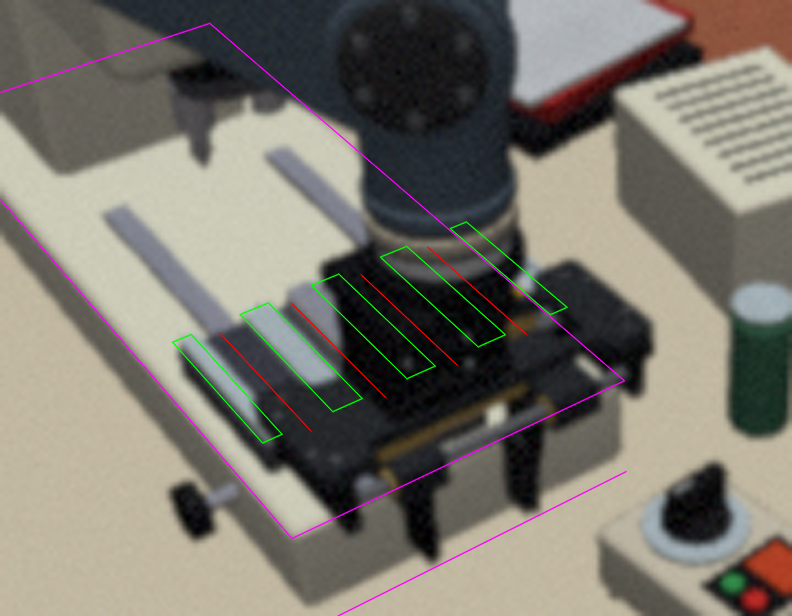

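>>> play_rows(series=[{"tx":0.0274,"ty":0.0465,"tz":0,"turn":0},{"tx":0.0274,"ty":0.0465,"tz":0,"turn":0},{"tx":0.0274,"ty":0.0465,"tz":0,"turn":0},{"tx":0.0274,"ty":0.0465,"tz":0,"turn":0},{"tx":0.0274,"ty":0.0465,"tz":0,"turn":0},{"tx":0.0274,"ty":0.0465,"tz":0,"turn":0},{"tx":0.0274,"ty":0.0465,"tz":0,"turn":0},{"tx":0.0274,"ty":0.0465,"tz":0,"turn":0},{"tx":0,"ty":0,"tz":-0.04,"turn":0},{"tx":0,"ty":0,"tz":0,"turn":0}], gripper=0.5)

```text
time_s: 15.8
position: [0.6205, 0.1627, 0.2008]
tcp_rot: [[0.999, 0.046, -0.01], [0.046, -0.999, -0.001], [-0.01, 0.0, -1.0]]
force: [-1.6, -1.1, -1.1]
opening: 0.503
```

```bash
python3 st.py; python3 - <<'E'
from h import *
s=cap('side'); crop(s,'s9c.png',150,70,300,220,4)
E
```

```text
15.8 pos [0.6205 0.1627 0.2008] phi 2.64 q [ 4.7 34.3 81.4  0.  64.9  2.1] F [-1.6 -1.1 -1.1] M [-0.13  0.06 -0.02] op 0.503
```

View pics/s9c.png

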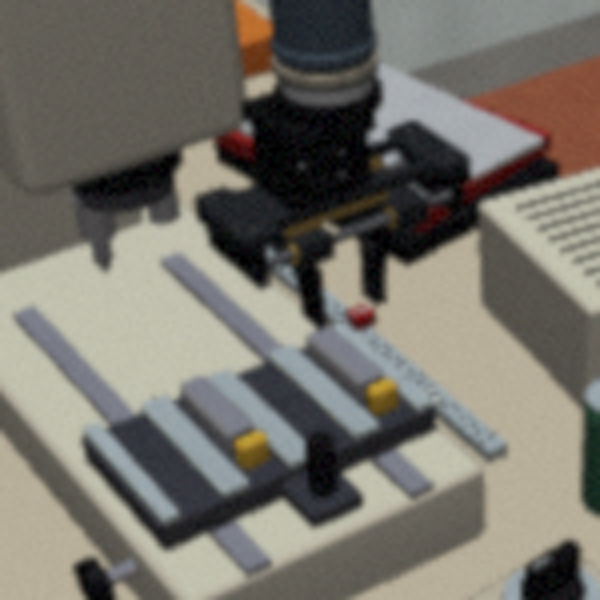

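>>> play_rows(series=[{"tx":0,"ty":0,"tz":-0.03,"turn":0},{"tx":0,"ty":0,"tz":-0.028,"turn":0},{"tx":0,"ty":0,"tz":0,"turn":0}])

```text
time_s: 16.15
position: [0.6217, 0.1595, 0.1568]
tcp_rot: [[0.999, 0.041, -0.007], [0.041, -0.999, -0.001], [-0.007, 0.0, -1.0]]
force: [-0.6, -1.2, 0.2]
opening: 0.499
```

```bash
python3 st.py
```

```text
16.15 pos [0.6217 0.1595 0.1568] phi 2.35 q [ 4.4 37.3 83.5 -0.  59.6  2.1] F [-0.6 -1.2  0.2] M [-0.04  0.12  0.02] op 0.499
```

Now down the last 10.5 mm and close.

>>> play_rows(series=[{"tx":-0.001,"ty":0,"tz":-0.008,"turn":0},{"tx":0,"ty":0,"tz":-0.005,"turn":0},{"tx":0,"ty":0,"tz":0,"turn":0}])

```text
time_s: 16.45
position: [0.6237, 0.1598, 0.149]
tcp_rot: [[0.999, 0.041, 0.001], [0.041, -0.999, 0.0], [0.001, -0.0, -1.0]]
force: [-1.4, 0.3, -0.4]
opening: 0.5
```

>>> play_rows(series=[{"tx":0,"ty":0,"tz":0,"turn":0},{"tx":0,"ty":0,"tz":0,"turn":0},{"tx":0,"ty":0,"tz":0,"turn":0},{"tx":0,"ty":0,"tz":0,"turn":0},{"tx":0,"ty":0,"tz":0,"turn":0},{"tx":0,"ty":0,"tz":0,"turn":0}], gripper=0)

```text
time_s: 17.05
position: [0.6219, 0.1599, 0.1485]
tcp_rot: [[0.999, 0.042, -0.004], [0.042, -0.999, -0.0], [-0.004, 0.0, -1.0]]
force: [-5.7, -0.3, 4.8]
opening: 0.285
```

```bash
python3 st.py
```

```text
17.05 pos [0.6219 0.1599 0.1485] phi 2.39 q [ 4.5 37.8 84.  -0.  58.4  2.1] F [-5.7 -0.3  4.8] M [-0.15  1.09  0.03] op 0.285
```

>>> play_rows(series=[{"tx":0,"ty":0,"tz":0.01,"turn":0},{"tx":0,"ty":0,"tz":0.03,"turn":0},{"tx":0,"ty":0,"tz":0.04,"turn":0},{"tx":0,"ty":0,"tz":0,"turn":0}])

```text
time_s: 17.45
position: [0.6276, 0.1603, 0.2165]
tcp_rot: [[0.999, 0.041, 0.012], [0.041, -0.999, 0.001], [0.012, -0.001, -1.0]]
force: [2.0, 0.1, -3.8]
opening: 0.286
```

```bash
python3 st.py; python3 - <<'E'
from h import *
s=cap('side'); crop(s,'s10c.png',150,70,300,220,4)
E
```

```text
17.45 pos [0.6276 0.1603 0.2165] phi 2.38 q [ 4.5 33.3 80.6  0.  65.5  2.1] F [ 2.   0.1 -3.8] M [-0.07 -0.06  0.  ] op 0.286
```

View pics/s10c.png

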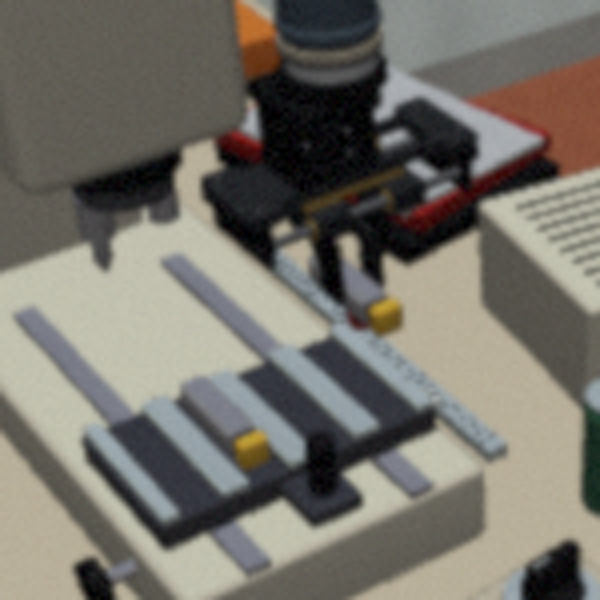

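>>> play_rows(series=[{"tx":0.0014,"ty":-0.03,"tz":0,"turn":-0.01},{"tx":0.0014,"ty":-0.05,"tz":0,"turn":-0.01},{"tx":0.0014,"ty":-0.05,"tz":0,"turn":-0.01},{"tx":0.0014,"ty":-0.05,"tz":0,"turn":-0.01},{"tx":0.0014,"ty":-0.05,"tz":0,"turn":-0.01},{"tx":0.0014,"ty":-0.05,"tz":0,"turn":-0.01},{"tx":0.0014,"ty":-0.05,"tz":0,"turn":-0.01},{"tx":0.0014,"ty":-0.05,"tz":0,"turn":-0.01},{"tx":0.0014,"ty":-0.05,"tz":0,"turn":-0.01},{"tx":0.0014,"ty":-0.05,"tz":0,"turn":-0.01}])

```text
time_s: 18.5
position: [0.6336, -0.2253, 0.2093]
tcp_rot: [[0.998, -0.064, -0.003], [-0.064, -0.998, 0.002], [-0.003, -0.002, -1.0]]
force: [0.6, -0.8, -4.6]
opening: 0.285
```

>>> play_rows(series=[{"tx":0,"ty":-0.05,"tz":-0.01,"turn":0},{"tx":0,"ty":-0.04,"tz":-0.04,"turn":0},{"tx":0,"ty":0,"tz":-0.05,"turn":0},{"tx":0,"ty":0,"tz":-0.05,"turn":0},{"tx":0,"ty":0,"tz":0,"turn":0}])

```text
time_s: 19.0
position: [0.6283, -0.2927, 0.0822]
tcp_rot: [[0.998, -0.064, -0.016], [-0.064, -0.998, 0.011], [-0.017, -0.01, -1.0]]
force: [-1.9, 1.3, -5.5]
opening: 0.28
```

```bash
python3 st.py; python3 - <<'E'
from h import *
s=cap('side'); crop(s,'s11c.png',230,150,410,330,3.3)
E
```

```text
19.0 pos [ 0.6283 -0.2927  0.0822] phi -3.67 q [-34.2  46.4  77.   -0.   57.7 -30.5] F [-1.9  1.3 -5.5] M [0.05 0.22 0.04] op 0.28
```

View pics/s11c.png

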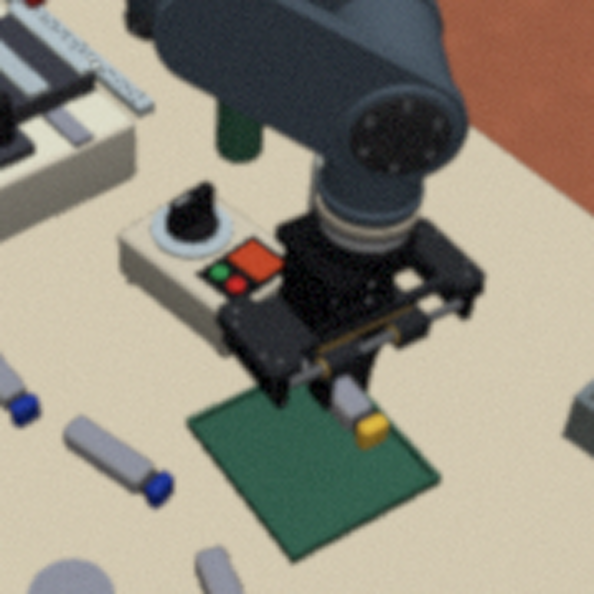

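>>> play_rows(series=[{"tx":0,"ty":0,"tz":-0.03,"turn":0},{"tx":0,"ty":0,"tz":-0.015,"turn":0},{"tx":0,"ty":0,"tz":0,"turn":0},{"tx":0,"ty":0,"tz":0,"turn":0}])

```text
time_s: 19.45
position: [0.6354, -0.2962, 0.0575]
tcp_rot: [[0.998, -0.063, 0.001], [-0.063, -0.998, -0.001], [0.001, 0.001, -1.0]]
force: [-0.1, 0.8, -4.3]
opening: 0.279
```

```bash
python3 st.py
```

```text
19.45 pos [ 0.6354 -0.2962  0.0575] phi -3.59 q [-34.1  48.4  77.2  -0.   54.3 -30.5] F [-0.1  0.8 -4.3] M [-0.12  0.03  0.03] op 0.279
```

>>> play_rows(series=[{"tx":0,"ty":0,"tz":-0.015,"turn":0},{"tx":0,"ty":0,"tz":-0.006,"turn":0},{"tx":0,"ty":0,"tz":0,"turn":0},{"tx":0,"ty":0,"tz":0,"turn":0}])

```text
time_s: 19.85
position: [0.6346, -0.296, 0.0394]
tcp_rot: [[0.998, -0.063, -0.0], [-0.063, -0.998, 0.0], [-0.0, -0.0, -1.0]]
force: [0.3, -0.5, -5.2]
opening: 0.282
```

```bash
python3 st.py
```

```text
19.85 pos [ 0.6346 -0.296   0.0394] phi -3.62 q [-34.1  49.8  77.5   0.   52.8 -30.5] F [ 0.3 -0.5 -5.2] M [-0.09  0.01  0.03] op 0.282
```

>>> play_rows(series=[{"tx":0,"ty":0,"tz":-0.002,"turn":0},{"tx":0,"ty":0,"tz":-0.0015,"turn":0},{"tx":0,"ty":0,"tz":0,"turn":0}])

```text
time_s: 20.15
position: [0.6347, -0.2961, 0.0367]
tcp_rot: [[0.998, -0.063, -0.0], [-0.063, -0.998, 0.0], [-0.0, -0.0, -1.0]]
force: [0.0, 0.1, -5.7]
opening: 0.281
```

```bash
python3 st.py
```

```text
20.15 pos [ 0.6347 -0.2961  0.0367] phi -3.62 q [-34.1  50.   77.5  -0.   52.5 -30.5] F [ 0.   0.1 -5.7] M [-0.1   0.06  0.03] op 0.281
```

>>> play_rows(series=[{"tx":0,"ty":0,"tz":-0.0015,"turn":0},{"tx":0,"ty":0,"tz":0,"turn":0}])

```text
time_s: 20.35
position: [0.6347, -0.2961, 0.0366]
tcp_rot: [[0.998, -0.063, 0.0], [-0.063, -0.998, -0.0], [0.0, 0.0, -1.0]]
force: [-1.8, 0.3, 2.6]
opening: 0.287
```

```bash
python3 st.py
```

```text
20.35 pos [ 0.6347 -0.2961  0.0366] phi -3.62 q [-34.1  50.   77.5  -0.   52.5 -30.5] F [-1.8  0.3  2.6] M [0.12 0.53 0.01] op 0.287
```

Contact; release and rise.

>>> play_rows(series=[{"tx":0,"ty":0,"tz":0,"turn":0},{"tx":0,"ty":0,"tz":0,"turn":0},{"tx":0,"ty":0,"tz":0,"turn":0},{"tx":0,"ty":0,"tz":0,"turn":0}], gripper=0.5)

```text
time_s: 20.75
position: [0.635, -0.2964, 0.0357]
tcp_rot: [[0.998, -0.063, 0.001], [-0.063, -0.998, -0.001], [0.001, 0.0, -1.0]]
force: [0.1, 0.1, 0.2]
opening: 0.487
```

>>> play_rows(series=[{"tx":0,"ty":0,"tz":0.03,"turn":0},{"tx":0,"ty":0,"tz":0.05,"turn":0.02},{"tx":0,"ty":0,"tz":0.05,"turn":0.04},{"tx":-0.012,"ty":0.045,"tz":0.05,"turn":0.04},{"tx":-0.013,"ty":0.05,"tz":0.03,"turn":0},{"tx":-0.013,"ty":0.05,"tz":0,"turn":0},{"tx":-0.013,"ty":0.05,"tz":0,"turn":0},{"tx":-0.013,"ty":0.05,"tz":0,"turn":0},{"tx":-0.013,"ty":0.05,"tz":0,"turn":0},{"tx":-0.013,"ty":0.05,"tz":0,"turn":0}])

```text
time_s: 21.75
position: [0.5631, -0.0217, 0.2004]
tcp_rot: [[0.999, 0.041, 0.001], [0.041, -0.999, -0.0], [0.001, 0.0, -1.0]]
force: [0.3, 0.2, -0.1]
opening: 0.499
```

```bash
python3 st.py; python3 - <<'E'
from h import *
s=cap('side','s12.png'); crop(s,'s12c.png',200,180,440,380,3.3)
E
```

```text
21.75 pos [ 0.5631 -0.0217  0.2004] phi 2.36 q [-13.6  28.5  93.5   0.   58.  -15.9] F [ 0.3  0.2 -0.1] M [-0.1   0.05  0.04] op 0.499
```

View pics/s12c.png

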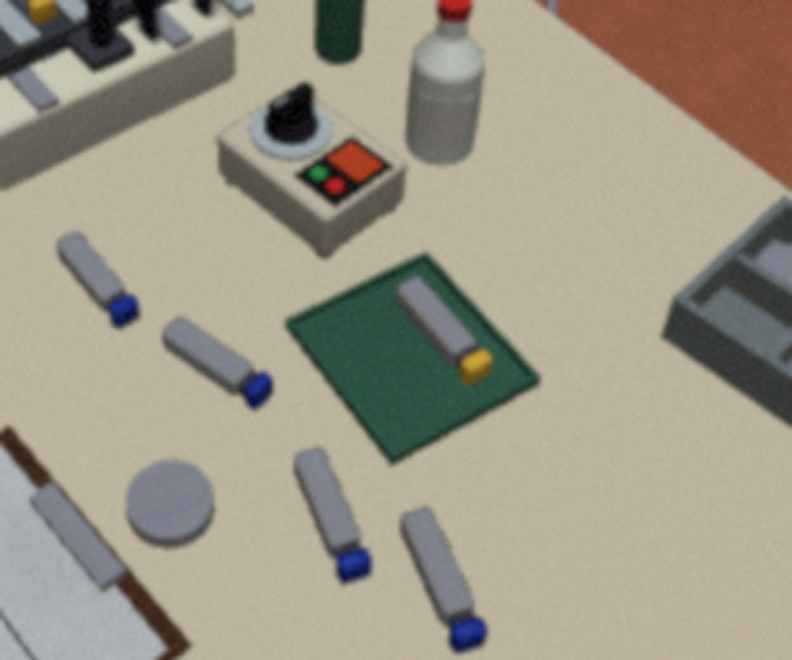

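>>> play_rows(series=[{"tx":-0.013,"ty":0.0452,"tz":0,"turn":0},{"tx":-0.013,"ty":0.0452,"tz":0,"turn":0},{"tx":-0.013,"ty":0.0452,"tz":0,"turn":0},{"tx":-0.013,"ty":0.0452,"tz":0,"turn":0},{"tx":-0.013,"ty":0.0452,"tz":0,"turn":0},{"tx":0,"ty":0,"tz":-0.025,"turn":0},{"tx":0,"ty":0,"tz":-0.02,"turn":0},{"tx":0,"ty":0,"tz":0,"turn":0},{"tx":0,"ty":0,"tz":0,"turn":0}])

```text
time_s: 22.7
position: [0.5118, 0.1575, 0.1642]
tcp_rot: [[0.999, 0.041, -0.0], [0.041, -0.999, -0.0], [-0.0, 0.0, -1.0]]
force: [-0.8, -0.8, -0.1]
opening: 0.501
```

```bash
python3 st.py; python3 - <<'E'
from h import *
s=cap('side'); crop(s,'s13c.png',150,90,280,220,4.6)
E
```

```text
22.7 pos [0.5118 0.1575 0.1642] phi 2.37 q [ 5.1 29.6 99.3  0.  51.2  2.8] F [-0.8 -0.8 -0.1] M [-0.03  0.06 -0.03] op 0.501
```

View pics/s13c.png

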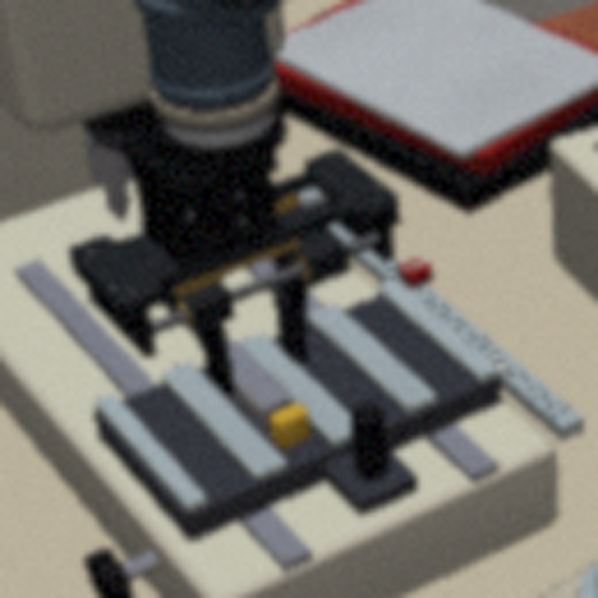

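>>> play_rows(series=[{"tx":-0.001,"ty":0.001,"tz":-0.015,"turn":0},{"tx":0,"ty":0,"tz":-0.007,"turn":0},{"tx":0,"ty":0,"tz":0,"turn":0},{"tx":0,"ty":0,"tz":0,"turn":0}])

```text
time_s: 23.15
position: [0.5107, 0.1583, 0.1463]
tcp_rot: [[0.999, 0.041, -0.0], [0.041, -0.999, 0.0], [-0.0, -0.0, -1.0]]
force: [0.3, -0.8, -0.5]
opening: 0.501
```

>>> play_rows(series=[{"tx":0,"ty":0,"tz":0,"turn":0},{"tx":0,"ty":0,"tz":0,"turn":0},{"tx":0,"ty":0,"tz":0,"turn":0},{"tx":0,"ty":0,"tz":0,"turn":0},{"tx":0,"ty":0,"tz":0,"turn":0},{"tx":0,"ty":0,"tz":0,"turn":0}], gripper=0)

```text
time_s: 23.75
position: [0.5099, 0.1584, 0.1466]
tcp_rot: [[0.999, 0.042, -0.002], [0.042, -0.999, -0.0], [-0.002, 0.0, -1.0]]
force: [-3.6, -0.0, 3.2]
opening: 0.282
```

```bash
python3 st.py
```

```text
23.75 pos [0.5099 0.1584 0.1466] phi 2.39 q [  5.3  31.1 100.2  -0.   48.8   2.9] F [-3.6 -0.   3.2] M [-0.16  0.61  0.01] op 0.282
```

>>> play_rows(series=[{"tx":0,"ty":0,"tz":0.01,"turn":0},{"tx":0,"ty":0,"tz":0.03,"turn":0},{"tx":0,"ty":0,"tz":0.04,"turn":0},{"tx":0,"ty":0,"tz":0.01,"turn":0}])

```text
time_s: 24.15
position: [0.5133, 0.1587, 0.2213]
tcp_rot: [[0.999, 0.041, 0.008], [0.041, -0.999, 0.001], [0.008, -0.0, -1.0]]
force: [-0.2, 1.6, -4.1]
opening: 0.283
```

```bash
python3 st.py
```

```text
24.15 pos [0.5133 0.1587 0.2213] phi 2.38 q [ 5.3 24.8 96.2  0.  58.5  2.9] F [-0.2  1.6 -4.1] M [-0.08 -0.08 -0.01] op 0.283
```

>>> play_rows(series=[{"tx":0.0072,"ty":-0.035,"tz":0,"turn":-0.01},{"tx":0.0072,"ty":-0.05,"tz":0,"turn":-0.01},{"tx":0.0072,"ty":-0.05,"tz":0,"turn":-0.01},{"tx":0.0072,"ty":-0.05,"tz":0,"turn":-0.01},{"tx":0.0072,"ty":-0.05,"tz":0,"turn":-0.01},{"tx":0.0072,"ty":-0.05,"tz":0,"turn":-0.01},{"tx":0.0072,"ty":-0.05,"tz":0,"turn":-0.01},{"tx":0.0072,"ty":-0.05,"tz":0,"turn":-0.01},{"tx":0.0072,"ty":-0.05,"tz":0,"turn":-0.01},{"tx":0.0072,"ty":-0.05,"tz":0,"turn":-0.01}])

```text
time_s: 25.15
position: [0.568, -0.2311, 0.2171]
tcp_rot: [[0.998, -0.064, -0.001], [-0.064, -0.998, 0.001], [-0.001, -0.001, -1.0]]
force: [1.5, 0.3, -4.2]
opening: 0.284
```

>>> play_rows(series=[{"tx":0.0072,"ty":-0.05,"tz":-0.01,"turn":0},{"tx":0.0064,"ty":-0.029,"tz":-0.04,"turn":0},{"tx":0,"ty":0,"tz":-0.05,"turn":0},{"tx":0,"ty":0,"tz":-0.05,"turn":0},{"tx":0,"ty":0,"tz":-0.03,"turn":0},{"tx":0,"ty":0,"tz":-0.02,"turn":0},{"tx":0,"ty":0,"tz":0,"turn":0},{"tx":0,"ty":0,"tz":0,"turn":0}])

```text
time_s: 25.95
position: [0.5798, -0.2931, 0.0587]
tcp_rot: [[0.998, -0.063, 0.001], [-0.063, -0.998, -0.001], [0.001, 0.001, -1.0]]
force: [0.6, -0.0, -4.4]
opening: 0.289
```

```bash
python3 st.py; python3 - <<'E'
from h import *
s=cap('side'); crop(s,'s14c.png',230,150,410,330,3.3)
E
```

```text
25.95 pos [ 0.5798 -0.2931  0.0587] phi -3.61 q [-36.7  45.3  85.5   0.   49.1 -33. ] F [ 0.6 -0.  -4.4] M [-0.11  0.03  0.01] op 0.289
```

View pics/s14c.png

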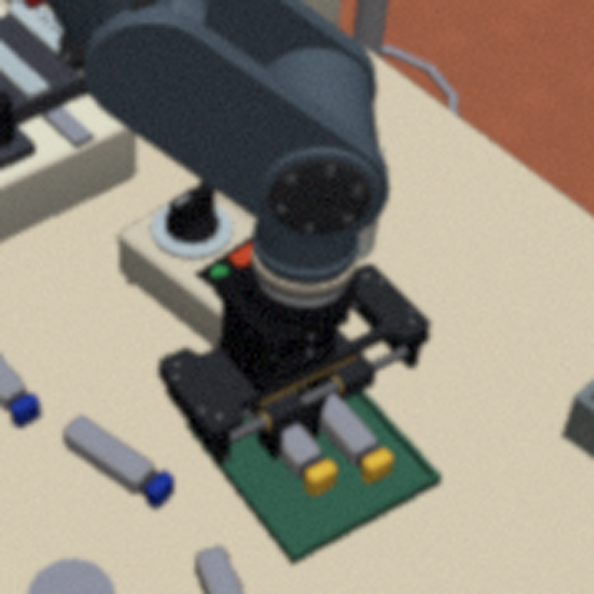

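>>> play_rows(series=[{"tx":0,"ty":0,"tz":-0.015,"turn":0},{"tx":0,"ty":0,"tz":-0.01,"turn":0},{"tx":0,"ty":0,"tz":-0.003,"turn":0},{"tx":0,"ty":0,"tz":0,"turn":0},{"tx":0,"ty":0,"tz":0,"turn":0}])

```text
time_s: 26.5
position: [0.5793, -0.2928, 0.0362]
tcp_rot: [[0.998, -0.063, 0.0], [-0.063, -0.998, -0.0], [0.0, 0.0, -1.0]]
force: [0.3, -0.3, -4.5]
opening: 0.282
```

```bash
python3 st.py
```

```text
26.5 pos [ 0.5793 -0.2928  0.0362] phi -3.62 q [-36.7  47.2  85.9  -0.   46.9 -33. ] F [ 0.3 -0.3 -4.5] M [-0.07  0.09 -0.08] op 0.282
```

>>> play_rows(series=[{"tx":0,"ty":0,"tz":-0.0018,"turn":0},{"tx":0,"ty":0,"tz":0,"turn":0}])

```text
time_s: 26.7
position: [0.5793, -0.2928, 0.0348]
tcp_rot: [[0.998, -0.063, 0.0], [-0.063, -0.998, -0.0], [0.0, 0.0, -1.0]]
force: [0.1, 0.4, -5.4]
opening: 0.284
```

```bash
python3 st.py
```

```text
26.7 pos [ 0.5793 -0.2928  0.0348] phi -3.62 q [-36.7  47.3  85.9   0.   46.8 -33. ] F [ 0.1  0.4 -5.4] M [-0.09  0.07 -0.04] op 0.284
```

Within ~0.5 mm of the floor; release and rise. Next bar: the one at (0.471, -0.218).

>>> play_rows(series=[{"tx":0,"ty":0,"tz":-0.0005,"turn":0},{"tx":0,"ty":0,"tz":0,"turn":0},{"tx":0,"ty":0,"tz":0,"turn":0},{"tx":0,"ty":0,"tz":0,"turn":0},{"tx":0,"ty":0,"tz":0,"turn":0}], gripper=0.48)

```text
time_s: 27.2
position: [0.5794, -0.2929, 0.0346]
tcp_rot: [[0.998, -0.063, 0.001], [-0.063, -0.998, -0.0], [0.001, 0.0, -1.0]]
force: [-0.2, 0.1, 0.2]
opening: 0.475
```

>>> play_rows(series=[{"tx":0,"ty":0,"tz":0.03,"turn":0},{"tx":0,"ty":0,"tz":0.05,"turn":0},{"tx":0,"ty":0,"tz":0.05,"turn":0},{"tx":-0.03,"ty":0.045,"tz":0.05,"turn":0.04},{"tx":-0.03,"ty":0.05,"tz":0.03,"turn":0.06},{"tx":-0.03,"ty":0.05,"tz":0,"turn":0},{"tx":-0.03,"ty":0.05,"tz":0,"turn":0}])

```text
time_s: 27.9
position: [0.4875, -0.1432, 0.1964]
tcp_rot: [[0.999, 0.041, 0.003], [0.041, -0.999, -0.001], [0.003, 0.001, -1.0]]
force: [-0.7, 0.5, -0.4]
opening: 0.478
```

```bash
python3 st.py; python3 - <<'E'
from meas import *
t=cap('top','t15.png');s=cap('side','s15.png')
bars(t,s)
E
```

```text
27.9 pos [ 0.4875 -0.1432  0.1964] phi 2.33 q [-29.   24.9 101.5   0.   53.4 -31.3] F [-0.7  0.5 -0.4] M [-0.01  0.04  0.02] op 0.478
bar1 [429.1 243.2] 0.86
    [ 0.4986 -0.4581] 74.8 56.7
    [ 0.4998 -0.4579] 72.4 106.2
    [ 0.4991 -0.4591] 73.4 170.2
bar1 [396.5 255.9] 0.63
    [ 0.4664 -0.3743] 74.7 49.0
    [ 0.4678 -0.372 ] 71.7 125.7
    [ 0.4668 -0.3734] 74.2 187.0
```

View pics/s15.png

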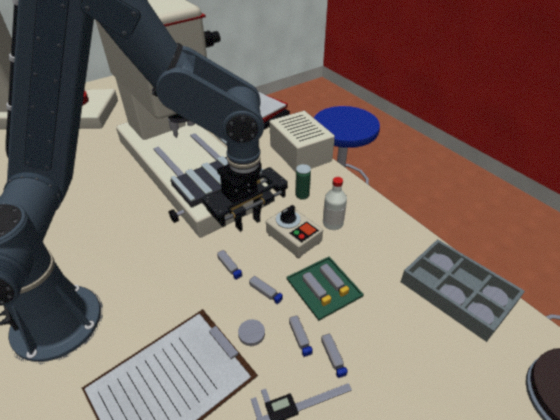

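View pics/t15.png

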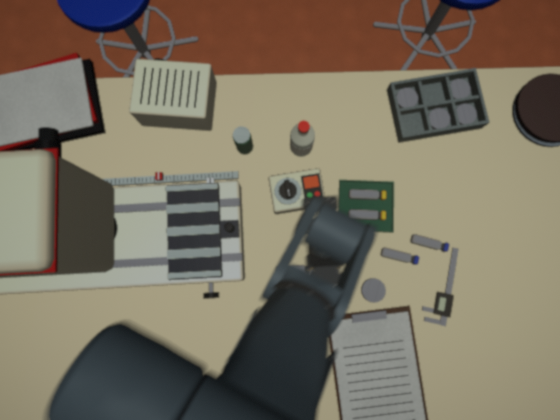

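>>> play_rows(series=[{"tx":-0.0103,"ty":-0.047,"tz":0,"turn":0.12},{"tx":-0.0103,"ty":-0.047,"tz":0,"turn":0.117},{"tx":0,"ty":0,"tz":-0.05,"turn":0},{"tx":0,"ty":0,"tz":-0.05,"turn":0},{"tx":0,"ty":0,"tz":-0.04,"turn":0},{"tx":0,"ty":0,"tz":0,"turn":0},{"tx":0,"ty":0,"tz":0,"turn":0}], gripper=0.6)

```text
time_s: 28.8
position: [0.4722, -0.2206, 0.0829]
tcp_rot: [[0.959, 0.285, 0.0], [0.285, -0.959, -0.0], [0.0, 0.0, -1.0]]
force: [0.8, 0.4, 0.2]
opening: 0.602
```

```bash
python3 st.py; python3 - <<'E'
from h import *
s=cap('side'); crop(s,'s16c.png',200,210,320,330,5)
E
```

```text
28.8 pos [ 0.4722 -0.2206  0.0829] phi 16.55 q [-37.3  36.7 104.3  -0.   39.  -53.9] F [0.8 0.4 0.2] M [-0.09  0.03 -0.06] op 0.602
```

View pics/s16c.png

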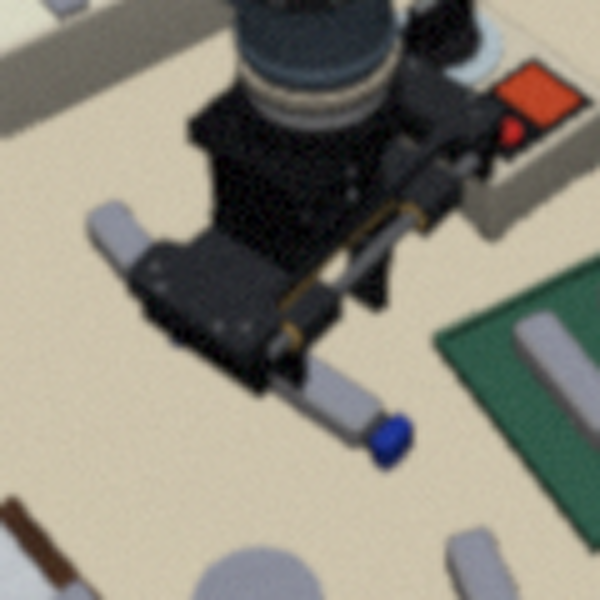

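>>> play_rows(series=[{"tx":-0.001,"ty":0.0015,"tz":-0.03,"turn":0},{"tx":0,"ty":0,"tz":-0.025,"turn":0},{"tx":0,"ty":0,"tz":-0.01,"turn":0},{"tx":0,"ty":0,"tz":0,"turn":0},{"tx":0,"ty":0,"tz":0,"turn":0}])

```text
time_s: 29.35
position: [0.4716, -0.2188, 0.0324]
tcp_rot: [[0.958, 0.286, 0.002], [0.286, -0.958, -0.002], [0.002, 0.002, -1.0]]
force: [1.2, 0.5, 0.7]
opening: 0.598
```

```bash
python3 st.py; python3 - <<'E'
from h import *
s=cap('side'); crop(s,'s17c.png',200,210,320,330,5)
E
```

```text
29.35 pos [ 0.4716 -0.2188  0.0324] phi 16.6 q [-37.2  42.  105.6   0.   32.2 -53.8] F [1.2 0.5 0.7] M [-0.09  0.05  0.01] op 0.598
```

View pics/s17c.png

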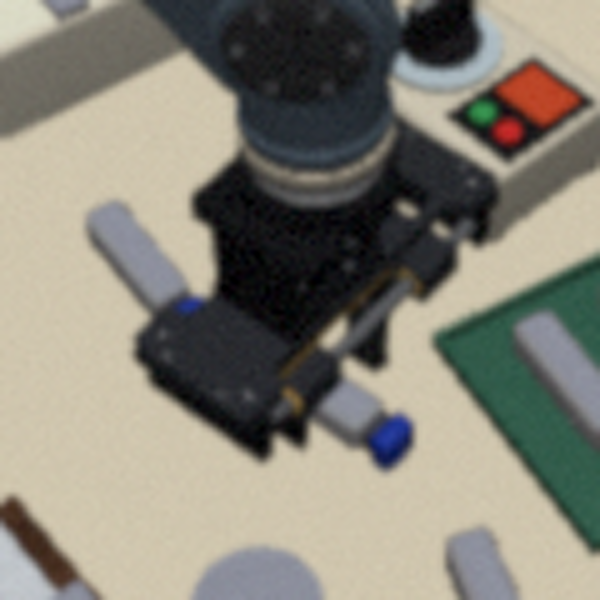

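Straddling the bar. Close and lift.

>>> play_rows(series=[{"tx":0,"ty":0,"tz":-0.002,"turn":0},{"tx":0,"ty":0,"tz":0,"turn":0},{"tx":0,"ty":0,"tz":0,"turn":0},{"tx":0,"ty":0,"tz":0,"turn":0},{"tx":0,"ty":0,"tz":0,"turn":0},{"tx":0,"ty":0,"tz":0,"turn":0},{"tx":0,"ty":0,"tz":0,"turn":0},{"tx":0,"ty":0,"tz":0,"turn":0}], gripper=0)

```text
time_s: 30.2
position: [0.4708, -0.2182, 0.0296]
tcp_rot: [[0.958, 0.286, 0.0], [0.286, -0.958, -0.0], [0.0, 0.0, -1.0]]
force: [1.0, 0.7, 2.8]
opening: 0.284
```

```bash
python3 st.py
```

```text
30.2 pos [ 0.4708 -0.2182  0.0296] phi 16.59 q [-37.2  42.3 105.7   0.   32.  -53.8] F [1.  0.7 2.8] M [ 0.06 -0.05 -0.01] op 0.284
```

>>> play_rows(series=[{"tx":0,"ty":0,"tz":0.02,"turn":0},{"tx":0,"ty":0,"tz":0.05,"turn":0},{"tx":0,"ty":0,"tz":0.05,"turn":0},{"tx":0,"ty":0,"tz":0.05,"turn":0},{"tx":0,"ty":0,"tz":0.04,"turn":0},{"tx":0,"ty":0,"tz":0,"turn":0}])

```text
time_s: 30.8
position: [0.4725, -0.2194, 0.201]
tcp_rot: [[0.958, 0.286, 0.007], [0.286, -0.958, -0.005], [0.005, 0.007, -1.0]]
force: [0.7, -0.4, -4.2]
opening: 0.28
```

```bash
python3 st.py;  python3 - <<'E'
from h import *
s=cap('side'); crop(s,'s18c.png',180,130,320,300,3.5)
E
```

```text
30.8 pos [ 0.4725 -0.2194  0.201 ] phi 16.61 q [-37.2  25.3  99.7  -0.   54.5 -53.8] F [ 0.7 -0.4 -4.2] M [-0.13 -0.07  0.04] op 0.28
```

View pics/s18c.png

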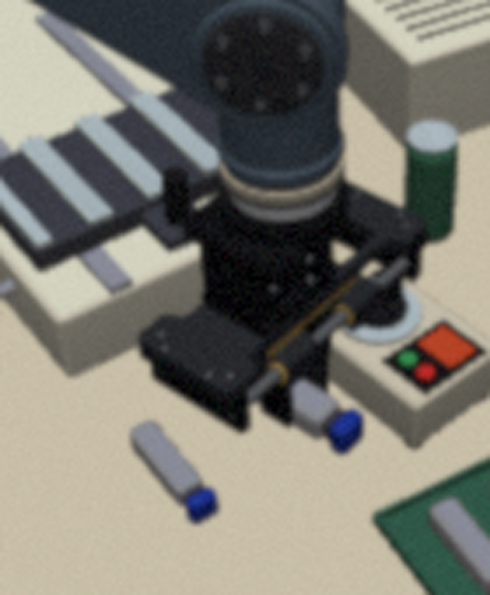

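>>> play_rows(series=[{"tx":0.0188,"ty":0.0471,"tz":0.0125,"turn":-0.0242},{"tx":0.0188,"ty":0.0471,"tz":0,"turn":-0.0242},{"tx":0.0188,"ty":0.0471,"tz":0,"turn":-0.0242},{"tx":0.0188,"ty":0.0471,"tz":0,"turn":-0.0242},{"tx":0.0188,"ty":0.0471,"tz":0,"turn":-0.0242},{"tx":0.0188,"ty":0.0471,"tz":0,"turn":-0.0242},{"tx":0.0188,"ty":0.0471,"tz":0,"turn":-0.0242},{"tx":0.0188,"ty":0.0471,"tz":0,"turn":-0.0242},{"tx":0.0188,"ty":0.0471,"tz":0,"turn":-0.0242},{"tx":0.0188,"ty":0.0471,"tz":0,"turn":-0.0242}])

```text
time_s: 31.85
position: [0.6193, 0.16, 0.2034]
tcp_rot: [[0.999, 0.035, -0.007], [0.035, -0.999, -0.001], [-0.007, 0.001, -1.0]]
force: [0.8, -0.5, -3.4]
opening: 0.286
```

>>> play_rows(series=[{"tx":0,"ty":0,"tz":-0.02,"turn":0},{"tx":0,"ty":0,"tz":-0.02,"turn":0},{"tx":0,"ty":0,"tz":-0.01,"turn":0},{"tx":0,"ty":0,"tz":0,"turn":0},{"tx":0,"ty":0,"tz":0,"turn":0},{"tx":0,"ty":0,"tz":0,"turn":0}])

```text
time_s: 32.45
position: [0.6215, 0.1583, 0.1679]
tcp_rot: [[0.999, 0.036, 0.001], [0.036, -0.999, 0.0], [0.001, -0.0, -1.0]]
force: [0.4, -0.2, -4.0]
opening: 0.285
```

```bash
python3 st.py;  python3 - <<'E'
from h import *
s=cap('side'); crop(s,'s19c.png',150,90,280,220,4.6)
E
```

```text
32.45 pos [0.6215 0.1583 0.1679] phi 2.04 q [ 4.3 36.3 83.5 -0.  60.2  2.3] F [ 0.4 -0.2 -4. ] M [-0.03  0.06 -0.07] op 0.285
```

View pics/s19c.png

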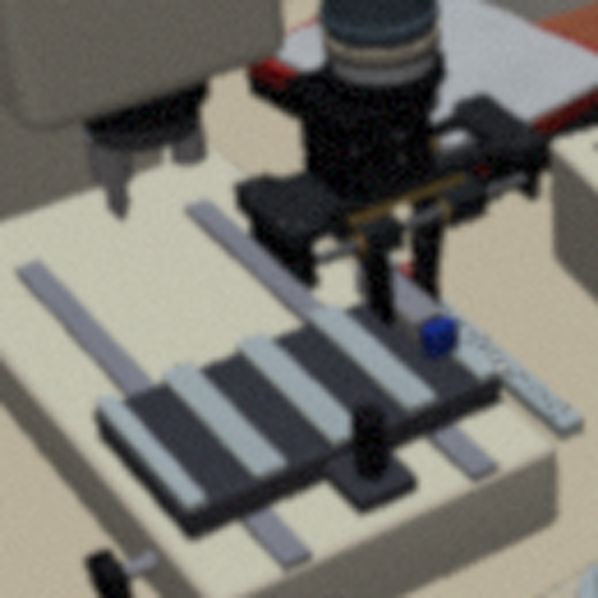

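>>> play_rows(series=[{"tx":0,"ty":0,"tz":-0.012,"turn":0},{"tx":0,"ty":0,"tz":-0.008,"turn":0},{"tx":0,"ty":0,"tz":-0.005,"turn":0},{"tx":0,"ty":0,"tz":0,"turn":0},{"tx":0,"ty":0,"tz":0,"turn":0}])

```text
time_s: 33.0
position: [0.6211, 0.1587, 0.1473]
tcp_rot: [[0.999, 0.036, -0.0], [0.036, -0.999, -0.0], [-0.0, 0.0, -1.0]]
force: [-0.0, -0.1, -4.2]
opening: 0.282
```

```bash
python3 st.py
```

```text
33.0 pos [0.6211 0.1587 0.1473] phi 2.08 q [ 4.4 37.8 84.3  0.  57.9  2.3] F [-0.  -0.1 -4.2] M [-0.08  0.08 -0.01] op 0.282
```

>>> play_rows(series=[{"tx":0,"ty":0,"tz":-0.0015,"turn":0},{"tx":0,"ty":0,"tz":-0.001,"turn":0},{"tx":0,"ty":0,"tz":0,"turn":0}])

```text
time_s: 33.3
position: [0.6212, 0.1587, 0.1457]
tcp_rot: [[0.999, 0.036, 0.0], [0.036, -0.999, 0.0], [0.0, -0.0, -1.0]]
force: [-0.4, -0.6, -4.2]
opening: 0.283
```

```bash
python3 st.py
```

```text
33.3 pos [0.6212 0.1587 0.1457] phi 2.08 q [ 4.4 37.9 84.4  0.  57.7  2.3] F [-0.4 -0.6 -4.2] M [-0.06  0.04 -0.03] op 0.283
```

>>> play_rows(series=[{"tx":0,"ty":0,"tz":-0.0004,"turn":0},{"tx":0,"ty":0,"tz":0,"turn":0},{"tx":0,"ty":0,"tz":0,"turn":0},{"tx":0,"ty":0,"tz":0,"turn":0},{"tx":0,"ty":0,"tz":0,"turn":0}], gripper=0.45)

```text
time_s: 33.8
position: [0.6213, 0.1587, 0.1455]
tcp_rot: [[0.999, 0.036, 0.001], [0.036, -0.999, 0.0], [0.001, -0.0, -1.0]]
force: [-0.0, 1.2, 0.5]
opening: 0.445
```

>>> play_rows(series=[{"tx":0,"ty":0,"tz":0.02,"turn":0},{"tx":0,"ty":0,"tz":0.04,"turn":0},{"tx":-0.02,"ty":-0.04,"tz":0.02,"turn":0},{"tx":-0.033,"ty":-0.05,"tz":0,"turn":0},{"tx":-0.033,"ty":-0.05,"tz":0,"turn":0},{"tx":-0.033,"ty":-0.05,"tz":0,"turn":0},{"tx":-0.033,"ty":-0.05,"tz":0,"turn":0},{"tx":-0.033,"ty":-0.03,"tz":0,"turn":0},{"tx":-0.03,"ty":-0.03,"tz":0,"turn":0},{"tx":0,"ty":0,"tz":0,"turn":0}])

```text
time_s: 34.8
position: [0.4462, -0.083, 0.2092]
tcp_rot: [[0.999, 0.032, -0.002], [0.032, -0.999, 0.0], [-0.002, -0.0, -1.0]]
force: [-0.0, -0.3, -0.7]
opening: 0.447
```

```bash
python3 st.py;  python3 - <<'E'
from meas import *
t=cap('top','t20.png');s=cap('side','s20.png')
bars(t,s)
E
```

```text
34.8 pos [ 0.4462 -0.083   0.2092] phi 1.84 q [-2.470e+01  2.010e+01  1.078e+02 -1.000e-01  5.230e+01 -2.650e+01] F [-0.  -0.3 -0.7] M [-0.1   0.02 -0.07] op 0.447
bar1 [189.1 192. ] 0.88
    [0.6428 0.182 ] 90.2 61.8
bar1 [427.2 243. ] 0.74
    [ 0.4999 -0.4558] 73.9 57.0
    [ 0.4996 -0.4591] 71.9 102.1
    [ 0.4997 -0.4573] 73.9 164.3
bar1 [396.  256.7] 0.55
    [ 0.4665 -0.373 ] 75.6 48.9
    [ 0.4676 -0.3748] 73.8 87.5
    [ 0.4666 -0.3743] 74.9 148.7
```

View pics/s20.png

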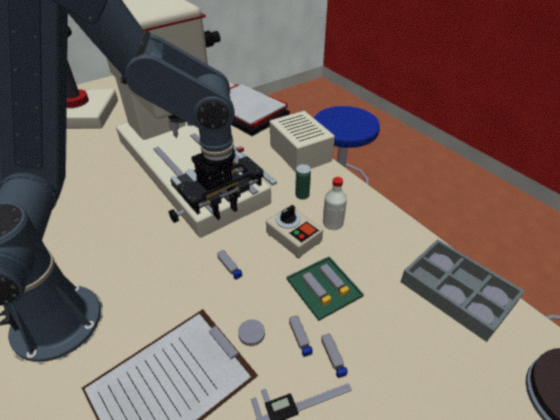

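View pics/t20.png

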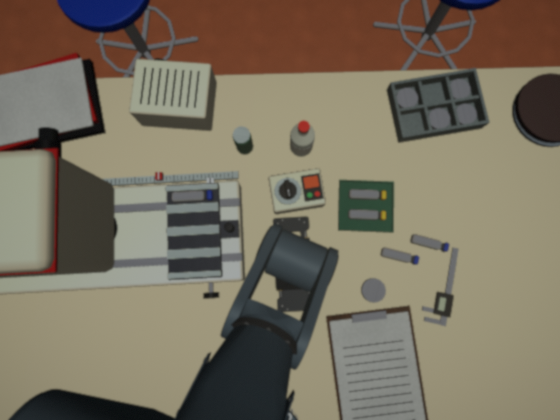

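>>> play_rows(series=[{"tx":-0.012,"ty":-0.008,"tz":-0.03,"turn":0},{"tx":0,"ty":0,"tz":-0.05,"turn":0},{"tx":0,"ty":0,"tz":-0.05,"turn":0},{"tx":0,"ty":0,"tz":-0.03,"turn":0},{"tx":0,"ty":0,"tz":0,"turn":0},{"tx":0,"ty":0,"tz":0,"turn":0}], gripper=0.6)

```text
time_s: 35.6
position: [0.4402, -0.0871, 0.081]
tcp_rot: [[0.999, 0.038, -0.0], [0.038, -0.999, 0.0], [-0.0, -0.0, -1.0]]
force: [-0.2, 0.4, 0.4]
opening: 0.6
```

```bash
python3 st.py; python3 - <<'E'
from h import *
s=cap('side'); crop(s,'s21c.png',180,190,300,310,5)
E
```

```text
35.6 pos [ 0.4402 -0.0871  0.081 ] phi 2.17 q [-25.5  34.  114.7   0.   31.4 -27.7] F [-0.2  0.4  0.4] M [-0.07 -0.02 -0.  ] op 0.6
```

View pics/s21c.png

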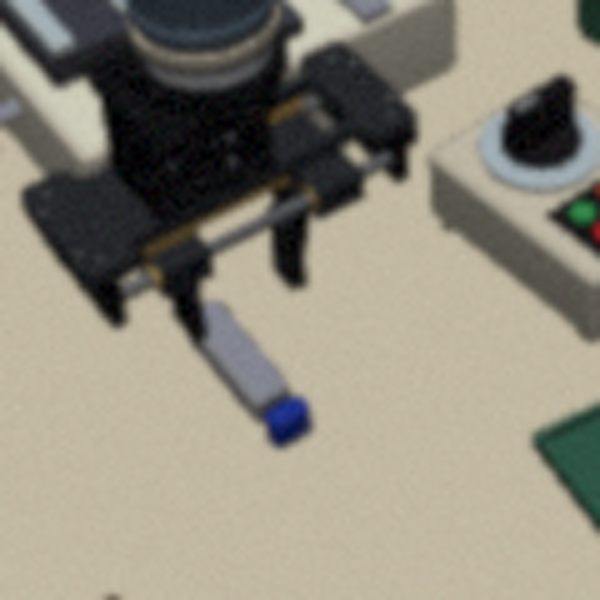

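>>> play_rows(series=[{"tx":-0.0055,"ty":-0.003,"tz":-0.03,"turn":-0.012},{"tx":0,"ty":0,"tz":-0.015,"turn":0},{"tx":0,"ty":0,"tz":0,"turn":0},{"tx":0,"ty":0,"tz":0,"turn":0}])

```text
time_s: 36.05
position: [0.4362, -0.0904, 0.0464]
tcp_rot: [[1.0, 0.024, 0.002], [0.024, -1.0, -0.001], [0.002, 0.001, -1.0]]
force: [-0.0, -0.6, 0.6]
opening: 0.601
```

```bash
python3 st.py; python3 - <<'E'
from h import *
s=cap('side'); crop(s,'s22c.png',180,190,300,310,5)
E
```

```text
36.05 pos [ 0.4362 -0.0904  0.0464] phi 1.38 q [-26.1  38.3 116.1   0.   25.4 -27.5] F [-0.  -0.6  0.6] M [-0.09  0.01  0.02] op 0.601
```

View pics/s22c.png

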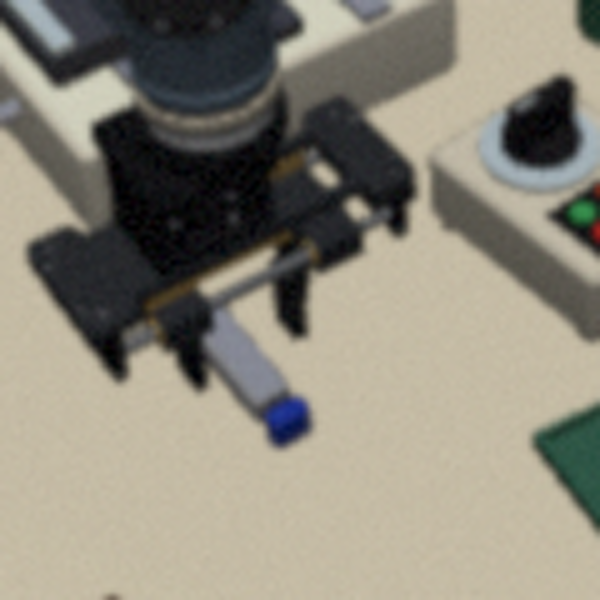

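Good. Down to 0.030 and close, then lift.

>>> play_rows(series=[{"tx":0,"ty":0.001,"tz":-0.013,"turn":0},{"tx":0,"ty":0,"tz":-0.007,"turn":0},{"tx":0,"ty":0,"tz":0,"turn":0},{"tx":0,"ty":0,"tz":0,"turn":0}])

```text
time_s: 36.5
position: [0.4349, -0.0892, 0.0289]
tcp_rot: [[1.0, 0.024, -0.001], [0.024, -1.0, 0.0], [-0.001, -0.0, -1.0]]
force: [0.2, -1.4, 0.0]
opening: 0.602
```

>>> play_rows(series=[{"tx":0,"ty":0,"tz":0,"turn":0},{"tx":0,"ty":0,"tz":0,"turn":0},{"tx":0,"ty":0,"tz":0,"turn":0},{"tx":0,"ty":0,"tz":0,"turn":0},{"tx":0,"ty":0,"tz":0,"turn":0},{"tx":0,"ty":0,"tz":0,"turn":0},{"tx":0,"ty":0,"tz":0,"turn":0},{"tx":0,"ty":0,"tz":0,"turn":0}], gripper=0)

```text
time_s: 37.3
position: [0.4354, -0.0895, 0.0293]
tcp_rot: [[1.0, 0.024, 0.001], [0.024, -1.0, -0.0], [0.001, 0.0, -1.0]]
force: [0.1, 0.2, 1.2]
opening: 0.283
```

```bash
python3 st.py
```

```text
37.3 pos [ 0.4354 -0.0895  0.0293] phi 1.35 q [-26.1  40.5 116.5   0.   23.  -27.4] F [0.1 0.2 1.2] M [-0.07 -0.08 -0.02] op 0.283
```

>>> play_rows(series=[{"tx":0,"ty":0,"tz":0.02,"turn":0},{"tx":0,"ty":0,"tz":0.05,"turn":0},{"tx":0,"ty":0,"tz":0.05,"turn":0},{"tx":0,"ty":0,"tz":0.05,"turn":0},{"tx":0,"ty":0,"tz":0.05,"turn":0},{"tx":0,"ty":0,"tz":0,"turn":0}])

```text
time_s: 37.9
position: [0.4373, -0.0902, 0.2091]
tcp_rot: [[1.0, 0.024, 0.009], [0.024, -1.0, -0.004], [0.009, 0.004, -1.0]]
force: [2.2, -0.5, -4.7]
opening: 0.287
```

```bash
python3 st.py;  python3 - <<'E'
from h import *
s=cap('side'); crop(s,'s23c.png',150,120,290,290,3.5)
E
```

```text
37.9 pos [ 0.4373 -0.0902  0.2091] phi 1.38 q [-26.1  19.3 109.2  -0.   50.9 -27.4] F [ 2.2 -0.5 -4.7] M [-0.13 -0.03  0.02] op 0.287
```

View pics/s23c.png

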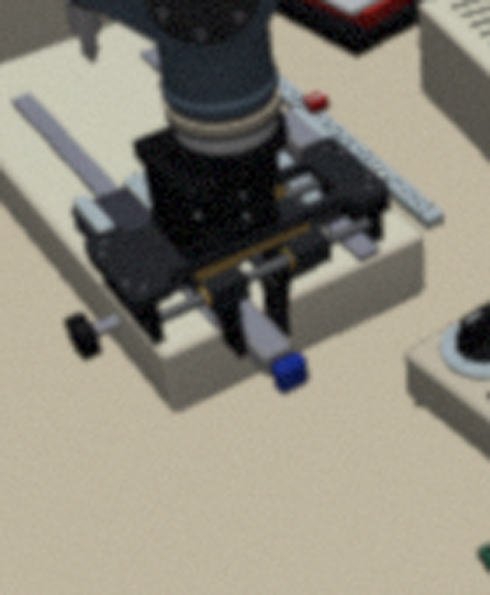

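>>> play_rows(series=[{"tx":0.0038,"ty":0.04,"tz":0,"turn":0.012},{"tx":0.0038,"ty":0.05,"tz":0,"turn":0},{"tx":0.0038,"ty":0.05,"tz":0,"turn":0},{"tx":0.0038,"ty":0.05,"tz":0,"turn":0},{"tx":0.0038,"ty":0.05,"tz":0,"turn":0},{"tx":0.004,"ty":0.05,"tz":0,"turn":0},{"tx":0,"ty":0.0124,"tz":-0.02,"turn":0},{"tx":0,"ty":0,"tz":-0.03,"turn":0},{"tx":0,"ty":0,"tz":0,"turn":0},{"tx":0,"ty":0,"tz":0,"turn":0}])

```text
time_s: 38.95
position: [0.4517, 0.1523, 0.1633]
tcp_rot: [[0.999, 0.036, -0.006], [0.036, -0.999, -0.001], [-0.006, 0.0, -1.0]]
force: [0.3, -0.4, -3.4]
opening: 0.283
```

```bash
python3 st.py;  python3 - <<'E'
from h import *
s=cap('side'); crop(s,'s24c.png',150,90,280,220,4.6)
E
```

```text
38.95 pos [0.4517 0.1523 0.1633] phi 2.07 q [  5.2  26.1 107.3  -0.   46.9   3.1] F [ 0.3 -0.4 -3.4] M [-0.09  0.01 -0.01] op 0.283
```

View pics/s24c.png

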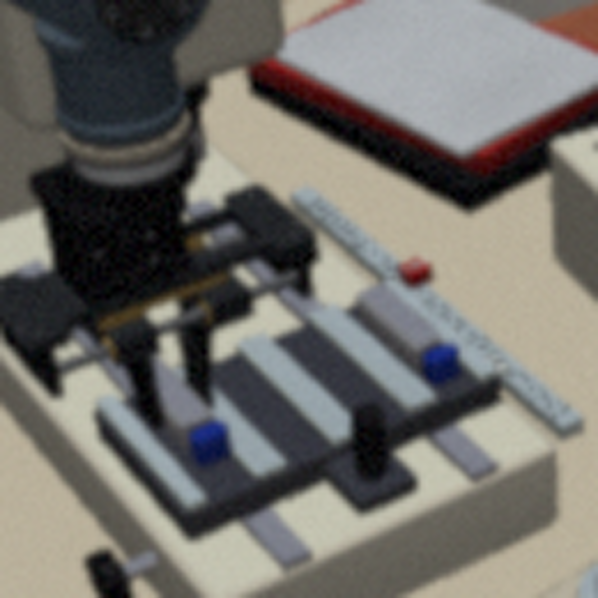

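>>> play_rows(series=[{"tx":0,"ty":0,"tz":-0.006,"turn":0},{"tx":0,"ty":0,"tz":-0.002,"turn":0},{"tx":0,"ty":0,"tz":0,"turn":0}])

```text
time_s: 39.3
position: [0.4536, 0.1523, 0.159]
tcp_rot: [[0.999, 0.036, 0.0], [0.036, -0.999, 0.0], [0.0, -0.0, -1.0]]
force: [-0.1, -0.7, -4.3]
opening: 0.284
```

```bash
python3 st.py
```

```text
39.3 pos [0.4536 0.1523 0.159 ] phi 2.04 q [  5.1  26.6 107.5   0.   45.9   3.1] F [-0.1 -0.7 -4.3] M [-0.12  0.02  0.01] op 0.284
```

>>> play_rows(series=[{"tx":0,"ty":0,"tz":-0.008,"turn":0},{"tx":0,"ty":0,"tz":-0.005,"turn":0},{"tx":0,"ty":0,"tz":-0.0025,"turn":0},{"tx":0,"ty":0,"tz":0,"turn":0},{"tx":0,"ty":0,"tz":0,"turn":0}])

```text
time_s: 39.8
position: [0.4535, 0.1527, 0.1463]
tcp_rot: [[0.999, 0.036, -0.0], [0.036, -0.999, 0.0], [-0.0, -0.0, -1.0]]
force: [-0.1, 0.9, -3.3]
opening: 0.285
```

```bash
python3 st.py
```

```text
39.8 pos [0.4535 0.1527 0.1463] phi 2.08 q [  5.2  27.9 108.    0.   44.1   3.1] F [-0.1  0.9 -3.3] M [-0.04  0.02  0.02] op 0.285
```

>>> play_rows(series=[{"tx":0,"ty":0,"tz":-0.001,"turn":0},{"tx":0,"ty":0,"tz":0,"turn":0}])

```text
time_s: 40.0
position: [0.4535, 0.1526, 0.1456]
tcp_rot: [[0.999, 0.036, 0.0], [0.036, -0.999, 0.0], [0.0, -0.0, -1.0]]
force: [-0.9, 0.1, -4.3]
opening: 0.285
```

```bash
python3 st.py
```

```text
40.0 pos [0.4535 0.1526 0.1456] phi 2.08 q [  5.2  28.  108.1   0.   43.9   3.1] F [-0.9  0.1 -4.3] M [-0.05 -0.   -0.06] op 0.285
```

>>> play_rows(series=[{"tx":0,"ty":0,"tz":-0.0003,"turn":0},{"tx":0,"ty":0,"tz":0,"turn":0},{"tx":0,"ty":0,"tz":0,"turn":0},{"tx":0,"ty":0,"tz":0,"turn":0},{"tx":0,"ty":0,"tz":0,"turn":0}], gripper=0.45)

```text
time_s: 40.5
position: [0.4536, 0.1526, 0.1455]
tcp_rot: [[0.999, 0.036, 0.0], [0.036, -0.999, 0.0], [0.0, -0.0, -1.0]]
force: [0.4, -1.3, 0.0]
opening: 0.444
```

>>> play_rows(series=[{"tx":0,"ty":0,"tz":0.02,"turn":0},{"tx":0,"ty":0,"tz":0.05,"turn":0},{"tx":0,"ty":-0.03,"tz":0.02,"turn":-0.03},{"tx":0,"ty":-0.05,"tz":0,"turn":-0.03},{"tx":0,"ty":-0.055,"tz":0,"turn":-0.03},{"tx":0,"ty":-0.055,"tz":0,"turn":-0.03},{"tx":0,"ty":-0.055,"tz":0,"turn":-0.03},{"tx":0,"ty":-0.055,"tz":0,"turn":-0.03},{"tx":0,"ty":-0.055,"tz":0,"turn":-0.03},{"tx":0,"ty":-0.055,"tz":0,"turn":-0.03}])

```text
time_s: 41.5
position: [0.4532, -0.1772, 0.2174]
tcp_rot: [[0.977, -0.215, 0.0], [-0.215, -0.977, -0.0], [0.0, -0.0, -1.0]]
force: [0.9, -0.2, 1.1]
opening: 0.451
```

```bash
python3 st.py;  python3 - <<'E'
from meas import *
t=cap('top','t25.png');s=cap('side','s25.png')
bars(t,s)
print('ref',[at_z(t,*(np.array(m['at'])*[560,420]),.016).round(3) for m in nets.look_for(t,'ref_block')[:2]],[at_z(s,*(np.array(m['at'])*[560,420]),.012).round(3) for m in nets.look_for(s,'ref_block')[:2]])
m=nets.masks_of(t,'caliper')[0]; rr,cc=np.nonzero(m['region']); i=np.argmin(rr); print('caliper tip',at_z(t,cc[i],rr[i],.006))
E
```

```text
41.5 pos [ 0.4532 -0.1772  0.2174] phi -12.41 q [-34.5  21.6 103.1   0.   55.3 -22.1] F [ 0.9 -0.2  1.1] M [-0.08  0.02 -0.03] op 0.451
bar1 [197. 264.] 0.92
    [0.4562 0.1735] 93.5 54.4
bar1 [424.7 242.9] 0.62
    [ 0.5001 -0.4536] 74.2 71.5
    [ 0.4991 -0.4599] 69.6 135.2
    [ 0.4987 -0.4564] 71.7 211.9
bar1 [190.9 195.7] 0.61
    [0.642  0.1842] 92.1 66.0
bar1 [409.8 259.3] 0.48
    [ 0.4571 -0.4306] 85.9 120.8
    [ 0.4679 -0.3757] 72.3 95.1
    [ 0.4672 -0.3764] 72.8 333.8
ref [array([ 0.353, -0.487,  0.016])] [array([ 0.383, -0.299,  0.012]), array([0.538, 0.267, 0.012])]
caliper tip [ 0.48377598 -0.51925619  0.006     ]
```

View pics/s25.png

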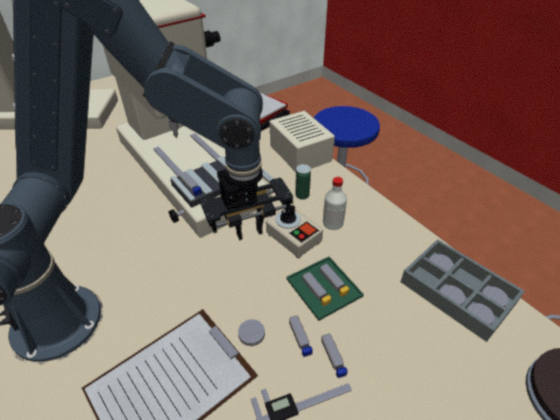

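View pics/t25.png

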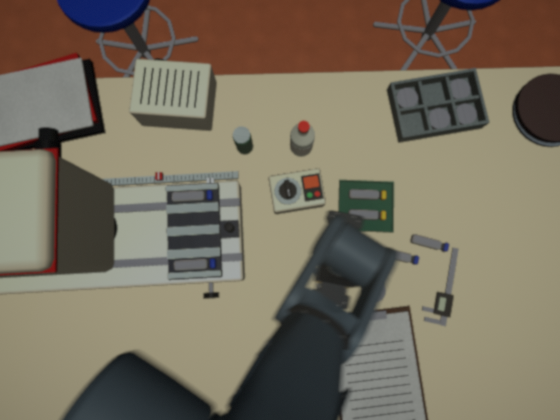

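>>> play_rows(series=[{"tx":0.0035,"ty":-0.0493,"tz":0,"turn":-0.028},{"tx":0.0035,"ty":-0.0493,"tz":0,"turn":-0.028},{"tx":0.0035,"ty":-0.0493,"tz":0,"turn":0},{"tx":0.0035,"ty":-0.0493,"tz":0,"turn":0},{"tx":0.0035,"ty":-0.0493,"tz":-0.02,"turn":0},{"tx":0,"ty":0,"tz":-0.05,"turn":0},{"tx":0,"ty":0,"tz":-0.05,"turn":0},{"tx":0,"ty":0,"tz":-0.04,"turn":0},{"tx":0,"ty":0,"tz":0,"turn":0},{"tx":0,"ty":0,"tz":0,"turn":0}], gripper=0.5)

```text
time_s: 42.85
position: [0.468, -0.3713, 0.0894]
tcp_rot: [[0.963, -0.268, -0.001], [-0.268, -0.963, 0.001], [-0.001, -0.001, -1.0]]
force: [0.2, 0.0, -0.1]
opening: 0.499
```

```bash
python3 st.py; python3 - <<'E'
from h import *
s=cap('side'); crop(s,'s26c.png',240,250,380,390,4.3)
E
```

```text
42.85 pos [ 0.468  -0.3713  0.0894] phi -15.57 q [-49.1  39.9  92.8   0.   47.4 -33.6] F [ 0.2  0.  -0.1] M [-0.09  0.07 -0.02] op 0.499
```

View pics/s26c.png

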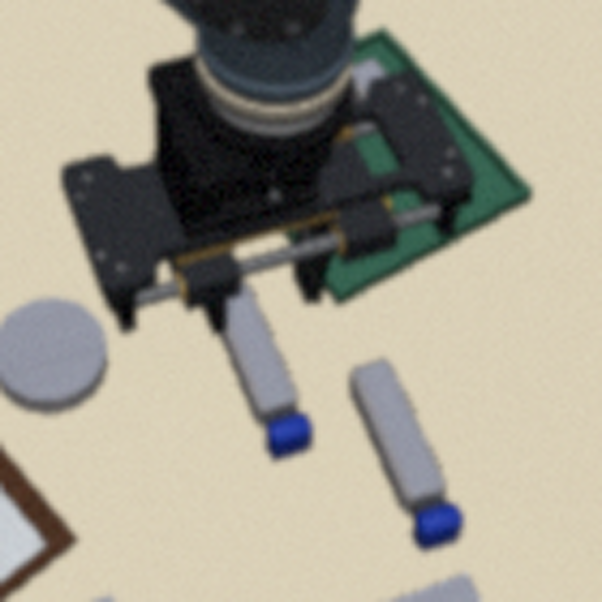

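>>> play_rows(series=[{"tx":-0.0012,"ty":-0.004,"tz":-0.03,"turn":0},{"tx":0,"ty":0,"tz":-0.03,"turn":0},{"tx":0,"ty":0,"tz":-0.01,"turn":0},{"tx":0,"ty":0,"tz":0,"turn":0},{"tx":0,"ty":0,"tz":0,"turn":0}])

```text
time_s: 43.4
position: [0.4674, -0.3765, 0.035]
tcp_rot: [[0.963, -0.27, 0.002], [-0.27, -0.963, -0.002], [0.002, 0.002, -1.0]]
force: [0.1, -1.0, 0.5]
opening: 0.496
```

```bash
python3 st.py; python3 - <<'E'
from h import *
s=cap('side'); crop(s,'s27c.png',240,250,380,390,4.3)
E
```

```text
43.4 pos [ 0.4674 -0.3765  0.035 ] phi -15.66 q [-49.5  44.9  93.6   0.   41.3 -33.8] F [ 0.1 -1.   0.5] M [-0.08  0.06 -0.06] op 0.496
```

View pics/s27c.png

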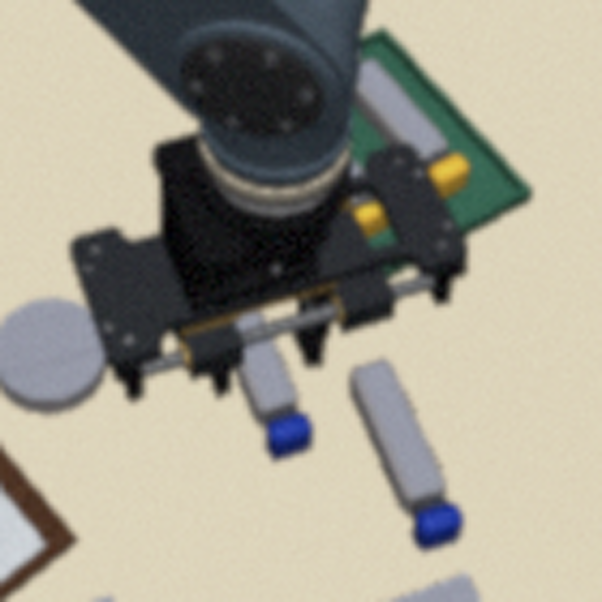

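>>> play_rows(series=[{"tx":0,"ty":0.0015,"tz":-0.005,"turn":0},{"tx":0,"ty":0,"tz":0,"turn":0},{"tx":0,"ty":0,"tz":0,"turn":0}])

```text
time_s: 43.75
position: [0.4666, -0.3746, 0.0296]
tcp_rot: [[0.963, -0.27, 0.0], [-0.27, -0.963, -0.0], [0.0, 0.0, -1.0]]
force: [-0.4, 0.2, 0.3]
opening: 0.499
```

>>> play_rows(series=[{"tx":0,"ty":0,"tz":0,"turn":0},{"tx":0,"ty":0,"tz":0,"turn":0},{"tx":0,"ty":0,"tz":0,"turn":0},{"tx":0,"ty":0,"tz":0,"turn":0},{"tx":0,"ty":0,"tz":0,"turn":0},{"tx":0,"ty":0,"tz":0,"turn":0},{"tx":0,"ty":0,"tz":0,"turn":0}], gripper=0)

```text
time_s: 44.45
position: [0.4666, -0.3747, 0.0294]
tcp_rot: [[0.963, -0.27, 0.0], [-0.27, -0.963, -0.0], [0.0, 0.0, -1.0]]
force: [0.0, -0.4, -0.8]
opening: 0.279
```

```bash
python3 st.py
```

```text
44.45 pos [ 0.4666 -0.3747  0.0294] phi -15.69 q [-49.5  45.4  93.8   0.   40.8 -33.8] F [ 0.  -0.4 -0.8] M [-0.12  0.06 -0.01] op 0.279
```

>>> play_rows(series=[{"tx":0,"ty":0,"tz":0.02,"turn":0},{"tx":0,"ty":0,"tz":0.05,"turn":0},{"tx":0,"ty":0,"tz":0.05,"turn":0},{"tx":0,"ty":0,"tz":0.05,"turn":0},{"tx":0,"ty":0,"tz":0.05,"turn":0},{"tx":0,"ty":0,"tz":0,"turn":0}])

```text
time_s: 45.05
position: [0.4689, -0.377, 0.2119]
tcp_rot: [[0.963, -0.27, 0.008], [-0.27, -0.963, -0.01], [0.011, 0.007, -1.0]]
force: [1.0, -0.9, -4.3]
opening: 0.286
```

```bash
python3 st.py;  python3 - <<'E'
from h import *
s=cap('side'); crop(s,'s28c.png',220,180,380,380,3)
E
```

```text
45.05 pos [ 0.4689 -0.377   0.2119] phi -15.67 q [-49.4  30.1  87.8   0.   61.4 -33.8] F [ 1.  -0.9 -4.3] M [-0.18 -0.02  0.02] op 0.286
```

View pics/s28c.png

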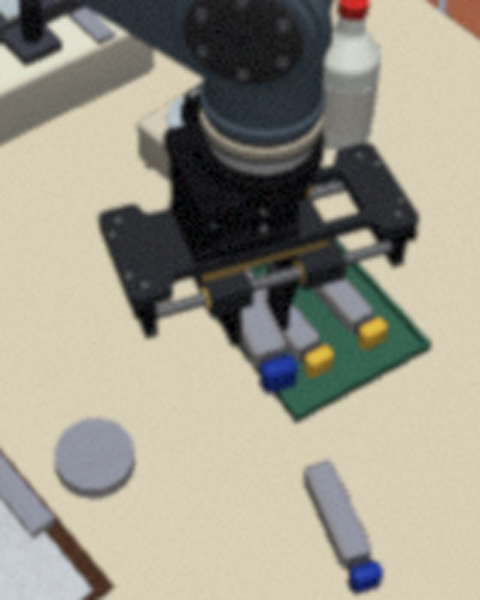

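>>> play_rows(series=[{"tx":0.0045,"ty":0.04,"tz":0.005,"turn":0.0247},{"tx":0.0045,"ty":0.055,"tz":0,"turn":0.0247},{"tx":0.0045,"ty":0.055,"tz":0,"turn":0.0247},{"tx":0.0045,"ty":0.055,"tz":0,"turn":0.0247},{"tx":0.0045,"ty":0.055,"tz":0,"turn":0.0247},{"tx":0.0045,"ty":0.055,"tz":0,"turn":0.0247},{"tx":0.0045,"ty":0.055,"tz":0,"turn":0.0247},{"tx":0.0045,"ty":0.055,"tz":0,"turn":0.0247},{"tx":0.0045,"ty":0.055,"tz":0,"turn":0.0247},{"tx":0.0045,"ty":0.055,"tz":0,"turn":0.0247}])

```text
time_s: 46.1
position: [0.5002, 0.0554, 0.2073]
tcp_rot: [[1.0, -0.014, -0.006], [-0.014, -1.0, 0.001], [-0.006, -0.0, -1.0]]
force: [0.8, -0.3, -4.7]
opening: 0.286
```

```bash
python3 st.py
```

```text
46.1 pos [0.5002 0.0554 0.2073] phi -0.81 q [ -6.4  23.8 101.2  -0.   55.3  -5.6] F [ 0.8 -0.3 -4.7] M [-0.14 -0.01  0.04] op 0.286
```

>>> play_rows(series=[{"tx":0.0045,"ty":0.055,"tz":0,"turn":0.0247},{"tx":0.0045,"ty":0.055,"tz":0,"turn":0.0247},{"tx":0,"ty":0.0165,"tz":-0.02,"turn":0},{"tx":0,"ty":0,"tz":-0.03,"turn":0},{"tx":0,"ty":0,"tz":0,"turn":0},{"tx":0,"ty":0,"tz":0,"turn":0}])

```text
time_s: 46.7
position: [0.508, 0.1544, 0.1678]
tcp_rot: [[0.999, 0.037, -0.005], [0.037, -0.999, -0.001], [-0.005, 0.0, -1.0]]
force: [-0.2, 0.7, -5.2]
opening: 0.284
```

```bash
python3 st.py;  python3 - <<'E'
from h import *
s=cap('side'); crop(s,'s29c.png',150,90,280,220,4.6)
E
```

```text
46.7 pos [0.508  0.1544 0.1678] phi 2.1 q [ 4.8 29.1 99.5 -0.  51.7  2.7] F [-0.2  0.7 -5.2] M [-0.06  0.06  0.03] op 0.284
```

View pics/s29c.png

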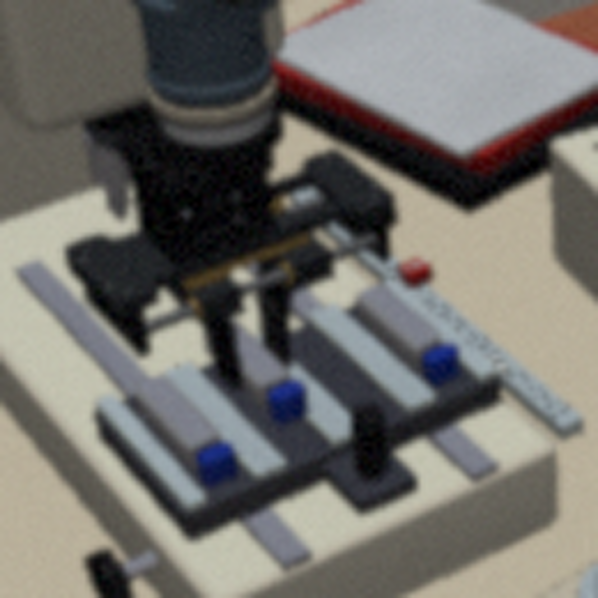

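>>> play_rows(series=[{"tx":0,"ty":0,"tz":-0.01,"turn":0},{"tx":0,"ty":0,"tz":-0.008,"turn":0},{"tx":0,"ty":0,"tz":-0.004,"turn":0},{"tx":0,"ty":0,"tz":0,"turn":0},{"tx":0,"ty":0,"tz":0,"turn":0}])

```text
time_s: 47.25
position: [0.5098, 0.1545, 0.1518]
tcp_rot: [[0.999, 0.036, 0.0], [0.036, -0.999, 0.0], [0.0, -0.0, -1.0]]
force: [-0.0, 0.3, -5.4]
opening: 0.284
```

```bash
python3 st.py
```

```text
47.25 pos [0.5098 0.1545 0.1518] phi 2.08 q [  4.8  30.5 100.2   0.   49.2   2.7] F [-0.   0.3 -5.4] M [-0.06  0.02 -0.01] op 0.284
```

>>> play_rows(series=[{"tx":0,"ty":0,"tz":-0.005,"turn":0},{"tx":0,"ty":0,"tz":-0.0022,"turn":0},{"tx":0,"ty":0,"tz":0,"turn":0},{"tx":0,"ty":0,"tz":0,"turn":0}])

```text
time_s: 47.65
position: [0.5097, 0.1546, 0.1459]
tcp_rot: [[0.999, 0.037, -0.0], [0.037, -0.999, -0.0], [-0.0, 0.0, -1.0]]
force: [0.5, 0.7, -4.2]
opening: 0.281
```

```bash
python3 st.py
```

```text
47.65 pos [0.5097 0.1546 0.1459] phi 2.11 q [  4.8  31.1 100.5   0.   48.5   2.7] F [ 0.5  0.7 -4.2] M [-0.09  0.1  -0.04] op 0.281
```

>>> play_rows(series=[{"tx":0,"ty":0,"tz":-0.0005,"turn":0},{"tx":0,"ty":0,"tz":0,"turn":0},{"tx":0,"ty":0,"tz":0,"turn":0},{"tx":0,"ty":0,"tz":0,"turn":0},{"tx":0,"ty":0,"tz":0,"turn":0}], gripper=0.44)

```text
time_s: 48.15
position: [0.5099, 0.1546, 0.1458]
tcp_rot: [[0.999, 0.037, 0.001], [0.037, -0.999, 0.0], [0.001, -0.0, -1.0]]
force: [-0.3, -0.0, -0.2]
opening: 0.432
```

>>> play_rows(series=[{"tx":0,"ty":0,"tz":0.02,"turn":0},{"tx":0,"ty":0,"tz":0.05,"turn":0},{"tx":0,"ty":-0.03,"tz":0.02,"turn":-0.03},{"tx":-0.005,"ty":-0.05,"tz":0,"turn":-0.03},{"tx":-0.005,"ty":-0.055,"tz":0,"turn":-0.03},{"tx":-0.005,"ty":-0.055,"tz":0,"turn":-0.03},{"tx":-0.005,"ty":-0.055,"tz":0,"turn":-0.03},{"tx":-0.005,"ty":-0.055,"tz":0,"turn":-0.03},{"tx":-0.005,"ty":-0.055,"tz":0,"turn":-0.03},{"tx":-0.005,"ty":-0.055,"tz":0,"turn":-0.03}])

```text
time_s: 49.15
position: [0.4813, -0.1752, 0.2178]
tcp_rot: [[0.977, -0.214, 0.0], [-0.214, -0.977, -0.0], [0.0, 0.0, -1.0]]
force: [0.4, 0.5, -0.1]
opening: 0.44
```

```bash
python3 st.py;  python3 - <<'E'
from meas import *
t=cap('top','t30.png');s=cap('side','s30.png')
bars(t,s)
E
```

```text
49.15 pos [ 0.4813 -0.1752  0.2178] phi -12.38 q [-32.5  23.4  99.6   0.   56.9 -20.1] F [ 0.4  0.5 -0.1] M [-0.08 -0.02  0.01] op 0.44
bar1 [195.  264.4] 0.85
    [0.4564 0.1765] 93.1 62.4
bar1 [191.6 240.9] 0.81
    [0.5191 0.1775] 92.5 60.8
bar1 [190.7 194.1] 0.78
    [0.6422 0.1826] 92.5 53.0
bar1 [426.6 243.8] 0.71
    [ 0.4996 -0.4564] 73.6 69.2
nohead [303.296 140.196] 0.59 697
```

View pics/t30.png

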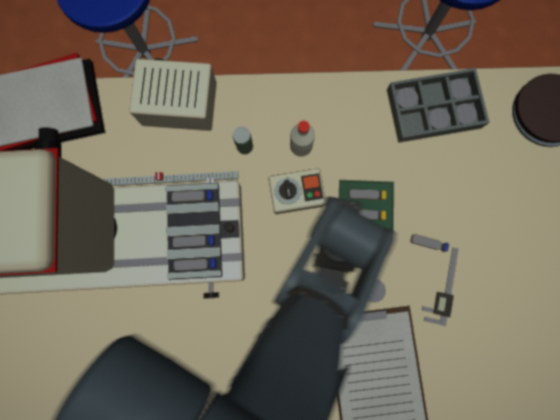

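>>> play_rows(series=[{"tx":0.0037,"ty":-0.0587,"tz":0,"turn":-0.034},{"tx":0.0037,"ty":-0.0587,"tz":0,"turn":-0.033},{"tx":0.0037,"ty":-0.0587,"tz":0,"turn":0},{"tx":0.0037,"ty":-0.0587,"tz":0,"turn":0},{"tx":0.0037,"ty":-0.0587,"tz":0,"turn":0},{"tx":0.0037,"ty":-0.0587,"tz":-0.02,"turn":0},{"tx":0,"ty":0,"tz":-0.05,"turn":0},{"tx":0,"ty":0,"tz":-0.05,"turn":0},{"tx":0,"ty":0,"tz":-0.04,"turn":0},{"tx":0,"ty":0,"tz":0,"turn":0}], gripper=0.55)

```text
time_s: 50.35
position: [0.4976, -0.4499, 0.0841]
tcp_rot: [[0.96, -0.279, -0.008], [-0.279, -0.96, 0.01], [-0.01, -0.008, -1.0]]
force: [-0.8, 0.8, 0.7]
opening: 0.547
```

>>> play_rows(series=[{"tx":0,"ty":0,"tz":0,"turn":0},{"tx":0,"ty":0,"tz":0,"turn":0}])

```text
time_s: 50.55
position: [0.5012, -0.4555, 0.0919]
tcp_rot: [[0.96, -0.28, 0.003], [-0.28, -0.96, -0.003], [0.003, 0.002, -1.0]]
force: [0.7, 0.0, -0.7]
opening: 0.545
```

```bash
python3 st.py; python3 - <<'E'
from h import *
s=cap('side'); crop(s,'s31c.png',260,270,400,410,4.3)
E
```

```text
50.55 pos [ 0.5012 -0.4555  0.0919] phi -16.24 q [-51.7  44.2  80.5   0.   55.  -35.5] F [ 0.7  0.  -0.7] M [-0.14  0.11 -0.01] op 0.545
```

View pics/s31c.png

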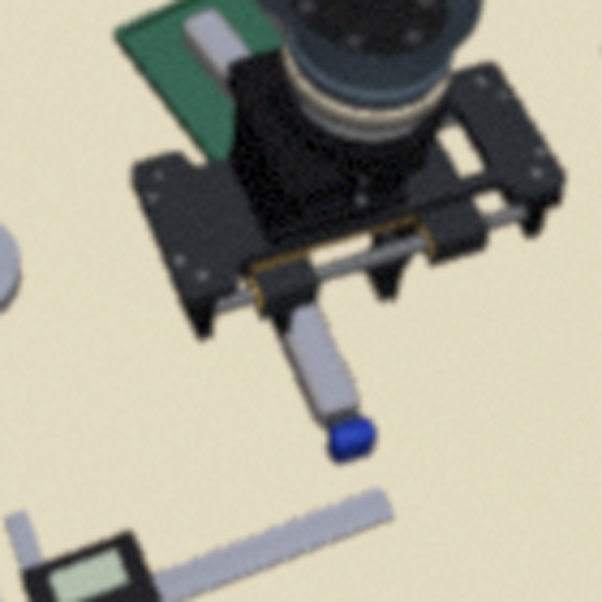

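>>> play_rows(series=[{"tx":-0.001,"ty":-0.002,"tz":-0.03,"turn":0},{"tx":0,"ty":0,"tz":-0.03,"turn":0},{"tx":0,"ty":0,"tz":-0.01,"turn":0},{"tx":0,"ty":0,"tz":0,"turn":0},{"tx":0,"ty":0,"tz":0,"turn":0}])

```text
time_s: 51.1
position: [0.4994, -0.4575, 0.0351]
tcp_rot: [[0.96, -0.281, 0.002], [-0.281, -0.96, -0.002], [0.002, 0.001, -1.0]]
force: [-0.2, -0.6, 0.5]
opening: 0.546
```

```bash
python3 st.py; python3 - <<'E'
from h import *
s=cap('side'); crop(s,'s32c.png',260,270,400,410,4.3)
E
```

```text
51.1 pos [ 0.4994 -0.4575  0.0351] phi -16.31 q [-51.9  48.7  81.5   0.   49.6 -35.6] F [-0.2 -0.6  0.5] M [-0.05  0.07 -0.  ] op 0.546
```

View pics/s32c.png

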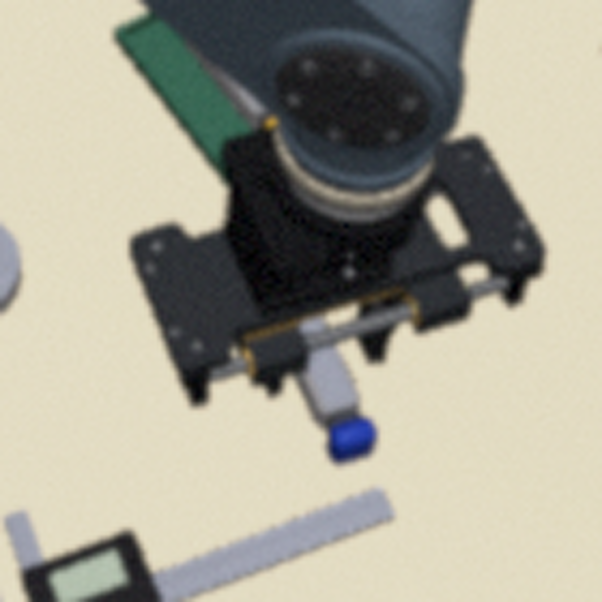

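>>> play_rows(series=[{"tx":0,"ty":0,"tz":-0.005,"turn":0},{"tx":0,"ty":0,"tz":0,"turn":0},{"tx":0,"ty":0,"tz":0,"turn":0}])

```text
time_s: 51.45
position: [0.4987, -0.4568, 0.0299]
tcp_rot: [[0.96, -0.281, 0.0], [-0.281, -0.96, -0.0], [0.0, 0.0, -1.0]]
force: [-0.3, 0.4, -0.7]
opening: 0.55
```

>>> play_rows(series=[{"tx":0,"ty":0,"tz":0,"turn":0},{"tx":0,"ty":0,"tz":0,"turn":0},{"tx":0,"ty":0,"tz":0,"turn":0},{"tx":0,"ty":0,"tz":0,"turn":0},{"tx":0,"ty":0,"tz":0,"turn":0},{"tx":0,"ty":0,"tz":0,"turn":0},{"tx":0,"ty":0,"tz":0,"turn":0},{"tx":0,"ty":0,"tz":0,"turn":0}], gripper=0)

```text
time_s: 52.25
position: [0.4989, -0.4569, 0.0296]
tcp_rot: [[0.96, -0.281, 0.001], [-0.281, -0.96, -0.0], [0.001, 0.0, -1.0]]
force: [1.3, -0.7, -1.8]
opening: 0.283
```

```bash
python3 st.py
```

```text
52.25 pos [ 0.4989 -0.4569  0.0296] phi -16.32 q [-51.9  49.2  81.6   0.   49.2 -35.6] F [ 1.3 -0.7 -1.8] M [-0.14 -0.12 -0.01] op 0.283
```

>>> play_rows(series=[{"tx":0,"ty":0,"tz":0.02,"turn":0},{"tx":0,"ty":0,"tz":0.05,"turn":0},{"tx":0,"ty":0,"tz":0.05,"turn":0},{"tx":0,"ty":0,"tz":0.05,"turn":0},{"tx":0,"ty":0,"tz":0.055,"turn":0},{"tx":0,"ty":0,"tz":0,"turn":0}])

```text
time_s: 52.85
position: [0.501, -0.4597, 0.2177]
tcp_rot: [[0.96, -0.281, 0.009], [-0.281, -0.96, -0.011], [0.011, 0.009, -1.0]]
force: [1.5, -2.3, -3.7]
opening: 0.29
```

```bash
python3 st.py;  python3 - <<'E'
from h import *
s=cap('side'); crop(s,'s33c.png',260,220,400,410,3.2)
E
```

```text
52.85 pos [ 0.501  -0.4597  0.2177] phi -16.31 q [-51.9  35.6  75.5  -0.   68.  -35.6] F [ 1.5 -2.3 -3.7] M [-0.19 -0.05 -0.05] op 0.29
```

View pics/s33c.png

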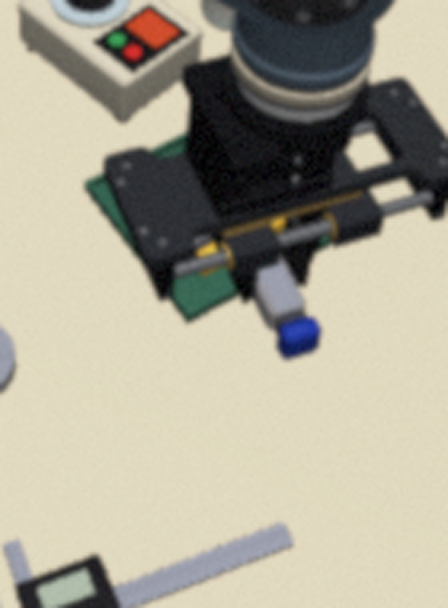

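>>> play_rows(series=[{"tx":0.006,"ty":0.04,"tz":0.005,"turn":0.0219},{"tx":0.006,"ty":0.055,"tz":0,"turn":0.0219},{"tx":0.006,"ty":0.055,"tz":0,"turn":0.0219},{"tx":0.006,"ty":0.055,"tz":0,"turn":0.0219},{"tx":0.006,"ty":0.055,"tz":0,"turn":0.0219},{"tx":0.006,"ty":0.055,"tz":0,"turn":0.0219},{"tx":0.006,"ty":0.055,"tz":0,"turn":0.0219}])

```text
time_s: 53.6
position: [0.5301, -0.158, 0.2114]
tcp_rot: [[0.992, -0.123, -0.005], [-0.123, -0.992, 0.003], [-0.006, -0.002, -1.0]]
force: [1.5, 1.1, -4.3]
opening: 0.288
```

>>> play_rows(series=[{"tx":0.006,"ty":0.055,"tz":0,"turn":0.0219},{"tx":0.006,"ty":0.055,"tz":0,"turn":0.0219},{"tx":0.006,"ty":0.055,"tz":0,"turn":0.0219},{"tx":0.006,"ty":0.055,"tz":0,"turn":0.0219},{"tx":0.006,"ty":0.055,"tz":0,"turn":0.0219},{"tx":0.006,"ty":0.055,"tz":0,"turn":0.0219},{"tx":0.0056,"ty":0.055,"tz":0,"turn":0.0219},{"tx":0,"ty":0.0115,"tz":-0.02,"turn":0},{"tx":0,"ty":0,"tz":-0.03,"turn":0},{"tx":0,"ty":0,"tz":0,"turn":0}])

```text
time_s: 54.6
position: [0.5605, 0.1567, 0.1686]
tcp_rot: [[0.999, 0.038, -0.013], [0.038, -0.999, -0.001], [-0.013, 0.001, -1.0]]
force: [-1.2, -0.7, -6.4]
opening: 0.286
```

```bash
python3 st.py;  python3 - <<'E'
from h import *
s=cap('side'); crop(s,'s34c.png',150,90,280,220,4.6)
E
python3 st.py
```

```text
54.6 pos [0.5605 0.1567 0.1686] phi 2.17 q [ 4.6 32.5 91.8 -0.  56.5  2.5] F [-1.2 -0.7 -6.4] M [-0.06  0.19 -0.01] op 0.286
54.65 pos [0.5621 0.1563 0.1703] phi 2.11 q [ 4.6 32.4 91.7 -0.  56.5  2.5] F [-0.3 -0.5 -4.2] M [-0.11  0.02 -0.  ] op 0.288
```

View pics/s34c.png

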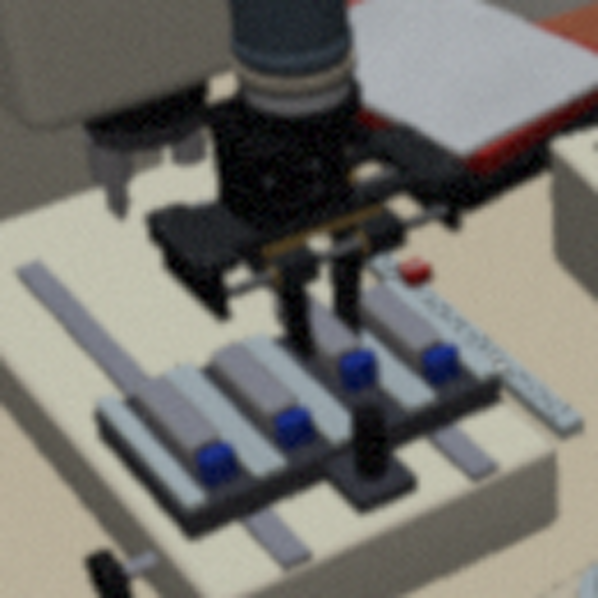

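>>> play_rows(series=[{"tx":0,"ty":0,"tz":-0.009,"turn":0},{"tx":0,"ty":0,"tz":-0.005,"turn":0},{"tx":0,"ty":0,"tz":0,"turn":0},{"tx":0,"ty":0,"tz":0,"turn":0}])

```text
time_s: 55.05
position: [0.5658, 0.1561, 0.1628]
tcp_rot: [[0.999, 0.036, 0.001], [0.036, -0.999, 0.0], [0.001, -0.0, -1.0]]
force: [0.1, 0.5, -4.3]
opening: 0.285
```

```bash
python3 st.py
```

```text
55.05 pos [0.5658 0.1561 0.1628] phi 2.04 q [ 4.5 33.  91.9  0.  55.1  2.5] F [ 0.1  0.5 -4.3] M [-0.08  0.01  0.04] op 0.285
```

>>> play_rows(series=[{"tx":0,"ty":0,"tz":-0.009,"turn":0},{"tx":0,"ty":0,"tz":-0.006,"turn":0},{"tx":0,"ty":0,"tz":-0.004,"turn":0},{"tx":0,"ty":0,"tz":0,"turn":0},{"tx":0,"ty":0,"tz":0,"turn":0}])

```text
time_s: 55.55
position: [0.5656, 0.1565, 0.147]
tcp_rot: [[0.999, 0.036, -0.0], [0.036, -0.999, -0.0], [-0.0, 0.0, -1.0]]
force: [0.5, -0.7, -3.0]
opening: 0.285
```

```bash
python3 st.py
```

```text
55.55 pos [0.5656 0.1565 0.147 ] phi 2.08 q [ 4.6 34.3 92.6 -0.  53.2  2.5] F [ 0.5 -0.7 -3. ] M [-0.07  0.    0.02] op 0.285
```

Last ~1 mm, release, rise and back off for a look.

>>> play_rows(series=[{"tx":0,"ty":0,"tz":-0.0016,"turn":0},{"tx":0,"ty":0,"tz":0,"turn":0}])

```text
time_s: 55.75
position: [0.5656, 0.1565, 0.1459]
tcp_rot: [[0.999, 0.036, 0.0], [0.036, -0.999, -0.0], [0.0, 0.0, -1.0]]
force: [0.8, -0.1, -5.5]
opening: 0.284
```

>>> play_rows(series=[{"tx":0,"ty":0,"tz":0,"turn":0},{"tx":0,"ty":0,"tz":0,"turn":0},{"tx":0,"ty":0,"tz":0,"turn":0},{"tx":0,"ty":0,"tz":0,"turn":0}], gripper=0.44)

```text
time_s: 56.15
position: [0.566, 0.1565, 0.1465]
tcp_rot: [[0.999, 0.036, 0.001], [0.036, -0.999, 0.0], [0.001, -0.0, -1.0]]
force: [-0.4, 1.3, -0.6]
opening: 0.431
```

>>> play_rows(series=[{"tx":0,"ty":0,"tz":0.02,"turn":0},{"tx":0,"ty":0,"tz":0.05,"turn":0},{"tx":-0.03,"ty":-0.05,"tz":0.03,"turn":0},{"tx":-0.035,"ty":-0.05,"tz":0,"turn":0},{"tx":-0.035,"ty":-0.05,"tz":0,"turn":0},{"tx":-0.035,"ty":-0.05,"tz":0,"turn":0},{"tx":0,"ty":-0.05,"tz":0,"turn":0},{"tx":0,"ty":-0.05,"tz":0,"turn":0}])

```text
time_s: 56.95
position: [0.4577, -0.0829, 0.2254]
tcp_rot: [[0.999, 0.036, 0.001], [0.036, -0.999, -0.0], [0.001, 0.0, -1.0]]
force: [1.2, 0.2, -0.1]
opening: 0.44
```

```bash
python3 st.py;  python3 - <<'E'
from meas import *
from ov import *
t=cap('top');s=cap('side','s35.png')
x=[.5378,.1555,.0367,0]
overlay(t,x,'ov3.png',140,160,300,300,5)
crop(t,'t35.png',140,150,400,310,3)
T=lambda X:(lambda d:(np.cos(x[2])*d[0]+np.sin(x[2])*d[1],-np.sin(x[2])*d[0]+np.cos(x[2])*d[1]))(np.array(X[:2])-x[:2])
for m in bars(t,s,'bar1',.116,False): print('bar',np.round(T(m[0][0]),4),np.degrees(m[0][0][2]).round(1))
for m in bars(t,s,'old1',.004,False): print('old',m[0][0].round(3))
E
```

```text
56.95 pos [ 0.4577 -0.0829  0.2254] phi 2.07 q [-24.1  19.3 105.4   0.   55.2 -26.2] F [ 1.2  0.2 -0.1] M [-0.06 -0.05 -0.03] op 0.44
bar [0.0829 0.0015] 90.6
bar [-0.0847 -0.002 ] 92.1
bar [0.0273 0.0014] 91.5
bar [-0.0277  0.0001] 92.5
old [ 0.634 -0.298  1.507]
old [ 0.579 -0.291  1.536]
```

View pics/ov3.png

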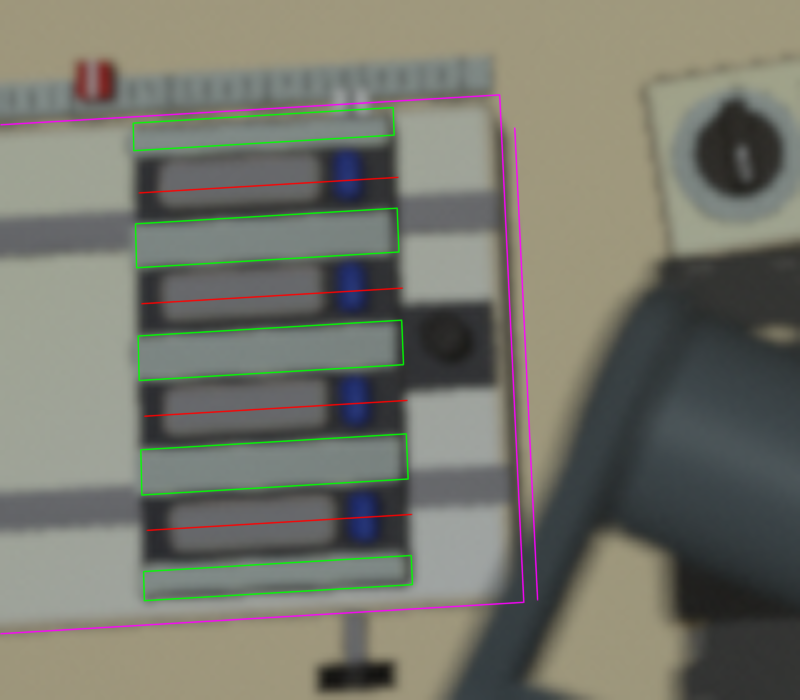

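View pics/s35.png

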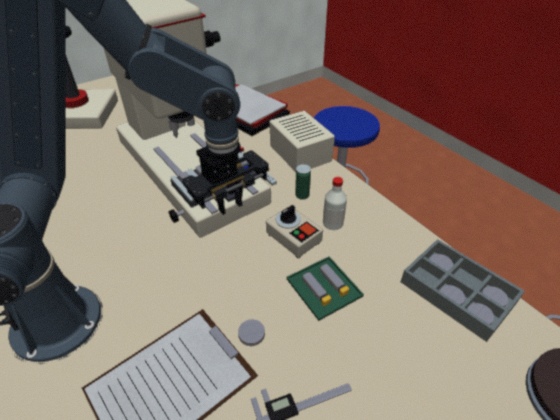

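View pics/t35.png

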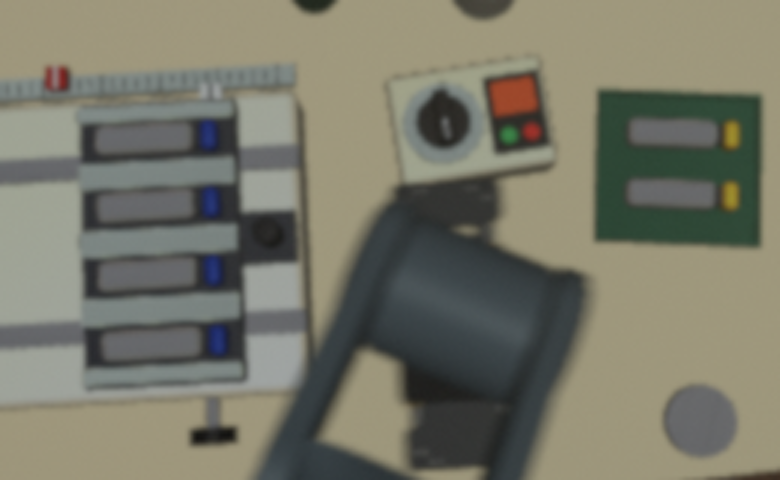

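```bash
python3 - <<'E'
from h import *
t=cap('top');s=cap('side')
a=cv2.resize(t['pixels'][168:192,148:228],None,fx=10,fy=10,interpolation=cv2.INTER_CUBIC)
b=cv2.resize(s['pixels'][130:200,215:285],None,fx=8,fy=8,interpolation=cv2.INTER_CUBIC)
cv2.imwrite('pics/m1.png',cv2.convertScaleAbs(a,alpha=1.4));cv2.imwrite('pics/m2.png',cv2.convertScaleAbs(b,alpha=1.4))
E
```

```text
(no output)
```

View pics/m1.png

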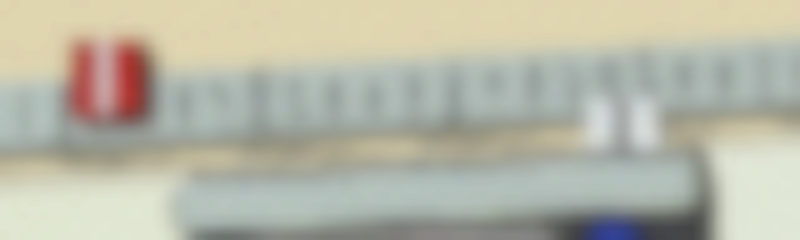

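View pics/m2.png

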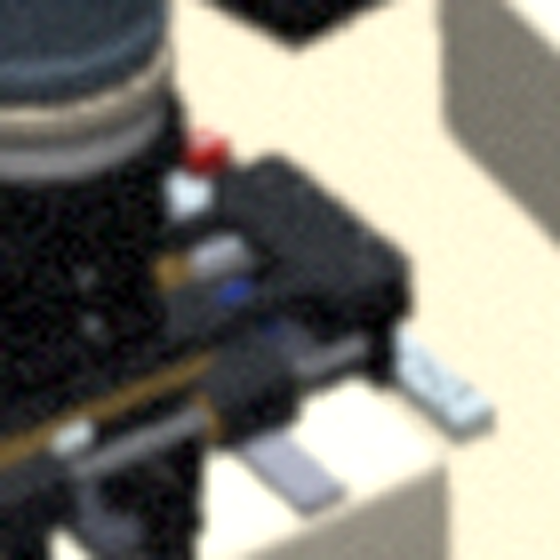

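```bash
python3 - <<'E'
from meas import *
t=cap('top');s=cap('side')
a=cv2.imread('pics/top0.png');b=cv2.imread('pics/side0.png')
def red(im,c0,r0,c1,r1):
    z=im[r0:r1,c0:c1].astype(int); m=(z[...,2]-z[...,1]>40); w=np.clip(z[...,2]-z[...,1]-30,0,None)*m
    rr,cc=np.mgrid[r0:r1,c0:c1]; return (cc*w).sum()/w.sum(),(rr*w).sum()/w.sum(),m.sum()
A=red(a,150,165,170,188);B=red(b,230,138,252,160); print(A,B)
X=tri([(t,A[:2]),(s,B[:2])]); print('marker centroid',X)
x=[.5378,.1555,.0367]
T=lambda X:(lambda d:np.array((np.cos(x[2])*d[0]+np.sin(x[2])*d[1],-np.sin(x[2])*d[0]+np.cos(x[2])*d[1])))(np.array(X[:2])-x[:2])
for z in(.09,.1,.11,.12): print(z,'marker',T(at_z(t,157.85,175.35,z)).round(4),'index',T(at_z(t,209.55,179.75,z)).round(4))
E
```

```text
(np.float64(158.84756097560975), np.float64(175.66463414634146), np.int64(33)) (np.float64(240.0071942446043), np.float64(148.51978417266187), np.int64(19))
marker centroid [0.68054979 0.24828921 0.10549159]
0.09 marker [0.15   0.0947] index [ 0.1302 -0.0384]
0.1 marker [0.1476 0.0919] index [ 0.128  -0.0399]
0.11 marker [0.1451 0.0891] index [ 0.1257 -0.0415]
0.12 marker [0.1427 0.0863] index [ 0.1234 -0.0431]
```

>>> play_rows(series=[{"tx":0.026,"ty":0.045,"tz":0,"turn":0},{"tx":0.026,"ty":0.045,"tz":0,"turn":0},{"tx":0.026,"ty":0.045,"tz":0,"turn":0},{"tx":0.026,"ty":0.045,"tz":0,"turn":0},{"tx":0,"ty":0,"tz":-0.03,"turn":0},{"tx":0,"ty":0,"tz":-0.02,"turn":0},{"tx":0,"ty":0,"tz":0,"turn":0},{"tx":0,"ty":0,"tz":0,"turn":0}], gripper=0.6)

```text
time_s: 58.25
position: [0.5417, 0.0629, 0.1847]
tcp_rot: [[0.999, 0.037, -0.001], [0.037, -0.999, 0.0], [-0.001, -0.0, -1.0]]
force: [-0.1, -0.1, 0.7]
opening: 0.6
```

```bash
python3 st.py;  python3 - <<'E'
from h import *
s=cap('side'); crop(s,'s36c.png',170,110,290,230,5)
E
```

```text
58.25 pos [0.5417 0.0629 0.1847] phi 2.14 q [-5.1 28.5 96.8  0.  54.7 -7.3] F [-0.1 -0.1  0.7] M [-0.12  0.07 -0.04] op 0.6
```

View pics/s36c.png

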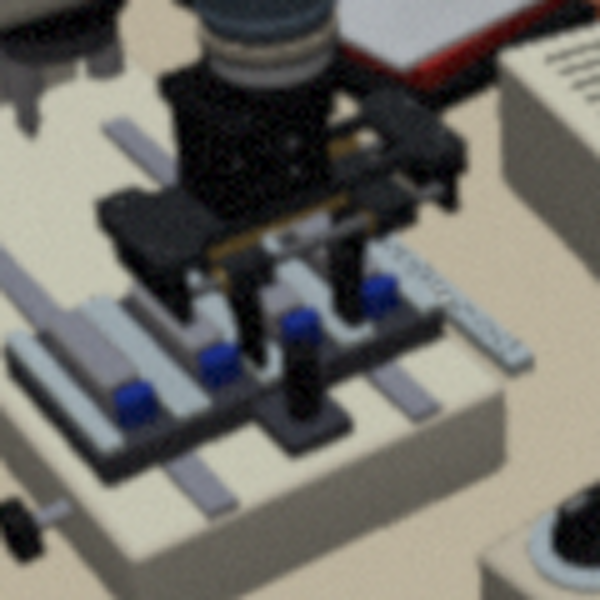

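>>> play_rows(series=[{"tx":-0.001,"ty":-0.002,"tz":-0.02,"turn":0},{"tx":0,"ty":0,"tz":-0.02,"turn":0},{"tx":0,"ty":0,"tz":-0.01,"turn":0},{"tx":0,"ty":0,"tz":0,"turn":0},{"tx":0,"ty":0,"tz":0,"turn":0}])

```text
time_s: 58.8
position: [0.5416, 0.0606, 0.1455]
tcp_rot: [[0.999, 0.036, 0.001], [0.036, -0.999, -0.0], [0.001, 0.0, -1.0]]
force: [0.4, 0.2, 0.2]
opening: 0.601
```

```bash
python3 st.py
```

```text
58.8 pos [0.5416 0.0606 0.1455] phi 2.07 q [-5.4 31.8 98.8  0.  49.3 -7.4] F [0.4 0.2 0.2] M [-0.07  0.08 -0.07] op 0.601
```

>>> play_rows(series=[{"tx":0,"ty":0,"tz":0,"turn":0},{"tx":0,"ty":0,"tz":0,"turn":0},{"tx":0,"ty":0,"tz":0,"turn":0},{"tx":0,"ty":0,"tz":0,"turn":0},{"tx":0,"ty":0,"tz":0,"turn":0},{"tx":0,"ty":0,"tz":0,"turn":0},{"tx":0,"ty":0,"tz":0,"turn":0},{"tx":0,"ty":0,"tz":0,"turn":0},{"tx":0,"ty":0,"tz":0,"turn":0}], gripper=0)

```text
time_s: 59.7
position: [0.5405, 0.0608, 0.1449]
tcp_rot: [[0.999, 0.036, -0.001], [0.036, -0.999, -0.0], [-0.001, -0.0, -1.0]]
force: [-3.3, 0.1, 4.4]
opening: 0.241
```

```bash
python3 st.py
```

```text
59.7 pos [0.5405 0.0608 0.1449] phi 2.09 q [-5.4 31.9 98.9 -0.  49.4 -7.4] F [-3.3  0.1  4.4] M [-0.17  0.61 -0.02] op 0.241
```

>>> play_rows(series=[{"tx":-0.0002,"ty":0.005,"tz":0,"turn":0},{"tx":-0.0004,"ty":0.01,"tz":0,"turn":0},{"tx":-0.0005,"ty":0.0125,"tz":0,"turn":0},{"tx":-0.0005,"ty":0.0125,"tz":0,"turn":0},{"tx":-0.0005,"ty":0.0125,"tz":0,"turn":0},{"tx":-0.0005,"ty":0.0125,"tz":0,"turn":0},{"tx":-0.0005,"ty":0.0125,"tz":0,"turn":0},{"tx":-0.0005,"ty":0.0125,"tz":0,"turn":0},{"tx":-0.0004,"ty":0.01,"tz":0,"turn":0},{"tx":0,"ty":0.005,"tz":0,"turn":0}])

```text
time_s: 60.7
position: [0.5378, 0.1449, 0.1449]
tcp_rot: [[0.999, 0.037, -0.0], [0.037, -0.999, -0.001], [-0.0, 0.001, -1.0]]
force: [-1.9, -3.8, 3.9]
opening: 0.246
```

```bash
python3 st.py;  python3 - <<'E'
from h import *
t=cap('top','t37.png');s=cap('side','s37.png'); crop(s,'s37c.png',130,20,290,220,3)
a=cv2.resize(t['pixels'][160:192,128:228],None,fx=8,fy=8,interpolation=cv2.INTER_CUBIC);cv2.imwrite('pics/t37c.png',cv2.convertScaleAbs(a,alpha=1.4))
E
```

```text
60.7 pos [0.5378 0.1449 0.1449] phi 2.11 q [ 3.6 32.6 97.  -0.  50.4  1.5] F [-1.9 -3.8  3.9] M [-0.8   0.52  0.06] op 0.246
```

View pics/s37c.png

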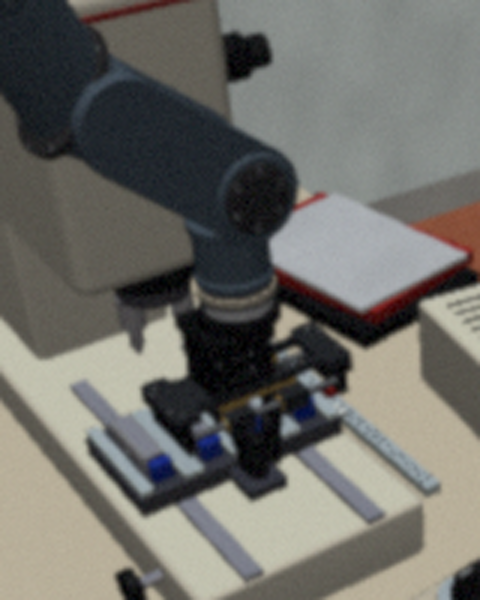

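View pics/t37c.png

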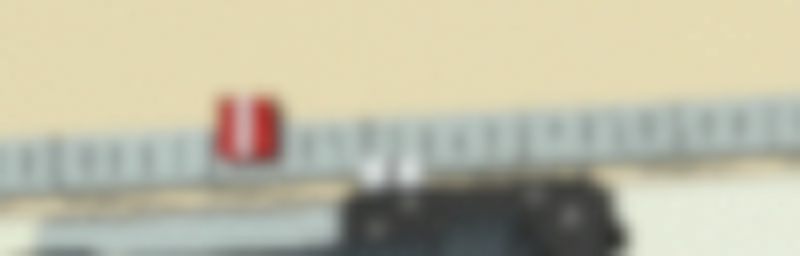

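View pics/t37.png

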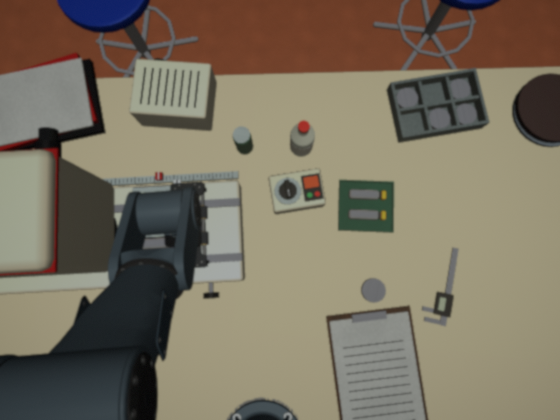

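```bash
python3 - <<'E'
from meas import *
t=cap('top');s=cap('side')
crop(t,'t38c.png',80,150,260,310,4.4)
for uv in ((195,215),(193,225),(197,205)): print(tri([(t,uv),(s,(216,85))]))
for z in(.35,.4,.45): print(z,'left',at_z(t,112,245,z),'right',at_z(t,195,245,z))
print(proj(t,(.48,.287,.27)),proj(t,(.48,.287,.55)), proj(t,(.538,.145,.45)))
E
```

```text
[0.536896   0.08750884 0.43467814]
[0.52690371 0.08671339 0.43708667]
[0.54675414 0.0878524  0.43305256]
0.35 left [0.48782933 0.26748713 0.35      ] right [0.48410177 0.10683035 0.35      ]
0.4 left [0.48413672 0.24800032 0.4       ] right [0.4806297  0.09684861 0.4       ]
0.45 left [0.48044411 0.22851352 0.45      ] right [0.47715762 0.08686686 0.45      ]
[117.31006161 251.38188559] [ 46.39351111 241.83375156] [161.43775195 210.42617635]
```

View pics/t38c.png

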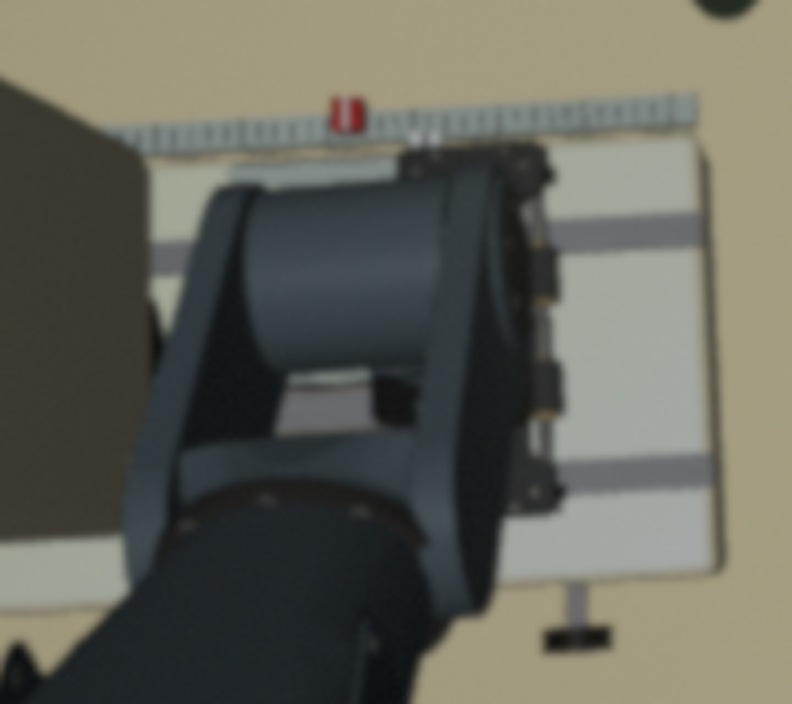

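>>> play_rows(series=[{"tx":-0.0002,"ty":0.005,"tz":0,"turn":0},{"tx":-0.0003,"ty":0.0075,"tz":0,"turn":0},{"tx":-0.0003,"ty":0.0075,"tz":0,"turn":0},{"tx":-0.0002,"ty":0.005,"tz":0,"turn":0}])

```text
time_s: 61.3
position: [0.5371, 0.164, 0.1449]
tcp_rot: [[0.999, 0.036, -0.0], [0.036, -0.999, -0.001], [-0.0, 0.001, -1.0]]
force: [-2.7, -3.7, 5.6]
opening: 0.238
```

```bash
python3 st.py;  python3 - <<'E'
from h import *
t=cap('top');s=cap('side');crop(t,'t39c.png',80,150,260,310,4.4); crop(s,'s39c.png',130,20,290,220,3)
print(bot.read_state()['tau'].round(2))
E
```

```text
61.3 pos [0.5371 0.164  0.1449] phi 2.09 q [ 5.6 32.9 96.3 -0.1 50.8  3.6] F [-2.7 -3.7  5.6] M [-0.87  0.55  0.03] op 0.238
[  0.27 -38.88 -13.36   0.24  -0.79   0.05]
```

View pics/t39c.png

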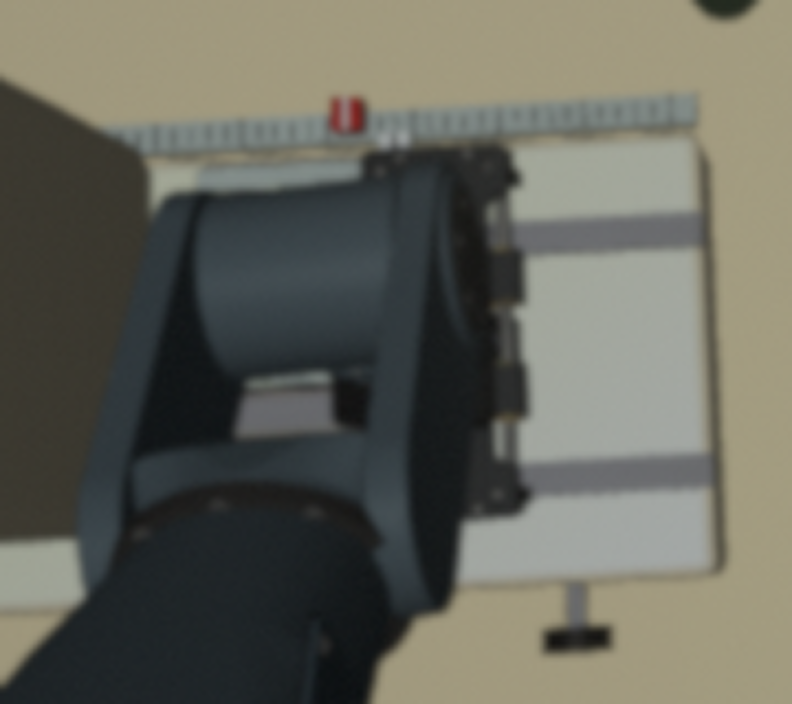

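View pics/s39c.png

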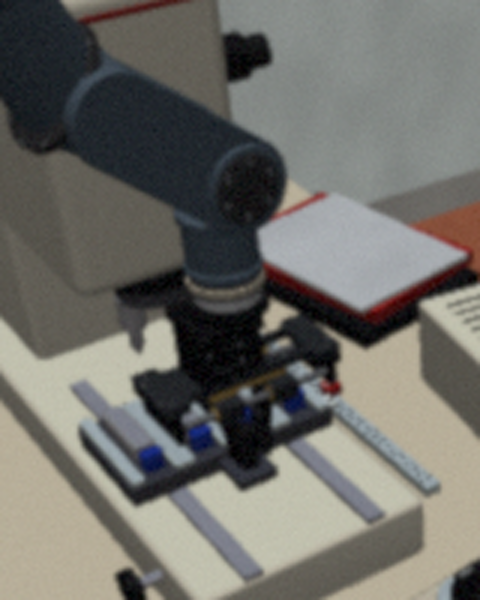

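>>> play_rows(series=[{"tx":-0.0002,"ty":0.005,"tz":0,"turn":0},{"tx":-0.0003,"ty":0.0075,"tz":0,"turn":0},{"tx":-0.0003,"ty":0.0075,"tz":0,"turn":0},{"tx":-0.0003,"ty":0.0075,"tz":0,"turn":0},{"tx":0,"ty":0,"tz":0,"turn":0}])

```text
time_s: 61.9
position: [0.5364, 0.1874, 0.1449]
tcp_rot: [[0.999, 0.036, 0.001], [0.036, -0.999, 0.001], [0.001, -0.001, -1.0]]
force: [-2.4, 0.7, 4.6]
opening: 0.24
```

```bash
python3 st.py;  python3 - <<'E'
from h import *
t=cap('top');s=cap('side')
a=cv2.resize(t['pixels'][160:192,128:208],None,fx=10,fy=10,interpolation=cv2.INTER_CUBIC);cv2.imwrite('pics/t40c.png',cv2.convertScaleAbs(a,alpha=1.4))
a=cv2.resize(s['pixels'][130:180,210:270],None,fx=10,fy=10,interpolation=cv2.INTER_CUBIC);cv2.imwrite('pics/s40c.png',cv2.convertScaleAbs(a,alpha=1.4))
E
```

```text
61.9 pos [0.5364 0.1874 0.1449] phi 2.06 q [ 8.  33.3 95.4  0.1 51.2  5.8] F [-2.4  0.7  4.6] M [0.07 0.46 0.06] op 0.24
```

View pics/t40c.png

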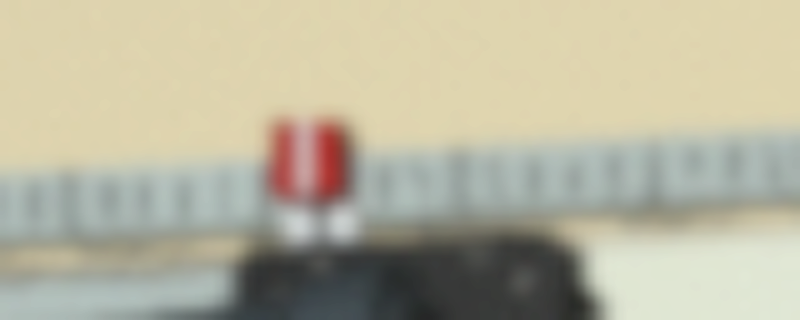

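View pics/s40c.png

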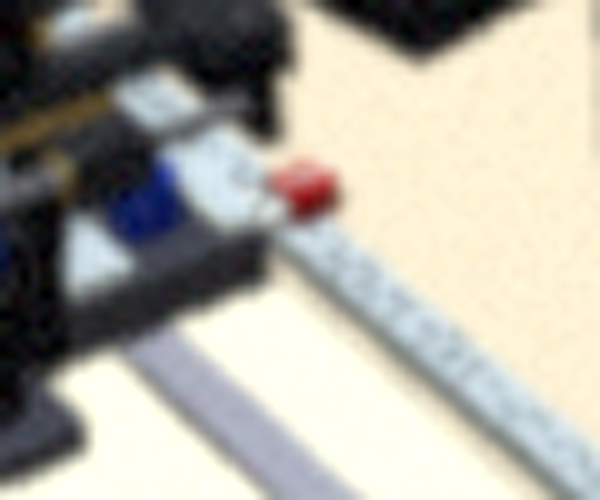

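>>> play_rows(series=[{"tx":0,"ty":0.0019,"tz":0,"turn":0},{"tx":-0.0001,"ty":0.0019,"tz":0,"turn":0},{"tx":0,"ty":0,"tz":0,"turn":0},{"tx":0,"ty":0,"tz":0,"turn":0}])

```text
time_s: 62.4
position: [0.5363, 0.1889, 0.1449]
tcp_rot: [[0.999, 0.037, 0.0], [0.037, -0.999, -0.001], [0.0, 0.001, -1.0]]
force: [-2.1, -3.7, 4.5]
opening: 0.243
```

```bash
python3 st.py;  python3 - <<'E'
from h import *
t=cap('top');s=cap('side')
a=cv2.resize(t['pixels'][160:192,128:208],None,fx=10,fy=10,interpolation=cv2.INTER_CUBIC);cv2.imwrite('pics/t41c.png',cv2.convertScaleAbs(a,alpha=1.4))
a=cv2.resize(s['pixels'][130:180,210:270],None,fx=10,fy=10,interpolation=cv2.INTER_CUBIC);cv2.imwrite('pics/s41c.png',cv2.convertScaleAbs(a,alpha=1.4))
E
```

```text
62.4 pos [0.5363 0.1889 0.1449] phi 2.09 q [ 8.2 33.3 95.3 -0.1 51.3  6.2] F [-2.1 -3.7  4.5] M [-0.53  0.44  0.04] op 0.243
```

View pics/t41c.png

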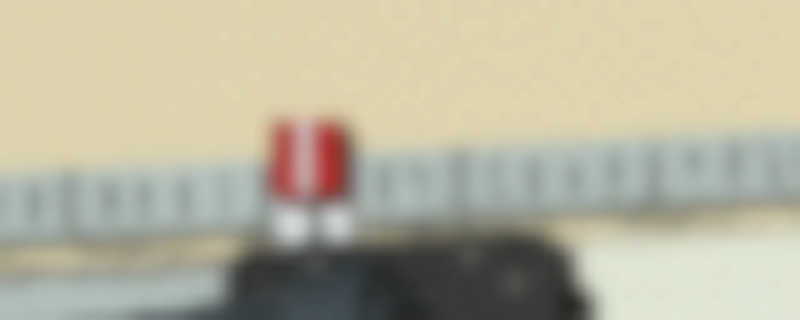

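>>> play_rows(series=[{"tx":0,"ty":0.0019,"tz":0,"turn":0},{"tx":0,"ty":0.0005,"tz":0,"turn":0},{"tx":0,"ty":0,"tz":0,"turn":0},{"tx":0,"ty":0,"tz":0,"turn":0}])

```text
time_s: 62.9
position: [0.5363, 0.1906, 0.1449]
tcp_rot: [[0.999, 0.037, -0.0], [0.037, -0.999, -0.002], [-0.0, 0.002, -1.0]]
force: [-3.1, -3.4, 4.4]
opening: 0.241
```

```bash
python3 st.py;  python3 - <<'E'
from h import *
t=cap('top')
a=cv2.resize(t['pixels'][160:192,128:208],None,fx=10,fy=10,interpolation=cv2.INTER_CUBIC);cv2.imwrite('pics/t42c.png',cv2.convertScaleAbs(a,alpha=1.4))
E
```

```text
62.9 pos [0.5363 0.1906 0.1449] phi 2.09 q [ 8.4 33.4 95.2 -0.1 51.4  6.4] F [-3.1 -3.4  4.4] M [-0.64  0.45  0.03] op 0.241
```

View pics/t42c.png

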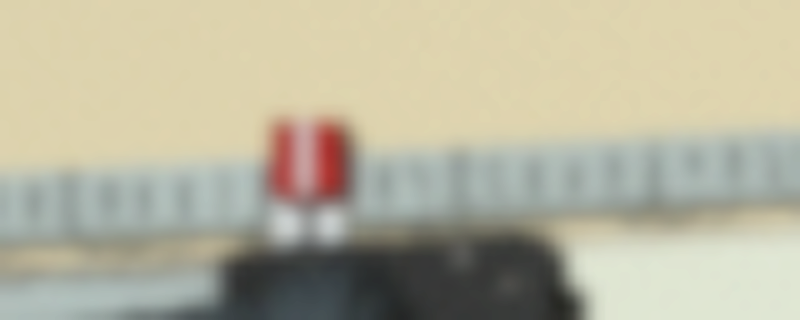

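>>> play_rows(series=[{"tx":0,"ty":0,"tz":0,"turn":0},{"tx":0,"ty":0,"tz":0,"turn":0},{"tx":0,"ty":0,"tz":0,"turn":0},{"tx":0,"ty":0,"tz":0,"turn":0},{"tx":0,"ty":0,"tz":0,"turn":0}], gripper=0.6)

```text
time_s: 63.45
position: [0.5362, 0.1918, 0.1446]
tcp_rot: [[0.999, 0.036, 0.0], [0.036, -0.999, 0.0], [0.0, -0.0, -1.0]]
force: [0.0, 0.4, 0.3]
opening: 0.567
```

>>> play_rows(series=[{"tx":0,"ty":0,"tz":0.02,"turn":0},{"tx":0,"ty":0,"tz":0.03,"turn":0},{"tx":0,"ty":0,"tz":0.02,"turn":0},{"tx":-0.02,"ty":-0.05,"tz":0.02,"turn":0},{"tx":-0.02,"ty":-0.05,"tz":0.02,"turn":0},{"tx":-0.02,"ty":-0.05,"tz":0,"turn":0},{"tx":-0.02,"ty":-0.05,"tz":0,"turn":0},{"tx":-0.02,"ty":-0.05,"tz":0,"turn":0},{"tx":0,"ty":-0.05,"tz":0,"turn":0},{"tx":0,"ty":-0.05,"tz":0,"turn":0}])

```text
time_s: 64.45
position: [0.4555, -0.0896, 0.233]
tcp_rot: [[0.999, 0.036, 0.001], [0.036, -0.999, -0.0], [0.001, 0.0, -1.0]]
force: [0.4, -0.6, 0.1]
opening: 0.599
```

```bash
python3 st.py;  python3 - <<'E'
from h import *
t=cap('top','t43.png');s=cap('side','s43.png')
crop(t,'t43b.png',100,150,260,300,5)
a=cv2.resize(t['pixels'][160:192,128:208],None,fx=10,fy=10,interpolation=cv2.INTER_CUBIC);cv2.imwrite('pics/t43c.png',cv2.convertScaleAbs(a,alpha=1.4))
a=cv2.resize(s['pixels'][90:200,130:270],None,fx=5.5,fy=5.5,interpolation=cv2.INTER_CUBIC);cv2.imwrite('pics/s43c.png',cv2.convertScaleAbs(a,alpha=1.3))
E
```

```text
64.45 pos [ 0.4555 -0.0896  0.233 ] phi 2.08 q [-25.   18.6 105.    0.   56.4 -27.1] F [ 0.4 -0.6  0.1] M [-0.09 -0.04 -0.  ] op 0.599
```

View pics/t43c.png

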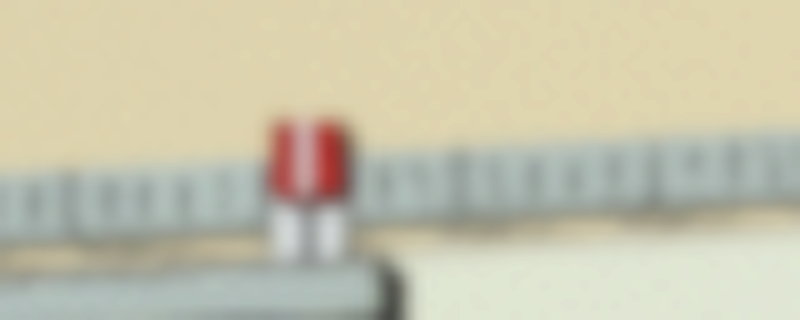

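View pics/t43b.png

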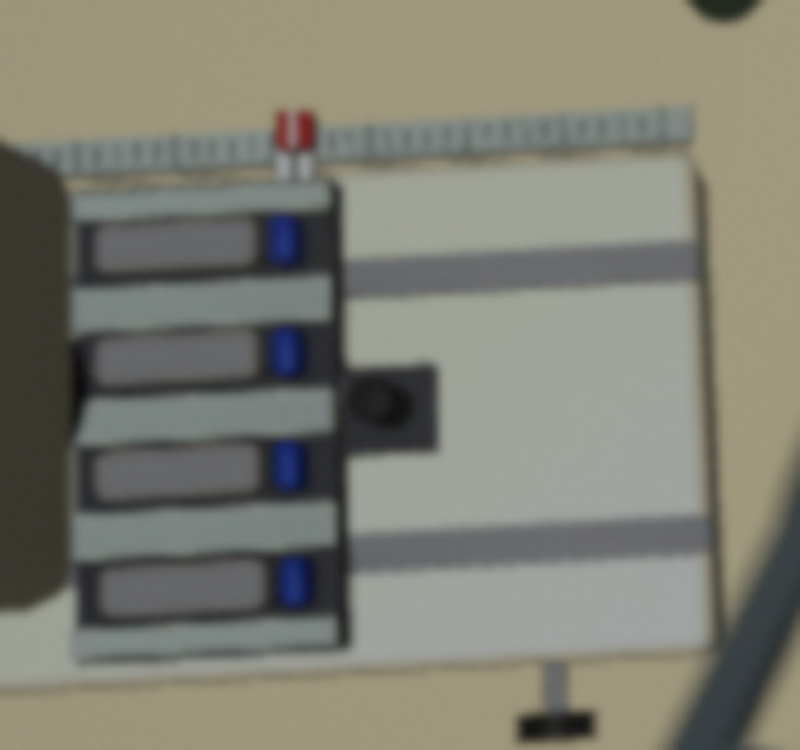

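View pics/s43c.png

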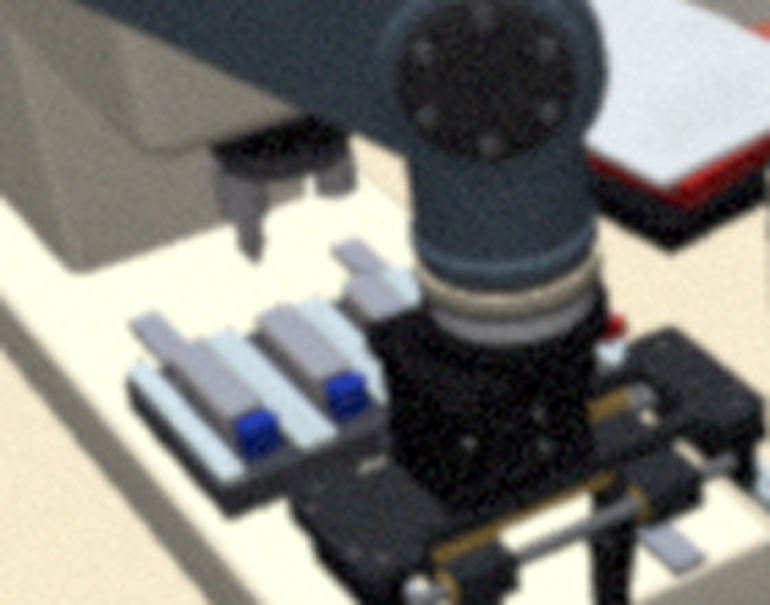

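>>> play_rows(series=[{"tx":-0.02,"ty":0.03,"tz":0.02,"turn":0},{"tx":-0.025,"ty":0.04,"tz":0.02,"turn":0},{"tx":-0.025,"ty":0.04,"tz":0,"turn":0},{"tx":0,"ty":0.02,"tz":0,"turn":0},{"tx":0,"ty":0,"tz":0,"turn":0}])

```text
time_s: 65.05
position: [0.3989, 0.018, 0.2649]
tcp_rot: [[0.999, 0.04, -0.0], [0.04, -0.999, 0.001], [-0.0, -0.001, -1.0]]
force: [0.9, 0.1, 0.3]
opening: 0.602
```

```bash
python3 st.py;  python3 - <<'E'
from h import *
t=cap('top','t44.png');s=cap('side','s44.png')
a=cv2.resize(s['pixels'][80:200,130:290],None,fx=5,fy=5,interpolation=cv2.INTER_CUBIC);cv2.imwrite('pics/s44c.png',cv2.convertScaleAbs(a,alpha=1.3))
E
```

```text
65.05 pos [0.3989 0.018  0.2649] phi 2.29 q [-13.6  10.6 110.7   0.   58.8 -15.9] F [0.9 0.1 0.3] M [-0.1   0.04 -0.  ] op 0.602
```

View pics/s44c.png

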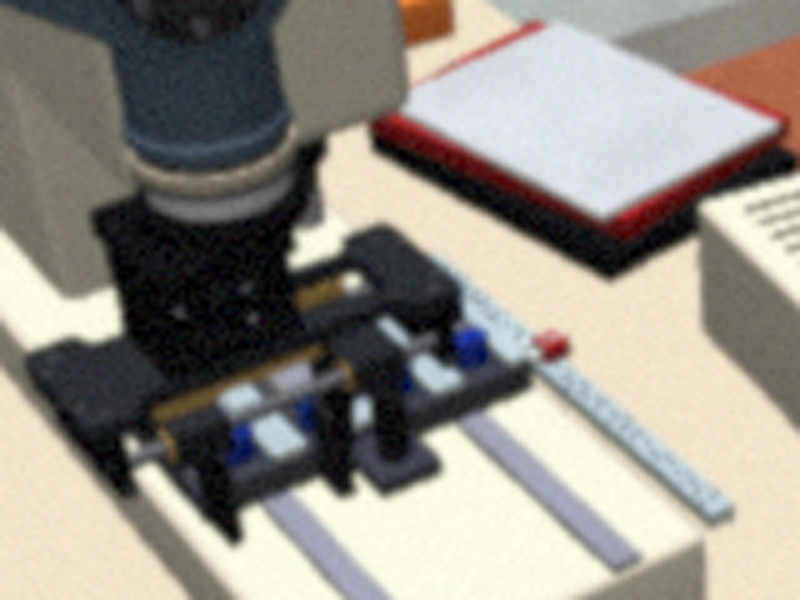

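View pics/t44.png

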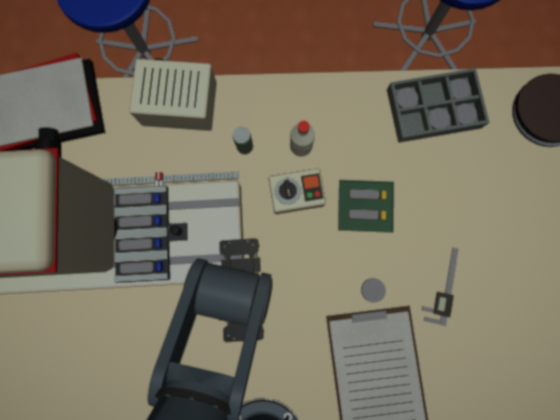

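```bash
python3 - <<'E'
from h import *
print(bot.hand_in())
E
```

```text
the job is handed in; nothing more can be done
None
```

I finished the setup and handed the job in at about 65 s of the 210 s allowed. The hand-in reports no verdict.

**What I did**
- **Dial:** I turned it anticlockwise about 136° until the moment rose to 1.2 N m at the stop.
- **Slide out:** I drew it out about 102 mm until it pulled against its stop.
- **Yellow bars:** both lie flat in the green out-tray, about 28 mm either side of its middle.
- **Blue bars:** all four were present. Each lies in its own lane, head towards the handle. One was knocked a few centimetres during the run, so I measured it again before picking it up.
- **Slide in:** I pushed the loaded slide in about 130 mm to the red marker, released the handle and moved the arm clear.

**Last checks**
- **Index line:** in the top picture it stands within about 0.5 pixel (1 mm) of the marker's line. The exact heights of the tab and marker are uncertain, which adds 1–2 mm, still inside the 6 mm limit. The side picture agrees. An earlier estimate from the two heights put the mark at 131 mm, about 1 mm further in.
- **Bars:** before the push, the top picture put the blue bars within 2 mm of their lane centres along the slide. Afterwards they looked unmoved, though I didn't measure them again.
- **Dial:** its pointer angle matches the turn needed to reach the stop, to within a degree or two. I did not grip it a second time to confirm.
- **Other things on the bench:** in the last top picture the reference disc, caliper, bottle and can look to be where they started. I saw no sign of contact with the indenter.

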